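# Pack the backup batteries into the clamp tray

## Task

Load every battery standing on the bench into the grey battery tray, upright and side by side: push the first one fully home into the corner of fence and end stop before the next comes in, then push each one tight against the one before with its end flush to the fence, so that the row is tight and square while the red-handled clamp is still drawn back well clear of it. Then pick the orange filler block out of the parts bin, lay it flat on the tray floor, square and centred across the face of the last battery, and slide the clamp up snug so that row, block and clamp touch. Leave the other parts in the bin, and do not disturb the multimeter, screwdriver and solder reel.

Things in the scene. Friction and masses are not known exactly. Their poses are not given: they have to be found in the camera images.
- tray: Fixed grey steel battery tray, floor 3 mm thick, origin centre of underside. From the corner it runs 315 mm along the row (-y) and 114 mm across (-x) to a lip. Fence (far side, +x) and end stop (+y end) are 30 mm high, 4 mm thick; the lip on the robot's side is 10 mm high, 4 mm thick; the right end is open. Batteries slide on it with friction about 0.35
- tray_corner (a point): Reference corner: on the tray floor, 3 mm above the bench, where the inner faces of fence and end stop meet. x points across the tray into the fence (away from the robot), y along the row into the end stop (robot's left), z up. Tightly packed, the k-th battery (k = 1, 2, ..) has its origin at x = -48.5 mm, y = -(43 k - 21.5) mm, long axis along x
- clamp (a joint): Travel of the sliding clamp along the tray, m: 0 is nearest the end stop (face 95 mm from it), growing to 0.160 fully drawn back (face 255 mm from the end stop). It starts somewhere from 0 to 0.06 and stays where it is left; about 4 N of sliding friction
- clamp_face (a point): Bottom centre, at tray floor level, of the clamp's pressing face (aluminium plate 100 mm wide, 40 mm high, 6 mm thick). Axes as tray_corner: +y is the pressing direction. Behind it the foot (6 mm high) reaches 53 mm in -y
- clamp_grip (a point): Top centre of the clamp's red grip fin, 30 mm behind the face and 56 mm above the tray floor. The fin is 14 mm thick across the tray (x of tray_corner), 36 mm long along it (y), and free on both sides down to the foot 50 mm below
- battery1: Sealed battery, black box, cream label with blue stripe on both long sides, two small tabs on top: 97 mm long (x), 43 thick (y), 52 high (58 over the tabs), 0.38 to 0.72 kg. Origin: centre of the underside, z up. Starts upright on the bench right of the tray, long axis roughly along world x. Three or four batteries are there; an absent one always reads None
- battery2: Sealed battery, black box, cream label with blue stripe on both long sides, two small tabs on top: 97 mm long (x), 43 thick (y), 52 high (58 over the tabs), 0.38 to 0.72 kg. Origin: centre of the underside, z up. Starts upright on the bench right of the tray, long axis roughly along world x. Three or four batteries are there; an absent one always reads None
- battery3: Sealed battery, black box, cream label with blue stripe on both long sides, two small tabs on top: 97 mm long (x), 43 thick (y), 52 high (58 over the tabs), 0.38 to 0.72 kg. Origin: centre of the underside, z up. Starts upright on the bench right of the tray, long axis roughly along world x. Three or four batteries are there; an absent one always reads None
- battery4: Sealed battery, black box, cream label with blue stripe on both long sides, two small tabs on top: 97 mm long (x), 43 thick (y), 52 high (58 over the tabs), 0.38 to 0.72 kg. Origin: centre of the underside, z up. Starts upright on the bench right of the tray, long axis roughly along world x. Three or four batteries are there; an absent one always reads None
- block: Orange plastic filler block, 96 mm long (its x), 25 mm thick (its y), 25 mm high, 0.09 kg. Origin: centre of the underside, z up. Lies flat in the bin, long axis roughly across the bin (bin y); used lying the same way up
- bin: Grey open parts bin, fixed, outside 285 (x) x 190 (y) x 55 mm high, walls 4 mm, inner floor 4 mm above the bench; origin centre of underside. The parts in it lie in three lanes across it, 85 mm apart along its x, in any order
- heatsink: Finned aluminium heat sink in the bin, 85 x 36 x 28 mm, origin centre of underside; stays in the bin
- terminals: Green terminal strip in the bin, 90 x 24 x 26 mm, origin centre of underside; stays in the bin
- cap1: Blue can capacitor standing in the bin, 30 mm diameter, 48 mm high, origin centre of underside; stays in the bin
- cap2: Blue can capacitor, as cap1; stays in the bin
- transformer: Small dark transformer with yellow winding in the bin, 34 x 34 x 28 mm, origin centre of underside; stays in the bin
- multimeter: Red and black handheld multimeter lying beyond the tray, 88 x 180 x 38 mm, origin centre of underside; bystander
- screwdriver: Yellow-handled screwdriver, 180 mm, lying between robot and tray, roughly along y; bystander
- solder: Reel of solder standing on its flange beyond the tray, 54 mm diameter, 34 mm high; bystander
Things that resemble listed ones, but are neither listed nor needed, are in the scene too. Leave any pink look-alike of the battery1 alone.

How it is judged:
On the way, in this order (a step that is already met when the one before it is completed fails the run):
1. the first battery stands fully home in the corner while all the others are still out of the tray (((y of battery1 in the frame of tray_corner between -0.0255 and -0.0185 m and (x of battery1 in the frame of tray_corner between -0.0525 and -0.0455 m and angle between the x axis of battery1 and the x axis of tray_corner, either way round below 0.06 rad and angle between battery1's own z axis and vertical below 0.08 rad and z of battery1 in the frame of tray_corner between -0.003 and 0.005 m)) or (y of battery2 in the frame of tray_corner between -0.0255 and -0.0185 m and (x of battery2 in the frame of tray_corner between -0.0525 and -0.0455 m and angle between the x axis of battery2 and the x axis of tray_corner, either way round below 0.06 rad and angle between battery2's own z axis and vertical below 0.08 rad and z of battery2 in the frame of tray_corner between -0.003 and 0.005 m)) or (y of battery3 in the frame of tray_corner between -0.0255 and -0.0185 m and (x of battery3 in the frame of tray_corner between -0.0525 and -0.0455 m and angle between the x axis of battery3 and the x axis of tray_corner, either way round below 0.06 rad and angle between battery3's own z axis and vertical below 0.08 rad and z of battery3 in the frame of tray_corner between -0.003 and 0.005 m)) or (y of battery4 in the frame of tray_corner between -0.0255 and -0.0185 m and (x of battery4 in the frame of tray_corner between -0.0525 and -0.0455 m and angle between the x axis of battery4 and the x axis of tray_corner, either way round below 0.06 rad and angle between battery4's own z axis and vertical below 0.08 rad and z of battery4 in the frame of tray_corner between -0.003 and 0.005 m))) and ((y of battery1 in the frame of tray_corner between -0.0255 and -0.0185 m and (x of battery1 in the frame of tray_corner between -0.0525 and -0.0455 m and angle between the x axis of battery1 and the x axis of tray_corner, either way round below 0.06 rad and angle between battery1's own z axis and vertical below 0.08 rad and z of battery1 in the frame of tray_corner between -0.003 and 0.005 m)) or horizontal distance between battery1 and tray_corner above 0.25 m) and ((y of battery2 in the frame of tray_corner between -0.0255 and -0.0185 m and (x of battery2 in the frame of tray_corner between -0.0525 and -0.0455 m and angle between the x axis of battery2 and the x axis of tray_corner, either way round below 0.06 rad and angle between battery2's own z axis and vertical below 0.08 rad and z of battery2 in the frame of tray_corner between -0.003 and 0.005 m)) or horizontal distance between battery2 and tray_corner above 0.25 m) and ((y of battery3 in the frame of tray_corner between -0.0255 and -0.0185 m and (x of battery3 in the frame of tray_corner between -0.0525 and -0.0455 m and angle between the x axis of battery3 and the x axis of tray_corner, either way round below 0.06 rad and angle between battery3's own z axis and vertical below 0.08 rad and z of battery3 in the frame of tray_corner between -0.003 and 0.005 m)) or horizontal distance between battery3 and tray_corner above 0.25 m) and ((y of battery4 in the frame of tray_corner between -0.0255 and -0.0185 m and (x of battery4 in the frame of tray_corner between -0.0525 and -0.0455 m and angle between the x axis of battery4 and the x axis of tray_corner, either way round below 0.06 rad and angle between battery4's own z axis and vertical below 0.08 rad and z of battery4 in the frame of tray_corner between -0.003 and 0.005 m)) or horizontal distance between battery4 and tray_corner above 0.25 m)), for 0.2 s.
2. all batteries stand packed tight from the corner, flush to the fence, with the clamp face still at least 15 mm clear of the row (x of battery1 in the frame of tray_corner between -0.0525 and -0.0455 m and angle between the x axis of each of battery1, battery2, battery3, battery4 and the x axis of tray_corner, either way round below 0.06 rad and angle between each of battery1, battery2, battery3, battery4's own z axis and vertical below 0.08 rad and z of battery1 in the frame of tray_corner between -0.003 and 0.005 m and x of battery2 in the frame of tray_corner between -0.0525 and -0.0455 m and z of battery2 in the frame of tray_corner between -0.003 and 0.005 m and x of battery3 in the frame of tray_corner between -0.0525 and -0.0455 m and z of battery3 in the frame of tray_corner between -0.003 and 0.005 m and x of battery4 in the frame of tray_corner between -0.0525 and -0.0455 m and z of battery4 in the frame of tray_corner between -0.003 and 0.005 m and ((y of each of battery1, battery2, battery3, battery4 in the frame of tray_corner above -0.129 m and (y of battery1 in the frame of tray_corner between -0.0255 and -0.0185 m or y of battery2 in the frame of tray_corner between -0.0255 and -0.0185 m or y of battery3 in the frame of tray_corner between -0.0255 and -0.0185 m or y of battery4 in the frame of tray_corner between -0.0255 and -0.0185 m) and (y of battery1 in the frame of tray_corner between -0.0685 and -0.0615 m or y of battery2 in the frame of tray_corner between -0.0685 and -0.0615 m or y of battery3 in the frame of tray_corner between -0.0685 and -0.0615 m or y of battery4 in the frame of tray_corner between -0.0685 and -0.0615 m) and (y of battery1 in the frame of tray_corner between -0.1115 and -0.1045 m or y of battery2 in the frame of tray_corner between -0.1115 and -0.1045 m or y of battery3 in the frame of tray_corner between -0.1115 and -0.1045 m or y of battery4 in the frame of tray_corner between -0.1115 and -0.1045 m) and y of clamp_face in the frame of tray_corner below -0.144 m) or (y of each of battery1, battery2, battery3, battery4 in the frame of tray_corner above -0.172 m and (y of battery1 in the frame of tray_corner between -0.0255 and -0.0185 m or y of battery2 in the frame of tray_corner between -0.0255 and -0.0185 m or y of battery3 in the frame of tray_corner between -0.0255 and -0.0185 m or y of battery4 in the frame of tray_corner between -0.0255 and -0.0185 m) and (y of battery1 in the frame of tray_corner between -0.0685 and -0.0615 m or y of battery2 in the frame of tray_corner between -0.0685 and -0.0615 m or y of battery3 in the frame of tray_corner between -0.0685 and -0.0615 m or y of battery4 in the frame of tray_corner between -0.0685 and -0.0615 m) and (y of battery1 in the frame of tray_corner between -0.1115 and -0.1045 m or y of battery2 in the frame of tray_corner between -0.1115 and -0.1045 m or y of battery3 in the frame of tray_corner between -0.1115 and -0.1045 m or y of battery4 in the frame of tray_corner between -0.1115 and -0.1045 m) and (y of battery1 in the frame of tray_corner between -0.1545 and -0.1475 m or y of battery2 in the frame of tray_corner between -0.1545 and -0.1475 m or y of battery3 in the frame of tray_corner between -0.1545 and -0.1475 m or y of battery4 in the frame of tray_corner between -0.1545 and -0.1475 m) and y of clamp_face in the frame of tray_corner below -0.187 m))), for 0.2 s.
At the end, for the whole second after the job is handed in: All batteries upright on the tray floor, packed in a row from the corner, each within 3 mm of its tight place and flush to the fence; the block flat and square against the last one (3 mm), centred within 10 mm; clamp face within 3 mm of the block; all at rest; other parts in the bin (x of battery1 in the frame of tray_corner between -0.0525 and -0.0455 m and angle between the x axis of each of battery1, battery2, battery3, battery4, block and the x axis of tray_corner, either way round below 0.06 rad and angle between each of battery1, battery2, battery3, battery4, block's own z axis and vertical below 0.08 rad and z of battery1 in the frame of tray_corner between -0.003 and 0.005 m and x of battery2 in the frame of tray_corner between -0.0525 and -0.0455 m and z of battery2 in the frame of tray_corner between -0.003 and 0.005 m and x of battery3 in the frame of tray_corner between -0.0525 and -0.0455 m and z of battery3 in the frame of tray_corner between -0.003 and 0.005 m and x of battery4 in the frame of tray_corner between -0.0525 and -0.0455 m and z of battery4 in the frame of tray_corner between -0.003 and 0.005 m and ((y of each of battery1, battery2, battery3, battery4 in the frame of tray_corner above -0.129 m and (y of battery1 in the frame of tray_corner between -0.0255 and -0.0185 m or y of battery2 in the frame of tray_corner between -0.0255 and -0.0185 m or y of battery3 in the frame of tray_corner between -0.0255 and -0.0185 m or y of battery4 in the frame of tray_corner between -0.0255 and -0.0185 m) and (y of battery1 in the frame of tray_corner between -0.0685 and -0.0615 m or y of battery2 in the frame of tray_corner between -0.0685 and -0.0615 m or y of battery3 in the frame of tray_corner between -0.0685 and -0.0615 m or y of battery4 in the frame of tray_corner between -0.0685 and -0.0615 m) and (y of battery1 in the frame of tray_corner between -0.1115 and -0.1045 m or y of battery2 in the frame of tray_corner between -0.1115 and -0.1045 m or y of battery3 in the frame of tray_corner between -0.1115 and -0.1045 m or y of battery4 in the frame of tray_corner between -0.1115 and -0.1045 m) and y of block in the frame of tray_corner between -0.146 and -0.1385 m) or (y of each of battery1, battery2, battery3, battery4 in the frame of tray_corner above -0.172 m and (y of battery1 in the frame of tray_corner between -0.0255 and -0.0185 m or y of battery2 in the frame of tray_corner between -0.0255 and -0.0185 m or y of battery3 in the frame of tray_corner between -0.0255 and -0.0185 m or y of battery4 in the frame of tray_corner between -0.0255 and -0.0185 m) and (y of battery1 in the frame of tray_corner between -0.0685 and -0.0615 m or y of battery2 in the frame of tray_corner between -0.0685 and -0.0615 m or y of battery3 in the frame of tray_corner between -0.0685 and -0.0615 m or y of battery4 in the frame of tray_corner between -0.0685 and -0.0615 m) and (y of battery1 in the frame of tray_corner between -0.1115 and -0.1045 m or y of battery2 in the frame of tray_corner between -0.1115 and -0.1045 m or y of battery3 in the frame of tray_corner between -0.1115 and -0.1045 m or y of battery4 in the frame of tray_corner between -0.1115 and -0.1045 m) and (y of battery1 in the frame of tray_corner between -0.1545 and -0.1475 m or y of battery2 in the frame of tray_corner between -0.1545 and -0.1475 m or y of battery3 in the frame of tray_corner between -0.1545 and -0.1475 m or y of battery4 in the frame of tray_corner between -0.1545 and -0.1475 m) and y of block in the frame of tray_corner between -0.189 and -0.1815 m)) and x of block in the frame of tray_corner between -0.0605 and -0.0405 m and z of block in the frame of tray_corner between -0.003 and 0.005 m and y of block in the frame of clamp_face between 0.0095 and 0.0155 m and linear speed of each of battery1, battery2, battery3, battery4, block below 0.01 m/s and x of heatsink in the frame of bin between -0.14 and 0.14 m and y of heatsink in the frame of bin between -0.094 and 0.094 m and height (world z) of each of heatsink, terminals, cap1, cap2, transformer below 0.06 m and x of terminals in the frame of bin between -0.14 and 0.14 m and y of terminals in the frame of bin between -0.094 and 0.094 m and x of cap1 in the frame of bin between -0.14 and 0.14 m and y of cap1 in the frame of bin between -0.094 and 0.094 m and x of cap2 in the frame of bin between -0.14 and 0.14 m and y of cap2 in the frame of bin between -0.094 and 0.094 m and x of transformer in the frame of bin between -0.14 and 0.14 m and y of transformer in the frame of bin between -0.094 and 0.094 m); the robot touches nothing.
It fails at once if the multimeter is moved more than 20 mm (distance of multimeter from where it was at the start of the episode above 0.02 m).
It fails at once if the screwdriver is moved more than 20 mm (distance of screwdriver from where it was at the start of the episode above 0.02 m).
It fails at once if the solder is moved more than 20 mm (distance of solder from where it was at the start of the episode above 0.02 m).
Of battery1, battery2, battery3, battery4 only 3 to 4 are there at a start; the rules pass over those that are not, and their reading is None.
At some moment in a run one of battery1, battery2, battery3, battery4 may be knocked a few centimetres aside while the robot is not near it.
It also fails if it takes over 210 s, if anything falls off the work surface, if the arm or the gripper's body presses on something with over 40 N, if the wrist force passes 120 N, or if a joint passes its speed limit or range.

## Robot

A 6-joint arm with a two-finger parallel gripper is mounted at the origin on the work surface. World frame = base frame: x ahead of the robot, y to its left, z up, the work surface at z = 0. Lengths are in m, angles in rad, forces in N, time in s.
With the tool pointing down it reaches from about 0.425 to 0.95 m from the base axis. Payload 3.5 kg.
Tool frame: the origin (TCP) lies on the mounting face of the last link; the fingertips stand 173 mm ahead of it and the grasp point (between the pads) lies 155 mm ahead of it; z points along the fingers, x is the direction in which the jaws open and shut, and the axes are right-handed (so a half turn about z gives the same grasp; the last joint's range is limited). The gripper opens to 85 mm and grips with 20 to 120 N. Pads are 22 mm wide; open, the fingers measure 114 mm over their backs; the gripper's body (76 mm by 85 mm) begins 54 mm behind the grasp point. The pads swing forward as they close: fully open they stand 13 mm farther back than shut.
Start: joints at [-1.267, 0.286, 1.577, -0, 1.279, -0.15], TCP at [0.296, -0.607, 0.405] pointing down, gripper open.
Joint ranges: [-2.77, 2.77], [-0.9, 2.22], [0.21, 2.48], [-1.53, 4.67], [0.24, 2.81], [-2.84, 2.84]. Speed limits (rad/s): [2.79, 2.79, 3.14, 3.14, 3.14, 3.14].

## Interface

Orientations are given as a unit quaternion [x, y, z, w].
In Python, from plant import get_state, read_camera, sign_off gives the robot as it stands.
- The arm moves only by the shell command python3 -m jog 'ROWS' [FORCE]. ROWS is JSON, a list of rows, each an object of numbers: "grip": the closure, from 0 (fully open) to 1 (shut); "x", "y", "z": the shift along the tool's x, y, z in mm; "rx", "ry", "rz": the turn, a rotation vector about the tool's x, y, z in degrees. A call has 1 to 8 rows; each row shifts and turns the commanded pose from where the row before left it, along the tool's axes as they then stand; what a row does not reach is not made up. A row lasts 1/12 s, in which the tool goes at most 41.7 mm and 7.16 degrees, less where a joint would pass 70% of its speed; a pose out of reach is approached as far as the arm can. A call with a gripper value outside its range is refused whole. The fingers move at their own pace and stop on an object; FORCE is the grip in N (left out, the last holds). Time passes only in rows, so rows that do not move let the fingers close. It gives the time, the measured TCP pose, the force and the opening at its end, in the units of the state.
- get_state(): the state, without advancing time (a new reading comes with each control period).
- read_camera(name): name is "side" or "top"; returns a dict with "frame" (480x640x3 uint8, red, green, blue), "intrinsics" (3x3 intrinsics, pixels), "k1" (the pictures are not rectified: a ray, as slopes to the right and down, at radius r is drawn at 1 + k1 r^2 times it, then the intrinsics apply), "R" (3x3) and "t" (3): a world point X has camera coordinates R X + t. Camera axes: x right, y down, z forward; pixel columns grow to the right and rows downward; lengths in m; the calibration is good to about 2 mm. A picture is of the moment at which its call begins. There is no depth.
- sign_off(): hands the job in, once; it reports no verdict.
The state is a dict: "time": time; "qpos": joint angles; "dq": joint speeds; "joint_efforts": joint torques, N m; "eef_pos": TCP position; "tcp_rot": TCP orientation; "contact_force": force on the tool from outside, world axes, zero at the start; "wrist_torque": the same for the moment, N m; "opening": opening from 0.0 (shut) to 1.0 (fully open).
Only numpy, scipy, OpenCV 4.12 (cv2) and the standard library are available. Lean on these libraries where they do the work, as an engineer would, in place of code of your own. Each camera call takes 0.05 s, during which the arm holds its last target.

## Working session

There is one attempt and no reset: what is moved stays moved. The work goes in short steps, Python scripts to look and compute and a shell command to move; the robot and the scene stay as the last step left them, time stands still between calls to the robot, and variables do not carry over. Pictures are saved under pics/ and viewed, and the job is handed in when it is done.

```bash
ls; mkdir -p pics
cat > h.py <<'E'
import numpy as np,cv2
from plant import get_state,read_camera
def snap(n,f):
    c=read_camera(n); cv2.imwrite('pics/'+f,c['frame'][:,:,::-1]); return c
E
python3 - <<'E'
from h import *
for n in('side','top'):
    c=snap(n,n+'0.png'); print(n,c['intrinsics'],c['k1'],c['R'],c['t'])
s=get_state(); print(s)
E
```

```text
pics
side [[476.34574577   0.         320.3387587 ]
 [  0.         476.34574577 234.5385552 ]
 [  0.           0.           1.        ]] 0.03154180865779598 [[-0.95732134 -0.28861119  0.01547365]
 [-0.23232908  0.7365784  -0.63519718]
 [ 0.17192745 -0.61168279 -0.77219499]] [0.48468148 0.15107492 1.00827016]
top [[622.56600908   0.         320.40690391]
 [  0.         622.56600908 238.71887406]
 [  0.           0.           1.        ]] -0.03423045382895007 [[ 0.01592344 -0.99962624 -0.02222231]
 [-0.9969891  -0.01418672 -0.07623301]
 [ 0.07588925  0.02336929 -0.99684236]] [0.00801239 0.52084981 1.55218225]
{'time': 0.1, 'qpos': array([-1.26698514e+00,  2.87110755e-01,  1.57800824e+00, -1.59926106e-05,
        1.27860587e+00, -1.50001253e-01]), 'dq': array([-2.44623077e-05, -1.94577407e-03, -4.95937305e-03,  2.39810942e-03,
        1.19215837e-03,  5.68764624e-04]), 'joint_efforts': array([ 5.11914695e-04, -4.07299054e+01, -2.93700349e+01, -1.33315043e-04,
        3.42665910e-03,  2.55534633e-07]), 'eef_pos': array([ 0.29587508, -0.60645384,  0.40347476]), 'tcp_rot': array([ 8.48055948e-01, -5.29905625e-01, -8.14519895e-04, -6.87890924e-04]), 'contact_force': array([ 0.30294349, -0.20674025,  0.68661086]), 'wrist_torque': array([-0.03143741, -0.00791259,  0.03977578]), 'opening': 1.004084235478303}
```

View pics/top0.png

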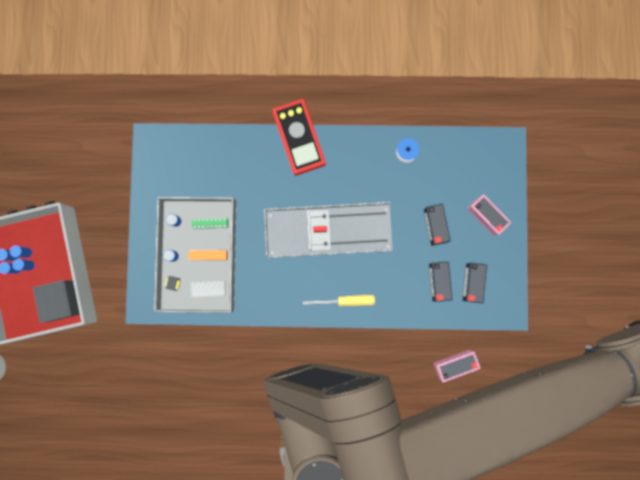

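View pics/side0.png

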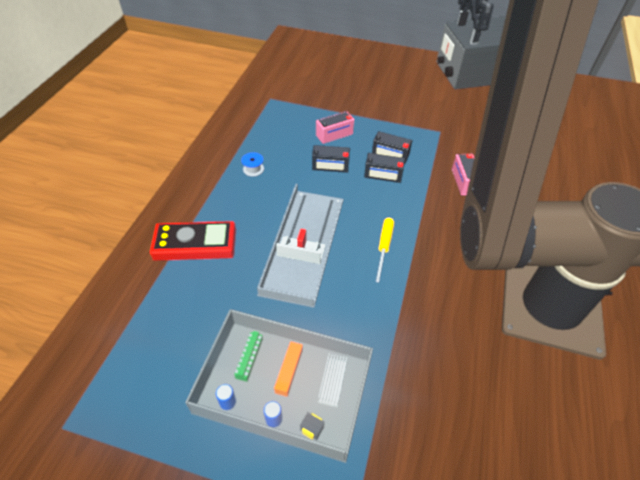

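Top view: tray at cols 264–392, rows 202–257. Three dark batteries at about (437,224), (440,281) and (475,282), orange block at (208,255), clamp fin at (320,229). Pink look-alikes at (490,214) and (457,365). Next I'll zoom in to measure.

```bash
cat >> h.py <<'E'
def crop(c,f,x0,y0,w,h,s):
    im=c['frame'][y0:y0+h,x0:x0+w,::-1]
    im=cv2.resize(im,None,fx=s,fy=s,interpolation=cv2.INTER_CUBIC)
    for i in range(0,w,10):
        cv2.line(im,(i*s,0),(i*s,8 if (x0+i)%50 else 16),(0,0,255),1)
        if (x0+i)%50==0: cv2.putText(im,str(x0+i),(i*s,26),0,.4,(0,0,255),1)
    for i in range(0,h,10):
        cv2.line(im,(0,i*s),(8 if (y0+i)%50 else 16,i*s),(0,0,255),1)
        if (y0+i)%50==0: cv2.putText(im,str(y0+i),(18,i*s),0,.4,(0,0,255),1)
    cv2.imwrite('pics/'+f,im)
def ray(c,u,v):
    K=c['intrinsics'];p=cv2.undistortPoints(np.array([[[u,v]]],float),K,np.array([c['k1'],0,0,0,0.]))[0,0]
    R=c['R'];t=c['t']; o=-R.T@t; d=R.T@np.array([p[0],p[1],1]); return o,d/np.linalg.norm(d)
def onz(c,u,v,z):
    o,d=ray(c,u,v); return o+d*(z-o[2])/d[2]
def tri(c1,p1,c2,p2):
    o1,d1=ray(c1,*p1);o2,d2=ray(c2,*p2)
    A=np.stack([d1,-d2],1);s=np.linalg.lstsq(A,o2-o1,rcond=None)[0]
    a=o1+s[0]*d1;b=o2+s[1]*d2; return (a+b)/2,np.linalg.norm(a-b)
def proj(c,X):
    X=np.atleast_2d(np.array(X,float)); r=cv2.Rodrigues(c['R'])[0]
    return cv2.projectPoints(X,r,c['t'],c['intrinsics'],np.array([c['k1'],0,0,0,0.]))[0][:,0]
E
python3 - <<'E'
from h import *
t=read_camera('top');s=read_camera('side')
crop(t,'t1.png',255,190,140,80,5)
crop(t,'t2.png',410,185,110,130,4)
crop(t,'t3.png',145,190,100,130,4)
crop(s,'s1.png',250,180,100,130,4)
crop(s,'s2.png',300,100,130,90,6)
crop(s,'s3.png',180,300,200,160,4)
E
```

```text
(no output)
```

View pics/t1.png

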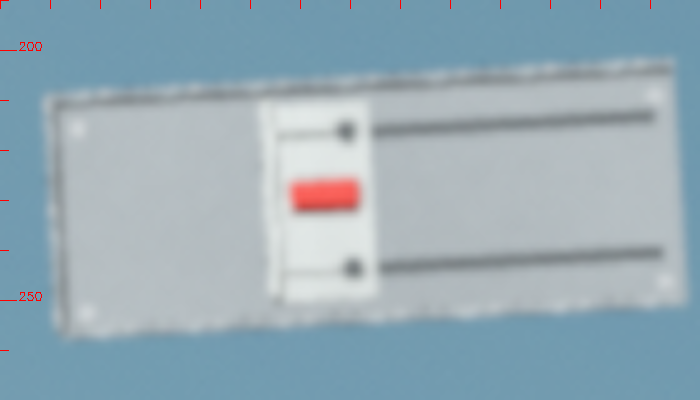

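View pics/t2.png

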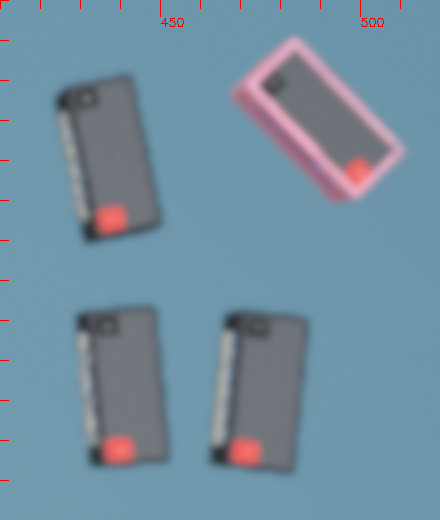

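View pics/t3.png

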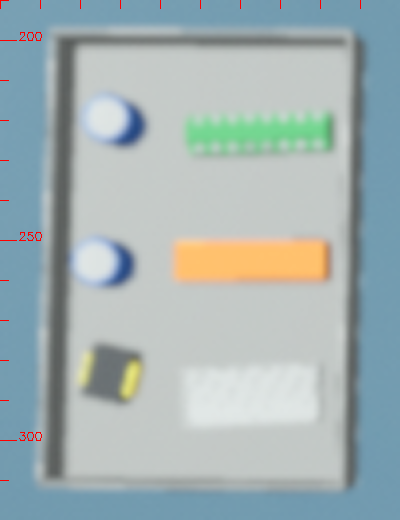

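View pics/s1.png

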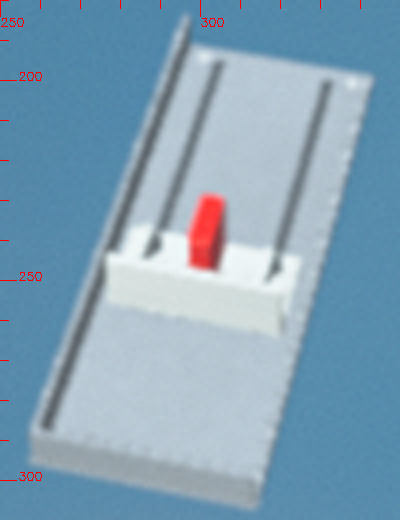

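View pics/s2.png

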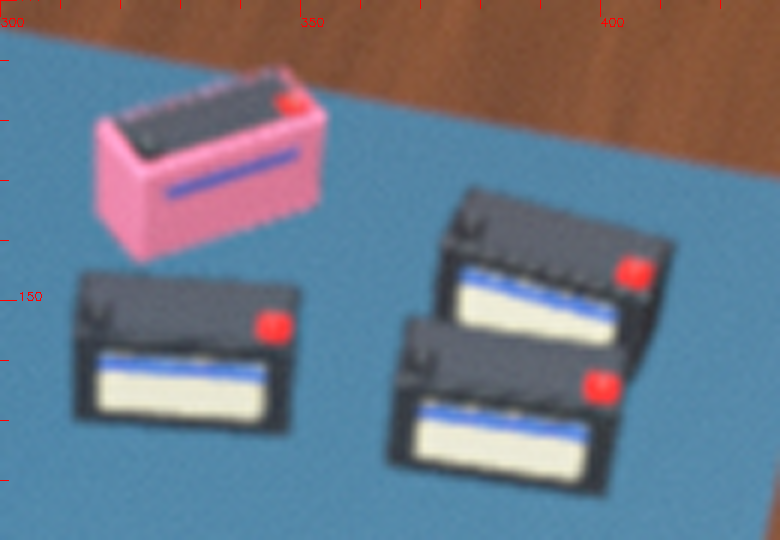

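View pics/s3.png

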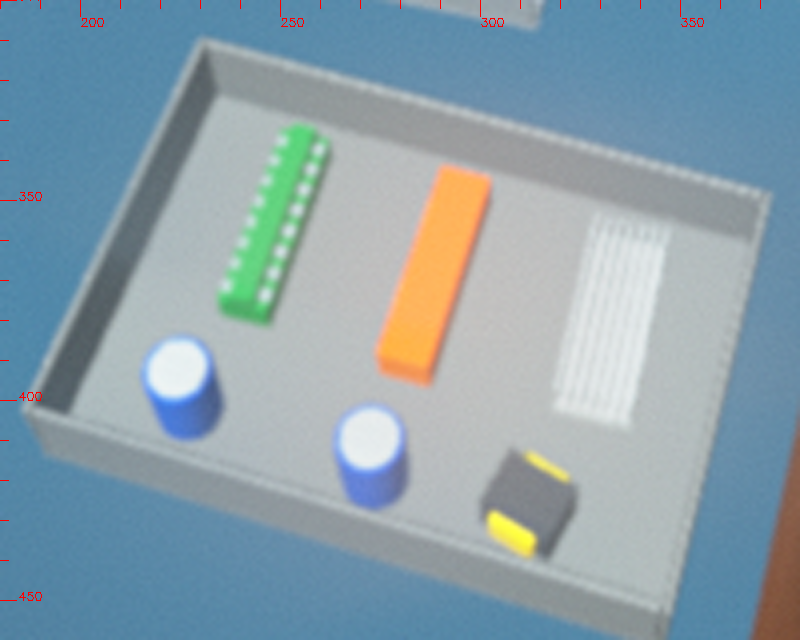

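```bash
cat >> h.py <<'E'
from scipy.optimize import least_squares
import pickle
def up(p,x0,y0,s): return [x0+(p[0]+.5)/s-.5,y0+(p[1]+.5)/s-.5]
def fit(obs,x0,fz=True):
    # obs: list (cam, uv, local xyz mm); params x,y,yaw(,z)
    def res(p):
        c,s=np.cos(p[2]),np.sin(p[2]);r=[]
        for cam,uv,L in obs:
            L=np.array(L)/1000
            X=[p[0]+c*L[0]-s*L[1],p[1]+s*L[0]+c*L[1],p[3]+L[2]]
            r+=list(proj(cam,X)[0]-uv)
        return np.array(r)
    r=least_squares(res,x0,loss='soft_l1'); return r.x,np.round(r.fun.reshape(-1,2),1) if False else np.round(res(r.x).reshape(-1,2),1).tolist()
E
python3 - <<'E'
from h import *
t=read_camera('top');s=read_camera('side')
T1=lambda *p:up(p,255,190,5); T2=lambda *p:up(p,410,185,4);T3=lambda *p:up(p,145,190,4)
S1=lambda *p:up(p,250,180,4); S2=lambda *p:up(p,300,100,6);S3=lambda *p:up(p,180,300,4)
def show(n,r): print(n,np.round(r[0],4),r[1])
tr=[(t,T1(46,95),(4,4,30)),(t,T1(62,337),(-118,4,30)),(t,T1(673,61),(4,-315,30)),(t,T1(685,303),(-118,-315,10)),
(s,S1(187,14),(4,-315,30)),(s,S1(35,435),(4,4,30)),(s,S1(258,482),(-118,4,30)),(s,S1(32,460),(4,4,-3)),(s,S1(258,508),(-118,4,-3)),(s,S1(372,75),(-118,-315,10))]
show('tray(z should be .003)',fit(tr,[.6,.15,0,.003]))
h=[(48.5,21.5),(48.5,-21.5),(-48.5,-21.5),(-48.5,21.5)]
def bat(tt,ss):
    # top order: far-left, far-right, near-right, near-left at z52
    o=[(t,T2(*p),(*q,52)) for p,q in zip(tt,h) if p]
    o+=[(s,S2(*p),(*q,z)) for p,q,z in ss]
    return o
# left=+y
A=bat([(60,92),(131,75),(161,225),None],[((85,270),(48.5,-21.5),52),((300,288),(-48.5,-21.5),52),((78,335),(48.5,21.5),52),((292,355),(-48.5,21.5),52),((75,418),(48.5,21.5),0),((288,434),(-48.5,21.5),0)])
show('A',fit(A,[.5,-.3,0.1,0]))
B=bat([(80,313),(154,308),(168,460),(90,464)],[((408,318),(48.5,-21.5),52),((630,345),(-48.5,-21.5),52),((395,385),(48.5,21.5),52),((612,418),(-48.5,21.5),52),((388,464),(48.5,21.5),0),((606,495),(-48.5,21.5),0)])
show('B',fit(B,[.45,-.3,0,0]))
C=bat([(228,313),(308,320),(294,470),(211,462)],[((472,188),(48.5,-21.5),52),((673,242),(-48.5,-21.5),52),((442,242),(48.5,21.5),52),((654,304),(-48.5,21.5),52)])
show('C',fit(C,[.45,-.4,0,0]))
# block : local x along world -y?? take yaw=pi/2: local x->world +y(left)
# corners top z25: T3 left-far(174,241) right-far(328,241) right-near(329,280) left-near(174,281)
bo=[(t,T3(174,241),(48,-12.5,25)),(t,T3(327,241),(-48,-12.5,25)),(t,T3(327,280),(-48,12.5,25)),(t,T3(174,281),(48,12.5,25)),
(s,S3(442,166),(-48,-12.5,25)),(s,S3(492,178),(-48,12.5,25)),(s,S3(380,350),(48,-12.5,25)),(s,S3(432,365),(48,12.5,25)),(s,S3(377,362),(48,-12.5,0)),(s,S3(430,385),(48,12.5,0))]
show('block',fit(bo,[.47,.27,1.57,.004]))
# grip fin top
g=[(t,T1(290,183),(7,18,0)),(t,T1(359,179),(7,-18,0)),(t,T1(361,206),(-7,-18,0)),(t,T1(292,210),(-7,18,0)),
(s,S1(205,195),(7,-18,0)),(s,S1(224,198),(-7,-18,0)),(s,S1(192,235),(7,18,0)),(s,S1(215,240),(-7,18,0))]
show('grip(z .059)',fit(g,[.5,.05,0,.059]))
E
```

```text
tray(z should be .003) [ 0.5916  0.1556  0.0681 -0.    ] [[-0.0, -0.5], [-1.0, -0.7], [1.0, -0.6], [0.8, -0.2], [-0.0, 0.1], [-1.1, -0.1], [0.3, -0.2], [1.0, 2.1], [0.3, 1.7], [1.3, -1.2]]
A [ 0.5598 -0.2731  0.1981  0.0026] [[0.4, -1.7], [-0.2, -0.6], [-0.0, 0.3], [-0.2, -0.1], [1.0, -0.4], [-0.8, -0.1], [1.4, -0.5], [-0.3, 1.2], [0.9, 1.3]]
B [ 0.4194 -0.2808  0.0906  0.0033] [[0.4, -1.4], [-0.6, -1.5], [-0.6, 0.1], [1.4, 0.4], [0.1, -0.6], [0.8, 0.4], [-0.1, -0.7], [2.2, -0.5], [-0.7, 1.2], [0.2, 1.6]]
C [ 0.4167 -0.3646 -0.1049  0.0029] [[1.5, -1.4], [-1.1, -1.1], [-1.6, 0.9], [1.6, 0.8], [-0.1, -0.1], [1.3, 0.2], [-0.3, 0.3], [-0.1, -0.2]]
block [0.4767 0.2995 1.5855 0.0077] [[0.2, -0.7], [-0.1, -0.7], [-0.2, -0.5], [0.1, -0.7], [0.7, -1.1], [0.7, -0.8], [-0.6, 0.1], [-0.3, 0.2], [0.9, 2.4], [0.7, 0.5]]
grip(z .059) [0.5434 0.0171 0.0935 0.061 ] [[-0.4, -0.2], [0.3, -0.6], [0.4, -0.3], [-0.4, 0.0], [0.1, -1.1], [1.6, -0.8], [-0.3, 1.3], [0.2, 1.1]]
```

Measurements hold up: tray z≈0, batteries z≈3 mm, grip top 61 mm against 59 expected, and clamp travel ≈10 mm. There are three batteries. Next is a planning helper, then I'll draw the clamp back.

```bash
cat >> h.py <<'E'
from scipy.spatial.transform import Rotation as Ro
COR=np.array([.5916,.1556,.003]);YAW=.068
def tr2w(x,y,z=0): # tray local m -> world
    c,s=np.cos(YAW),np.sin(YAW); return np.array([COR[0]+c*x-s*y,COR[1]+s*x+c*y,COR[2]+z])
def w2tr(p):
    c,s=np.cos(YAW),np.sin(YAW); d=np.array(p)-COR; return np.array([c*d[0]+s*d[1],-s*d[0]+c*d[1],d[2]])
def now():
    s=get_state();R=Ro.from_quat(s['tcp_rot']).as_matrix()
    phi=np.degrees(np.arctan2(R[1,0],R[0,0]))
    print('t',round(s['time'],2),'tcp',np.round(s['eef_pos'],4),'phi',round(phi,2),'zax',np.round(R[:,2],4),'F',np.round(s['contact_force'],1),'op',round(s['opening'],3),'tray',np.round(w2tr(s['eef_pos'])*1000,1))
    return s,R,phi
def plan(p,phi):
    """target TCP pos world & jaw angle deg"""
    s,R,ph=now()
    rt=Ro.from_euler('z',phi,degrees=True).as_matrix()@np.diag([1,-1,-1.])
    rv=np.degrees(Ro.from_matrix(R.T@rt).as_rotvec())
    d=(rt.T@(np.array(p)-s['eef_pos']))*1000
    print('turn',np.round(rv,2),'then shift mm',np.round(d,1),'rows',np.linalg.norm(d)/41.7, np.linalg.norm(rv)/7.16)
E
python3 - <<'E'
from h import *
plan([.5434,.0171,.30],3.9)
E
```

```text
t 0.3 tcp [ 0.2959 -0.6066  0.4043] phi -64.0 zax [-2.e-04  8.e-04 -1.e+00] F [-0.6  0.1 -0.2] op 0.998 tray [-346.8 -740.3  401.3]
turn [-3.00e-02  4.00e-02 -6.79e+01] then shift mm [ 289.3 -605.4  104.3] rows 16.2841898820335 9.482832879283528
```

```bash
python3 -m jog '[{"rz":-6.8,"grip":0.4},{"rz":-6.8,"grip":0.4},{"rz":-6.8,"grip":0.4},{"rz":-6.8,"grip":0.4},{"rz":-6.8,"grip":0.4},{"rz":-6.8,"grip":0.4},{"rz":-6.8,"grip":0.4},{"rz":-6.8,"grip":0.4}]' 60
python3 -m jog '[{"rz":-6.8},{"rz":-6.7},{"x":14.5,"y":-30.3,"z":5},{"x":14.5,"y":-30.3,"z":5},{"x":14.5,"y":-30.3,"z":5},{"x":14.5,"y":-30.3,"z":5},{"x":14.5,"y":-30.3,"z":5},{"x":14.5,"y":-30.3,"z":5}]'
python3 -m jog '[{"x":14.5,"y":-30.3,"z":5},{"x":14.5,"y":-30.3,"z":5},{"x":14.5,"y":-30.3,"z":5},{"x":14.5,"y":-30.3,"z":5},{"x":14.5,"y":-30.3,"z":5},{"x":14.5,"y":-30.3,"z":5},{"x":14.5,"y":-30.3,"z":5},{"x":14.5,"y":-30.3,"z":5}]'
python3 - <<'E'
from h import *
plan([.5434,.0171,.195],3.9)
E
```

```text
t 0.3 tcp [ 0.2959 -0.6066  0.4043] phi -64.0 zax [-2.e-04  8.e-04 -1.e+00] F [-0.6  0.1 -0.2] op 0.998 tray [-346.8 -740.3  401.3]
turn [-3.00e-02  4.00e-02 -6.79e+01] then shift mm [ 289.3 -605.4  209.3] rows 16.855475057508063 9.482832879283528$[0]: bad value
$[0]: bad value
$[0]: bad value
```

```bash
python3 -m jog '[{"grip":0.4,"x":0,"y":0,"z":0,"rx":0,"ry":0,"rz":-6.8}]' 60; python3 -m jog --help | head; python3 -m jog '[{"grip":0.4,"rz":-6.8}]'; python3 -m jog '[{"x":0,"y":0,"z":0,"rx":0,"ry":0,"rz":-6.8}]'
```

```text
time: 0.38
eef_pos: [0.2959, -0.6066, 0.4045]
tcp_rot: [0.878, -0.478, -0.0, -0.0]
contact_force: [0.2, 0.5, -0.4]
opening: 0.89invalid input: not JSON, or not a number
$[0]: bad value
$[0]: bad value
```

```bash
python3 -m jog '[{"grip":0.4,"x":14,"y":-5,"z":5,"rx":0,"ry":0,"rz":-6.8},{"grip":0.4,"x":0,"y":0,"z":5,"rx":0,"ry":0,"rz":-6.8},{"grip":0.4,"x":0,"y":0,"z":5,"rx":0,"ry":0,"rz":-6.8},{"grip":0.4,"x":0,"y":0,"z":5,"rx":0,"ry":0,"rz":-6.8},{"grip":0.4,"x":0,"y":0,"z":5,"rx":0,"ry":0,"rz":-6.8},{"grip":0.4,"x":0,"y":0,"z":5,"rx":0,"ry":0,"rz":-6.8},{"grip":0.4,"x":0,"y":0,"z":5,"rx":0,"ry":0,"rz":-6.8},{"grip":0.4,"x":0,"y":0,"z":5,"rx":0,"ry":0,"rz":-6.8}]' 60
python3 -m jog '[{"grip":0.4,"x":0,"y":0,"z":5,"rx":0,"ry":0,"rz":-6.7},{"grip":0.4,"x":14,"y":-32,"z":3,"rx":0,"ry":0,"rz":0},{"grip":0.4,"x":14,"y":-32,"z":3,"rx":0,"ry":0,"rz":0},{"grip":0.4,"x":14,"y":-32,"z":3,"rx":0,"ry":0,"rz":0},{"grip":0.4,"x":14,"y":-32,"z":3,"rx":0,"ry":0,"rz":0},{"grip":0.4,"x":14,"y":-32,"z":3,"rx":0,"ry":0,"rz":0},{"grip":0.4,"x":14,"y":-32,"z":3,"rx":0,"ry":0,"rz":0},{"grip":0.4,"x":14,"y":-32,"z":3,"rx":0,"ry":0,"rz":0}]'
python3 - <<'E'
from h import *
plan([.5434,.0171,.30],3.9)
E
```

```text
time: 1.05
eef_pos: [0.3077, -0.6157, 0.3643]
tcp_rot: [1.0, -0.021, -0.0, -0.0]
contact_force: [-0.1, 0.1, -0.1]
opening: 0.602
time: 1.72
eef_pos: [0.3905, -0.3839, 0.3386]
tcp_rot: [0.999, 0.034, 0.0, 0.0]
contact_force: [0.9, -0.5, -0.8]
opening: 0.601
t 1.72 tcp [ 0.3905 -0.3839  0.3386] phi 3.88 zax [ 2.e-04 -1.e-04 -1.e+00] F [ 0.9 -0.5 -0.8] op 0.601 tray [-237.3 -524.6  335.6]
turn [ 0.01 -0.01 -0.02] then shift mm [ 179.8 -389.7   38.6] rows 10.334240407287036 0.0037888592637459373
```

```bash
python3 -m jog '[{"grip":0.4,"x":15,"y":-32.5,"z":3,"rx":0,"ry":0,"rz":0},{"grip":0.4,"x":15,"y":-32.5,"z":3,"rx":0,"ry":0,"rz":0},{"grip":0.4,"x":15,"y":-32.5,"z":3,"rx":0,"ry":0,"rz":0},{"grip":0.4,"x":15,"y":-32.5,"z":3,"rx":0,"ry":0,"rz":0},{"grip":0.4,"x":15,"y":-32.5,"z":3,"rx":0,"ry":0,"rz":0},{"grip":0.4,"x":15,"y":-32.5,"z":3,"rx":0,"ry":0,"rz":0},{"grip":0.4,"x":15,"y":-32.5,"z":3,"rx":0,"ry":0,"rz":0},{"grip":0.4,"x":15,"y":-32.5,"z":3,"rx":0,"ry":0,"rz":0}]'
python3 -m jog '[{"grip":0.4,"x":15,"y":-32.5,"z":3,"rx":0,"ry":0,"rz":0},{"grip":0.4,"x":15,"y":-32.5,"z":3,"rx":0,"ry":0,"rz":0},{"grip":0.4,"x":15,"y":-32.5,"z":3,"rx":0,"ry":0,"rz":0},{"grip":0.4,"x":15,"y":-32.5,"z":3,"rx":0,"ry":0,"rz":0},{"grip":0.4,"x":0,"y":0,"z":0,"rx":0,"ry":0,"rz":0},{"grip":0.4,"x":0,"y":0,"z":0,"rx":0,"ry":0,"rz":0}]'
python3 - <<'E'
from h import *
plan([.5434,.0171,.195],3.9)
s=snap('side','s5.png')
crop(s,'s5.png',220,130,160,140,5)
E
```

```text
time: 2.38
eef_pos: [0.4926, -0.1163, 0.3149]
tcp_rot: [0.999, 0.034, 0.0, 0.0]
contact_force: [0.9, -0.2, 1.1]
opening: 0.602
time: 2.88
eef_pos: [0.5435, 0.0175, 0.3025]
tcp_rot: [0.999, 0.036, -0.0, 0.0]
contact_force: [-0.1, -0.6, 0.3]
opening: 0.6
t 2.88 tcp [0.5435 0.0175 0.3025] phi 4.12 zax [-5.e-04 -2.e-04 -1.e+00] F [-0.1 -0.6  0.3] op 0.6 tray [ -57.4 -134.5  299.5]
turn [0.01 0.03 0.22] then shift mm [-1.000e-01  4.000e-01  1.075e+02] rows 2.5782501104079034 0.030307548856101915
```

View pics/s5.png

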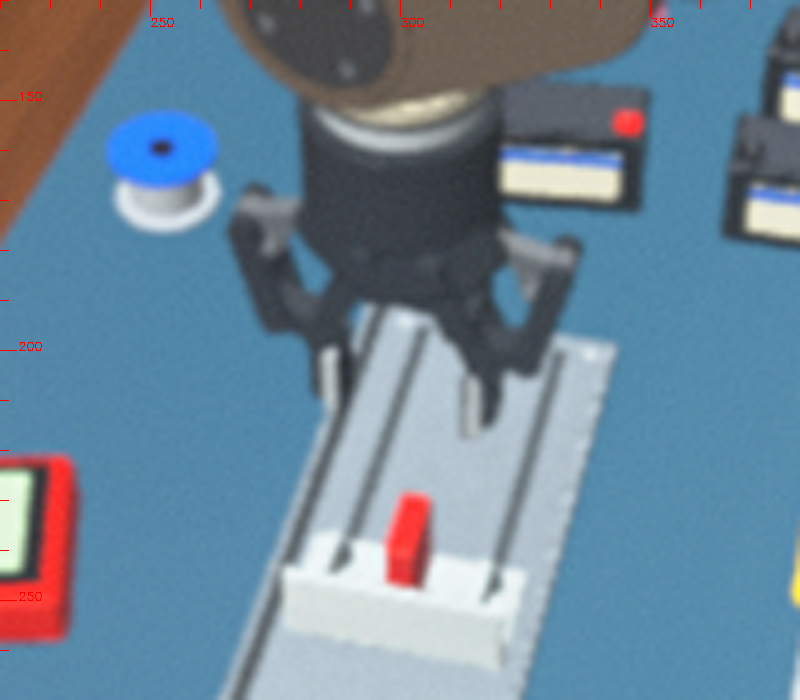

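Gripper is over the clamp fin, with the fingers straddling it at (325,205) and (315,210). Descending to grip.

```bash
python3 -m jog '[{"grip":0.4,"x":0,"y":0,"z":25,"rx":0,"ry":0,"rz":0},{"grip":0.4,"x":0,"y":0,"z":25,"rx":0,"ry":0,"rz":0},{"grip":0.4,"x":0,"y":0,"z":25,"rx":0,"ry":0,"rz":0},{"grip":0.4,"x":0,"y":0,"z":20,"rx":0,"ry":0,"rz":0},{"grip":0.4,"x":0,"y":0,"z":12,"rx":0,"ry":0,"rz":0},{"grip":0.4,"x":0,"y":0,"z":0,"rx":0,"ry":0,"rz":0}]' 40
python3 -m jog '[{"grip":1,"x":0,"y":0,"z":0,"rx":0,"ry":0,"rz":0},{"grip":1,"x":0,"y":0,"z":0,"rx":0,"ry":0,"rz":0},{"grip":1,"x":0,"y":0,"z":0,"rx":0,"ry":0,"rz":0},{"grip":1,"x":0,"y":0,"z":0,"rx":0,"ry":0,"rz":0},{"grip":1,"x":0,"y":0,"z":0,"rx":0,"ry":0,"rz":0},{"grip":1,"x":0,"y":0,"z":0,"rx":0,"ry":0,"rz":0}]' 40
python3 - <<'E'
from h import *
now()
E
```

```text
time: 3.43
eef_pos: [0.5418, 0.0147, 0.1929]
tcp_rot: [0.999, 0.033, -0.003, -0.0]
contact_force: [-0.6, -0.0, -1.2]
opening: 0.599
time: 3.93
eef_pos: [0.5446, 0.0155, 0.1977]
tcp_rot: [0.999, 0.034, 0.002, 0.001]
contact_force: [2.6, -1.1, 4.5]
opening: 0.161
t 3.93 tcp [0.5446 0.0155 0.1977] phi 3.92 zax [ 0.0046 -0.0011 -1.    ] F [ 2.6 -1.1  4.5] op 0.161 tray [ -56.4 -136.6  194.7]
```

```bash
python3 -m jog '[{"grip":1,"x":0,"y":10,"z":0,"rx":0,"ry":0,"rz":0},{"grip":1,"x":0,"y":20,"z":0,"rx":0,"ry":0,"rz":0},{"grip":1,"x":0,"y":20,"z":0,"rx":0,"ry":0,"rz":0},{"grip":1,"x":0,"y":20,"z":0,"rx":0,"ry":0,"rz":0},{"grip":1,"x":0,"y":20,"z":0,"rx":0,"ry":0,"rz":0},{"grip":1,"x":0,"y":20,"z":0,"rx":0,"ry":0,"rz":0},{"grip":1,"x":0,"y":20,"z":0,"rx":0,"ry":0,"rz":0},{"grip":1,"x":0,"y":10,"z":0,"rx":0,"ry":0,"rz":0}]' 40
python3 -m jog '[{"grip":1,"x":0,"y":5,"z":0,"rx":0,"ry":0,"rz":0},{"grip":1,"x":0,"y":0,"z":0,"rx":0,"ry":0,"rz":0},{"grip":1,"x":0,"y":0,"z":0,"rx":0,"ry":0,"rz":0}]' 40
python3 - <<'E'
from h import *
now()
E
```

```text
time: 4.6
eef_pos: [0.5543, -0.125, 0.1977]
tcp_rot: [0.999, 0.033, 0.002, -0.0]
contact_force: [6.4, 6.2, 5.8]
opening: 0.157
time: 4.85
eef_pos: [0.5546, -0.1298, 0.1977]
tcp_rot: [0.999, 0.034, 0.003, 0.001]
contact_force: [5.1, -3.0, 3.9]
opening: 0.156
t 4.85 tcp [ 0.5546 -0.1298  0.1977] phi 3.91 zax [ 0.0055 -0.0028 -1.    ] F [ 5.1 -3.   3.9] op 0.156 tray [ -56.3 -282.2  194.7]
```

```bash
sed -i 's/COR=np.array(\[.5916/COR=np.array([.5922/' h.py; python3 -m jog '[{"grip":0.4,"x":0,"y":0,"z":0,"rx":0,"ry":0,"rz":0},{"grip":0.4,"x":0,"y":0,"z":0,"rx":0,"ry":0,"rz":0},{"grip":0.4,"x":0,"y":0,"z":0,"rx":0,"ry":0,"rz":0},{"grip":0.4,"x":0,"y":0,"z":-25,"rx":0,"ry":0,"rz":0},{"grip":0.4,"x":0,"y":0,"z":-25,"rx":0,"ry":0,"rz":0},{"grip":0.4,"x":0,"y":0,"z":-25,"rx":0,"ry":0,"rz":0},{"grip":0.4,"x":0,"y":0,"z":-20,"rx":0,"ry":0,"rz":0},{"grip":0.2,"x":0,"y":0,"z":-10,"rx":0,"ry":0,"rz":6.9}]' 60
python3 -m jog '[{"grip":0.2,"x":0,"y":0,"z":0,"rx":0,"ry":0,"rz":6.9},{"grip":0.2,"x":0,"y":0,"z":0,"rx":0,"ry":0,"rz":6.9},{"grip":0.2,"x":0,"y":0,"z":0,"rx":0,"ry":0,"rz":6.9},{"grip":0.2,"x":0,"y":0,"z":0,"rx":0,"ry":0,"rz":6.9},{"grip":0.2,"x":0,"y":0,"z":0,"rx":0,"ry":0,"rz":6.9},{"grip":0.2,"x":0,"y":0,"z":0,"rx":0,"ry":0,"rz":6.9},{"grip":0.2,"x":0,"y":0,"z":0,"rx":0,"ry":0,"rz":6.9},{"grip":0.2,"x":0,"y":0,"z":0,"rx":0,"ry":0,"rz":6.9}]'
python3 -m jog '[{"grip":0.2,"x":0,"y":0,"z":0,"rx":0,"ry":0,"rz":6.9},{"grip":0.2,"x":0,"y":0,"z":0,"rx":0,"ry":0,"rz":6.9},{"grip":0.2,"x":0,"y":0,"z":0,"rx":0,"ry":0,"rz":6.9},{"grip":0.2,"x":0,"y":0,"z":0,"rx":0,"ry":0,"rz":0}]'
python3 - <<'E'
from h import *
plan([.5598,-.2731,.188],-78.7)
t=snap('top','t6.png');s=snap('side','s6.png')
E
```

```text
time: 5.52
eef_pos: [0.5533, -0.1287, 0.3031]
tcp_rot: [1.0, -0.027, 0.001, 0.0]
contact_force: [0.3, -0.3, 0.2]
opening: 0.725
time: 6.18
eef_pos: [0.5525, -0.1284, 0.2996]
tcp_rot: [0.872, -0.489, -0.001, 0.0]
contact_force: [-1.0, -0.4, 0.9]
opening: 0.801
time: 6.52
eef_pos: [0.5526, -0.1285, 0.2996]
tcp_rot: [0.772, -0.636, -0.001, 0.0]
contact_force: [0.3, -0.1, -0.6]
opening: 0.797
t 6.52 tcp [ 0.5526 -0.1285  0.2996] phi -79.01 zax [-0.0026  0.0012 -1.    ] F [ 0.3 -0.1 -0.6] op 0.797 tray [ -58.9 -280.7  296.6]
turn [ 0.13  0.09 -0.31] then shift mm [143.2  21.2 111.6] rows 4.384682642069126 0.04846922034872344
```

View pics/t6.png

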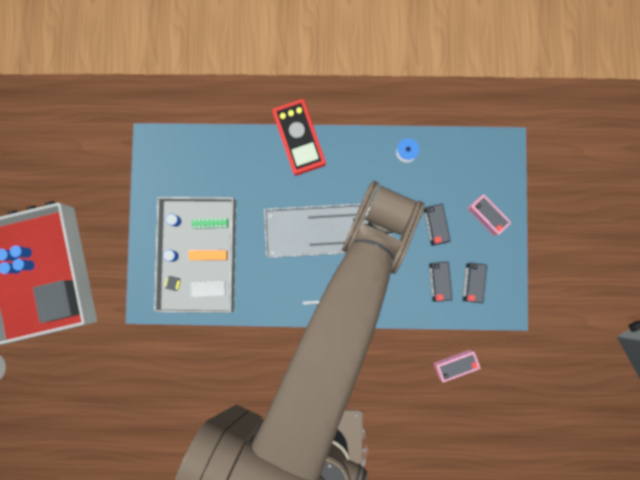

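View pics/s6.png

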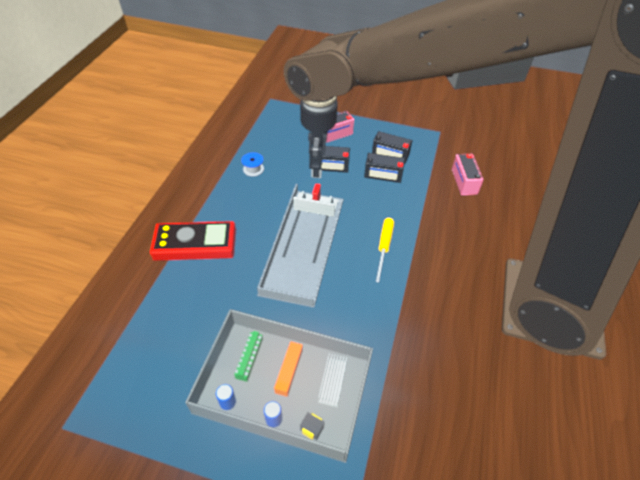

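Clamp is drawn back, fin at (316,190) in the side view. The three batteries haven't moved. Moving over battery A and gripping it.

```bash
python3 -m jog '[{"grip":0.2,"x":36,"y":5.3,"z":0,"rx":0,"ry":0,"rz":-0.3},{"grip":0.2,"x":36,"y":5.3,"z":0,"rx":0,"ry":0,"rz":0},{"grip":0.2,"x":36,"y":5.3,"z":0,"rx":0,"ry":0,"rz":0},{"grip":0.2,"x":35,"y":5.3,"z":0,"rx":0,"ry":0,"rz":0},{"grip":0.2,"x":0,"y":0,"z":0,"rx":0,"ry":0,"rz":0},{"grip":0.2,"x":0,"y":0,"z":25,"rx":0,"ry":0,"rz":0},{"grip":0.2,"x":0,"y":0,"z":25,"rx":0,"ry":0,"rz":0},{"grip":0.2,"x":0,"y":0,"z":0,"rx":0,"ry":0,"rz":0}]'
python3 - <<'E'
from h import *
plan([.5598,-.2731,.188],-78.7)
E
```

```text
time: 7.28
eef_pos: [0.5584, -0.272, 0.2448]
tcp_rot: [0.774, -0.633, -0.006, 0.0]
contact_force: [-0.7, 0.2, -0.6]
opening: 0.799
t 7.28 tcp [ 0.5584 -0.272   0.2448] phi -78.51 zax [-0.009   0.0066 -0.9999] F [-0.7  0.2 -0.6] op 0.799 tray [ -62.8 -424.3  241.8]
turn [0.43 0.47 0.19] then shift mm [ 1.4 -1.2 56.8] rows 1.363596235176352 0.0931622830313054
```

```bash
python3 -m jog '[{"grip":0.2,"x":0,"y":0,"z":25,"rx":0,"ry":0,"rz":0},{"grip":0.2,"x":0,"y":0,"z":20,"rx":0,"ry":0,"rz":0},{"grip":0.2,"x":0,"y":0,"z":11,"rx":0,"ry":0,"rz":0},{"grip":0.2,"x":0,"y":0,"z":0,"rx":0,"ry":0,"rz":0}]'
python3 -m jog '[{"grip":1,"x":0,"y":0,"z":0,"rx":0,"ry":0,"rz":0},{"grip":1,"x":0,"y":0,"z":0,"rx":0,"ry":0,"rz":0},{"grip":1,"x":0,"y":0,"z":0,"rx":0,"ry":0,"rz":0},{"grip":1,"x":0,"y":0,"z":0,"rx":0,"ry":0,"rz":0},{"grip":1,"x":0,"y":0,"z":0,"rx":0,"ry":0,"rz":0}]' 70
python3 - <<'E'
from h import *
now()
E
python3 -m jog '[{"grip":1,"x":0,"y":0,"z":-10,"rx":0,"ry":0,"rz":0},{"grip":1,"x":0,"y":0,"z":-25,"rx":0,"ry":0,"rz":0},{"grip":1,"x":0,"y":0,"z":-25,"rx":0,"ry":0,"rz":0},{"grip":1,"x":0,"y":0,"z":-20,"rx":0,"ry":0,"rz":0},{"grip":1,"x":0,"y":0,"z":0,"rx":0,"ry":0,"rz":0}]'
python3 - <<'E'
from h import *
p=tr2w(-.0535,-.080)
print(p)
plan([p[0],p[1],.268],-90+3.9)
t=snap('top','t7.png');s=snap('side','s7.png')
crop(s,'s7.png',260,60,160,120,5)
E
```

```text
time: 7.62
eef_pos: [0.5595, -0.2722, 0.1922]
tcp_rot: [0.774, -0.633, -0.003, 0.0]
contact_force: [-0.3, 1.3, 0.4]
opening: 0.801
time: 8.03
eef_pos: [0.5613, -0.2739, 0.197]
tcp_rot: [0.774, -0.633, 0.002, -0.0]
contact_force: [-0.4, -0.5, 6.4]
opening: 0.491
t 8.03 tcp [ 0.5613 -0.2739  0.197 ] phi -78.59 zax [ 0.0034 -0.0023 -1.    ] F [-0.4 -0.5  6.4] op 0.491 tray [ -60.  -426.4  194. ]
time: 8.45
eef_pos: [0.5613, -0.2737, 0.2792]
tcp_rot: [0.774, -0.633, 0.003, -0.0]
contact_force: [1.5, -0.9, -3.2]
opening: 0.491
[0.54425945 0.07214969 0.003     ]
t 8.45 tcp [ 0.5613 -0.2737  0.2792] phi -78.6 zax [ 0.0058 -0.0038 -1.    ] F [ 1.5 -0.9 -3.2] op 0.491 tray [ -60.  -426.2  276.2]
turn [-0.3  -0.26  7.5 ] then shift mm [-346.2   -6.5   11.2] rows 8.30826290698149 1.0494282290808645
```

View pics/s7.png

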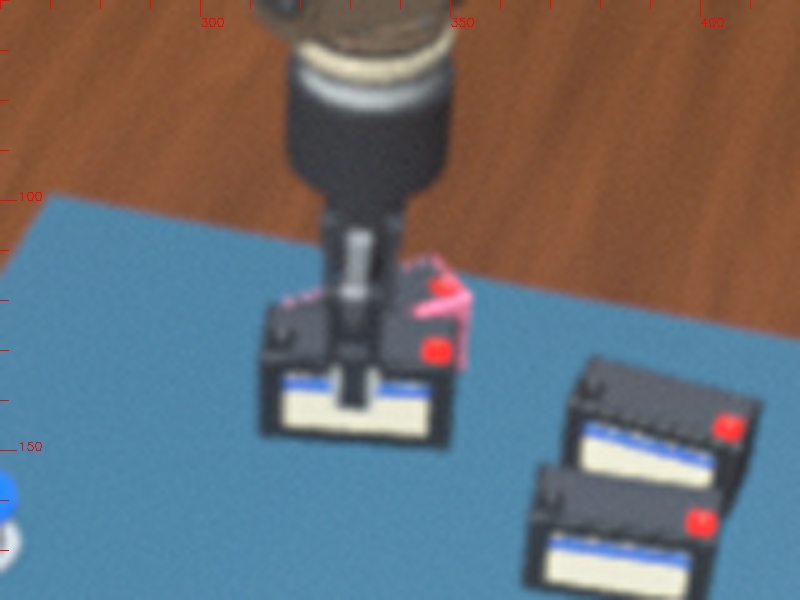

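```bash
python3 -m jog '[{"grip":1,"x":0,"y":0,"z":-5,"rx":0,"ry":0,"rz":3.8},{"grip":1,"x":0,"y":0,"z":-10,"rx":0,"ry":0,"rz":3.7},{"grip":1,"x":0,"y":0,"z":0,"rx":0,"ry":0,"rz":0}]'
python3 - <<'E'
from h import *
p=tr2w(-.055,-.062)
plan([p[0],p[1],.293],-90+3.9)
E
```

```text
time: 8.8
eef_pos: [0.56, -0.2729, 0.2882]
tcp_rot: [0.73, -0.683, -0.001, 0.0]
contact_force: [0.9, -0.7, -3.5]
opening: 0.49
t 8.8 tcp [ 0.56   -0.2729  0.2882] phi -86.16 zax [-0.0022  0.0016 -1.    ] F [ 0.9 -0.7 -3.5] op 0.49 tray [ -61.2 -425.3  285.2]
turn [ 0.12  0.1  -0.06] then shift mm [-363.3   -6.2   -4.8] rows 8.715434162672436 0.023510412263651307
```

```bash
python3 -m jog '[{"grip":1,"x":-15,"y":-0.5,"z":-5,"rx":0,"ry":0,"rz":0},{"grip":1,"x":-33,"y":-0.5,"z":0,"rx":0,"ry":0,"rz":0},{"grip":1,"x":-33,"y":-0.5,"z":0,"rx":0,"ry":0,"rz":0},{"grip":1,"x":-33,"y":-0.5,"z":0,"rx":0,"ry":0,"rz":0},{"grip":1,"x":-33,"y":-0.5,"z":0,"rx":0,"ry":0,"rz":0},{"grip":1,"x":-33,"y":-0.5,"z":0,"rx":0,"ry":0,"rz":0},{"grip":1,"x":-33,"y":-0.5,"z":0,"rx":0,"ry":0,"rz":0},{"grip":1,"x":-33,"y":-0.5,"z":0,"rx":0,"ry":0,"rz":0}]'
python3 -m jog '[{"grip":1,"x":-33,"y":-0.5,"z":0,"rx":0,"ry":0,"rz":0},{"grip":1,"x":-33,"y":-0.5,"z":0,"rx":0,"ry":0,"rz":0},{"grip":1,"x":-33,"y":-0.5,"z":0,"rx":0,"ry":0,"rz":0},{"grip":1,"x":-18,"y":-0.5,"z":0,"rx":0,"ry":0,"rz":0},{"grip":1,"x":0,"y":0,"z":0,"rx":0,"ry":0,"rz":0},{"grip":1,"x":0,"y":0,"z":0,"rx":0,"ry":0,"rz":0}]'
python3 - <<'E'
from h import *
p=tr2w(-.055,-.062)
plan([p[0],p[1],.203],-90+3.9)
t=snap('top','t8.png');s=snap('side','s8.png')
crop(s,'s8.png',240,160,160,150,5)
E
```

```text
time: 9.47
eef_pos: [0.5464, -0.0253, 0.2928]
tcp_rot: [0.731, -0.682, -0.002, 0.001]
contact_force: [1.0, -0.3, -4.2]
opening: 0.492
time: 9.97
eef_pos: [0.5407, 0.0907, 0.2931]
tcp_rot: [0.732, -0.681, -0.001, 0.001]
contact_force: [0.2, -0.2, -4.3]
opening: 0.49
t 9.97 tcp [0.5407 0.0907 0.2931] phi -85.87 zax [-3.1e-03 -2.0e-04 -1.0e+00] F [ 0.2 -0.2 -4.3] op 0.49 tray [-55.8 -61.2 290.1]
turn [0.18 0.   0.23] then shift mm [ 0.8 -0.8 90.1] rows 2.161402113506789 0.04045341769717725
```

View pics/s8.png

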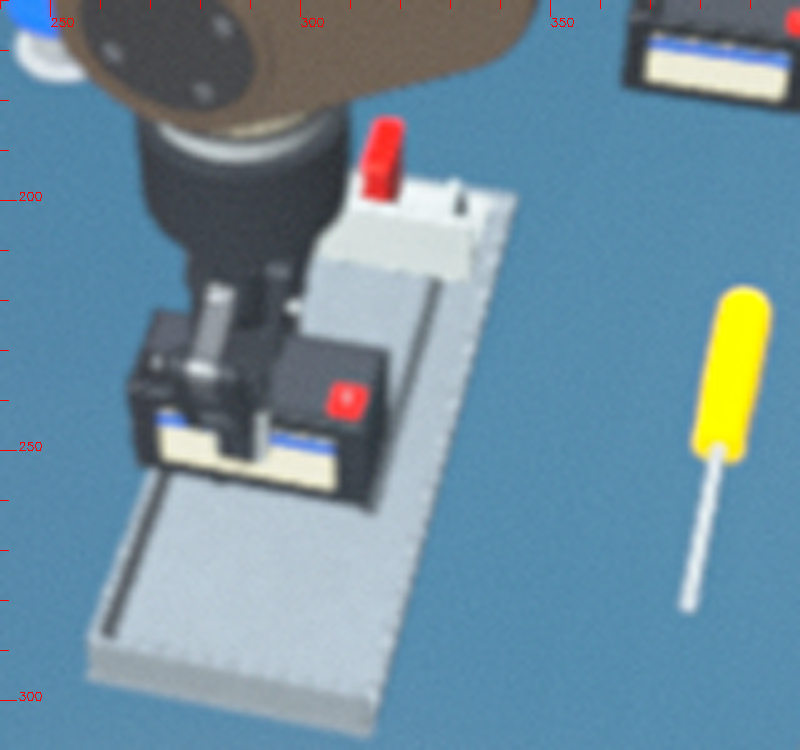

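```bash
python3 -m jog '[{"grip":1,"x":0,"y":0,"z":15,"rx":0,"ry":0,"rz":0},{"grip":1,"x":0,"y":0,"z":20,"rx":0,"ry":0,"rz":0},{"grip":1,"x":0,"y":0,"z":20,"rx":0,"ry":0,"rz":0},{"grip":1,"x":0,"y":0,"z":20,"rx":0,"ry":0,"rz":0},{"grip":1,"x":0,"y":0,"z":10,"rx":0,"ry":0,"rz":0},{"grip":1,"x":0,"y":0,"z":0,"rx":0,"ry":0,"rz":0},{"grip":1,"x":0,"y":0,"z":0,"rx":0,"ry":0,"rz":0}]'
python3 - <<'E'
from h import *
now()
t=snap('top','t9.png');s=snap('side','s9.png')
crop(s,'s9.png',240,160,160,150,5)
E
```

```text
time: 10.65
eef_pos: [0.5418, 0.0886, 0.2094]
tcp_rot: [0.73, -0.683, -0.0, 0.0]
contact_force: [0.4, -0.2, -4.3]
opening: 0.49
t 10.65 tcp [0.5418 0.0886 0.2094] phi -86.16 zax [-0.0013 -0.     -1.    ] F [ 0.4 -0.2 -4.3] op 0.49 tray [-54.8 -63.5 206.4]
```

View pics/s9.png

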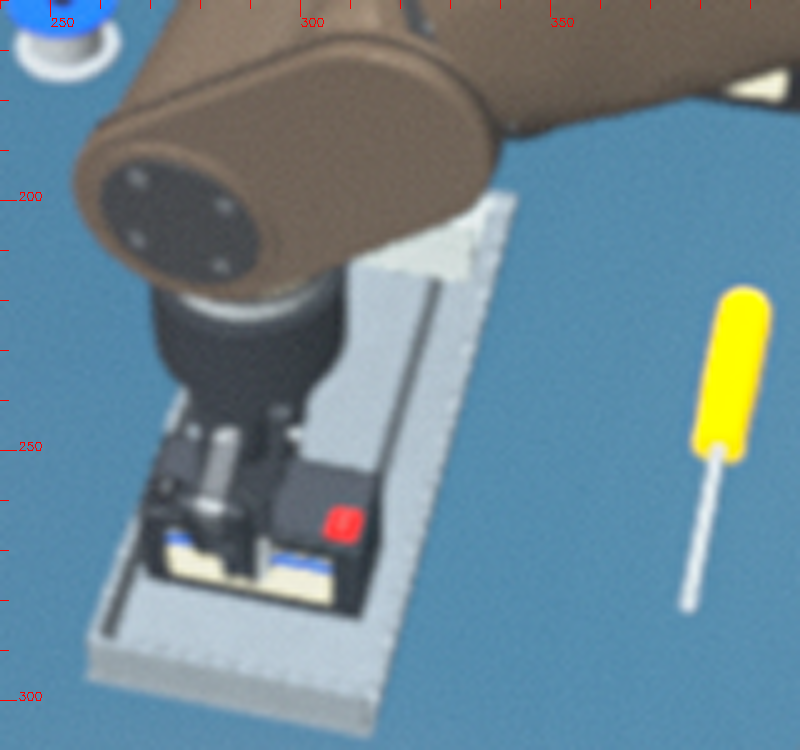

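```bash
python3 -m jog '[{"grip":1,"x":0,"y":0,"z":4,"rx":0,"ry":0,"rz":0},{"grip":1,"x":0,"y":0,"z":3,"rx":0,"ry":0,"rz":0},{"grip":1,"x":0,"y":0,"z":0,"rx":0,"ry":0,"rz":0}]'
python3 -m jog '[{"grip":1,"x":0,"y":-3,"z":0,"rx":0,"ry":0,"rz":0},{"grip":1,"x":0,"y":-2,"z":0,"rx":0,"ry":0,"rz":0},{"grip":1,"x":0,"y":0,"z":0,"rx":0,"ry":0,"rz":0}]'
python3 -m jog '[{"grip":1,"x":0,"y":-2,"z":0,"rx":0,"ry":0,"rz":0},{"grip":1,"x":0,"y":0,"z":0,"rx":0,"ry":0,"rz":0}]'
python3 -m jog '[{"grip":1,"x":0,"y":-2,"z":0,"rx":0,"ry":0,"rz":0},{"grip":1,"x":0,"y":0,"z":0,"rx":0,"ry":0,"rz":0}]'
python3 - <<'E'
from h import *
now()
E
```

```text
time: 11.0
eef_pos: [0.5417, 0.0893, 0.2027]
tcp_rot: [0.731, -0.683, -0.0, 0.0]
contact_force: [-0.5, 0.4, -4.6]
opening: 0.49
time: 11.25
eef_pos: [0.5474, 0.0897, 0.2031]
tcp_rot: [0.731, -0.683, 0.001, -0.0]
contact_force: [0.5, -0.3, -4.5]
opening: 0.493
time: 11.42
eef_pos: [0.5488, 0.0898, 0.2026]
tcp_rot: [0.731, -0.683, -0.0, 0.0]
contact_force: [-0.1, -0.7, -5.5]
opening: 0.49
time: 11.58
eef_pos: [0.5497, 0.09, 0.2019]
tcp_rot: [0.731, -0.683, -0.002, 0.002]
contact_force: [-4.9, -0.4, -2.0]
opening: 0.494
t 11.58 tcp [0.5497 0.09   0.2019] phi -86.1 zax [-6.1e-03 -1.0e-04 -1.0e+00] F [-4.9 -0.4 -2. ] op 0.494 tray [-46.8 -62.6 198.9]
```

```bash
python3 -m jog '[{"grip":1,"x":0,"y":0.5,"z":3,"rx":0,"ry":0,"rz":0},{"grip":1,"x":0,"y":0,"z":2,"rx":0,"ry":0,"rz":0},{"grip":1,"x":0,"y":0,"z":0,"rx":0,"ry":0,"rz":0}]'
python3 -m jog '[{"grip":1,"x":0,"y":0,"z":1.5,"rx":0,"ry":0,"rz":0},{"grip":1,"x":0,"y":0,"z":0,"rx":0,"ry":0,"rz":0}]'
python3 - <<'E'
from h import *
now()
E
```

```text
time: 11.83
eef_pos: [0.5497, 0.09, 0.2001]
tcp_rot: [0.731, -0.682, -0.002, 0.003]
contact_force: [-15.6, -0.4, 15.9]
opening: 0.489
time: 12.0
eef_pos: [0.5499, 0.0901, 0.2]
tcp_rot: [0.731, -0.682, -0.003, 0.003]
contact_force: [-19.5, -0.6, 23.4]
opening: 0.492
t 12.0 tcp [0.5499 0.0901 0.2   ] phi -86.08 zax [-8.e-03 -7.e-04 -1.e+00] F [-19.5  -0.6  23.4] op 0.492 tray [-46.7 -62.5 197. ]
```

```bash
python3 -m jog '[{"grip":0.3,"x":0,"y":1,"z":-1,"rx":0,"ry":0,"rz":0},{"grip":0.3,"x":0,"y":0,"z":-1,"rx":0,"ry":0,"rz":0},{"grip":0.3,"x":0,"y":0,"z":0,"rx":0,"ry":0,"rz":0},{"grip":0.3,"x":0,"y":0,"z":0,"rx":0,"ry":0,"rz":0},{"grip":0.3,"x":0,"y":0,"z":-25,"rx":0,"ry":0,"rz":0},{"grip":0.3,"x":0,"y":0,"z":-25,"rx":0,"ry":0,"rz":0},{"grip":0.3,"x":0,"y":0,"z":-25,"rx":0,"ry":0,"rz":0},{"grip":0.3,"x":0,"y":0,"z":-15,"rx":0,"ry":0,"rz":0}]'
python3 -m jog '[{"grip":1,"x":30,"y":0,"z":0,"rx":0,"ry":0,"rz":0},{"grip":1,"x":20,"y":0,"z":0,"rx":0,"ry":0,"rz":0},{"grip":1,"x":0,"y":0,"z":0,"rx":0,"ry":0,"rz":0},{"grip":1,"x":0,"y":0,"z":0,"rx":0,"ry":0,"rz":0},{"grip":1,"x":0,"y":0,"z":0,"rx":0,"ry":0,"rz":0}]'
python3 - <<'E'
from h import *
p=tr2w(-.050,-.115)
plan([p[0],p[1],.197],-90+3.9)
t=snap('top','t10.png');s=snap('side','s10.png')
crop(s,'s10.png',240,160,160,150,5)
E
```

```text
time: 12.67
eef_pos: [0.5502, 0.0898, 0.291]
tcp_rot: [0.731, -0.683, 0.002, -0.001]
contact_force: [0.2, -0.6, 0.8]
opening: 0.7
time: 13.08
eef_pos: [0.5526, 0.0402, 0.2878]
tcp_rot: [0.731, -0.683, -0.0, -0.0]
contact_force: [-0.1, 0.0, 0.7]
opening: 0.01
t 13.08 tcp [0.5526 0.0402 0.2878] phi -86.13 zax [-6.e-04  6.e-04 -1.e+00] F [-0.1  0.   0.7] op 0.01 tray [ -47.3 -112.5  284.8]
turn [ 0.03  0.03 -0.03] then shift mm [ 2.5  2.7 90.8] rows 2.179366693117129 0.007370639297480996
```

View pics/s10.png

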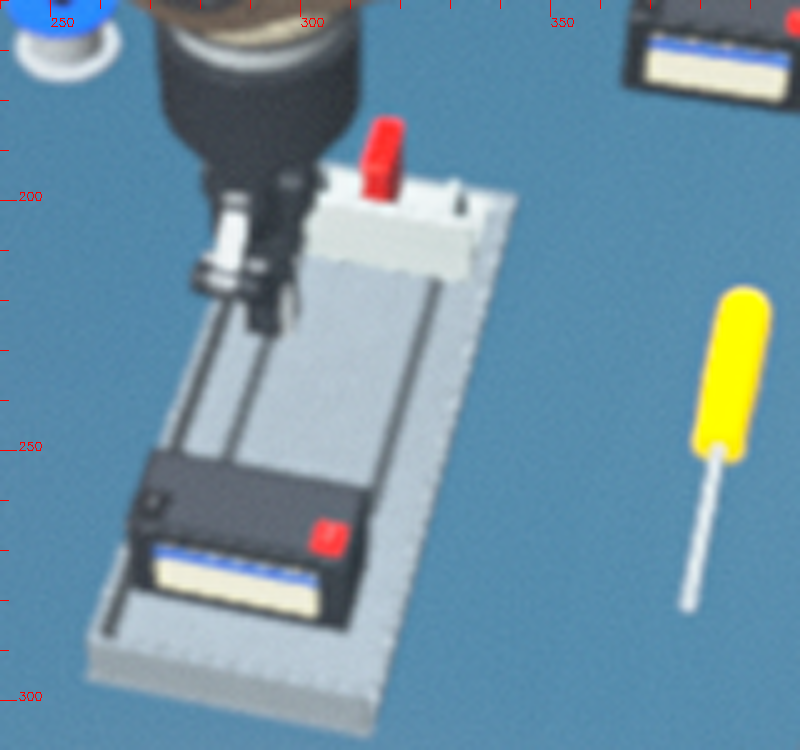

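```bash
python3 -m jog '[{"grip":0.4,"x":3,"y":0,"z":0,"rx":0,"ry":0,"rz":-6.92},{"grip":0.4,"x":3,"y":0,"z":0,"rx":0,"ry":0,"rz":-6.92},{"grip":0.4,"x":0,"y":0,"z":0,"rx":0,"ry":0,"rz":-6.92},{"grip":0.4,"x":0,"y":0,"z":0,"rx":0,"ry":0,"rz":-6.92},{"grip":0.4,"x":0,"y":0,"z":0,"rx":0,"ry":0,"rz":-6.92},{"grip":0.4,"x":0,"y":0,"z":0,"rx":0,"ry":0,"rz":-6.92},{"grip":0.4,"x":0,"y":0,"z":0,"rx":0,"ry":0,"rz":-6.92},{"grip":0.4,"x":0,"y":0,"z":0,"rx":0,"ry":0,"rz":-6.92}]'
python3 -m jog '[{"grip":0.4,"x":0,"y":0,"z":0,"rx":0,"ry":0,"rz":-6.92},{"grip":0.4,"x":0,"y":0,"z":0,"rx":0,"ry":0,"rz":-6.92},{"grip":0.4,"x":0,"y":0,"z":0,"rx":0,"ry":0,"rz":-6.92},{"grip":0.4,"x":0,"y":0,"z":0,"rx":0,"ry":0,"rz":-6.92},{"grip":0.4,"x":0,"y":0,"z":0,"rx":0,"ry":0,"rz":-6.92},{"grip":0.4,"x":0,"y":0,"z":0,"rx":0,"ry":0,"rz":0}]'
python3 - <<'E'
from h import *
p=tr2w(-.049,-.115)
plan([p[0],p[1],.197],3.9)
E
```

```text
time: 13.85
eef_pos: [0.5533, 0.0349, 0.2879]
tcp_rot: [0.965, -0.262, -0.0, -0.0]
contact_force: [0.0, 0.5, -0.4]
opening: 0.595
time: 14.35
eef_pos: [0.5533, 0.0348, 0.2879]
tcp_rot: [0.999, 0.035, -0.0, -0.0]
contact_force: [0.4, -0.5, -0.3]
opening: 0.603
t 14.35 tcp [0.5533 0.0348 0.2879] phi 4.05 zax [-5.e-04  2.e-04 -1.e+00] F [ 0.4 -0.5 -0.3] op 0.603 tray [ -47.  -117.9  284.9]
turn [-0.01  0.03  0.15] then shift mm [-2.  -2.9 90.9] rows 2.1817055168407435 0.02113837766663035
```

```bash
python3 -m jog '[{"grip":0.4,"x":-2,"y":0,"z":25,"rx":0,"ry":0,"rz":0},{"grip":0.4,"x":0,"y":0,"z":25,"rx":0,"ry":0,"rz":0},{"grip":0.4,"x":0,"y":0,"z":25,"rx":0,"ry":0,"rz":0},{"grip":0.4,"x":0,"y":0,"z":18,"rx":0,"ry":0,"rz":0},{"grip":0.4,"x":0,"y":-8,"z":0,"rx":0,"ry":0,"rz":0},{"grip":0.4,"x":0,"y":-8,"z":0,"rx":0,"ry":0,"rz":0},{"grip":0.4,"x":0,"y":0,"z":0,"rx":0,"ry":0,"rz":0}]'
python3 -m jog '[{"grip":0.4,"x":0,"y":-5,"z":0,"rx":0,"ry":0,"rz":0},{"grip":0.4,"x":0,"y":-5,"z":0,"rx":0,"ry":0,"rz":0},{"grip":0.4,"x":0,"y":-5,"z":0,"rx":0,"ry":0,"rz":0},{"grip":0.4,"x":0,"y":-5,"z":0,"rx":0,"ry":0,"rz":0},{"grip":0.4,"x":0,"y":-5,"z":0,"rx":0,"ry":0,"rz":0}]'
python3 -m jog '[{"grip":0.4,"x":0,"y":-5,"z":0,"rx":0,"ry":0,"rz":0},{"grip":0.4,"x":0,"y":-5,"z":0,"rx":0,"ry":0,"rz":0},{"grip":0.4,"x":0,"y":-5,"z":0,"rx":0,"ry":0,"rz":0},{"grip":0.4,"x":0,"y":0,"z":0,"rx":0,"ry":0,"rz":0}]'
python3 - <<'E'
from h import *
now()
s=read_camera('side')
crop(s,'s11.png',240,160,160,150,5)
E
```

```text
time: 14.93
eef_pos: [0.5507, 0.0515, 0.1962]
tcp_rot: [0.999, 0.034, 0.001, -0.0]
contact_force: [-1.1, -0.1, 0.4]
opening: 0.6
time: 15.35
eef_pos: [0.5491, 0.0751, 0.1962]
tcp_rot: [0.999, 0.034, 0.001, 0.0]
contact_force: [0.7, -1.8, 1.4]
opening: 0.599
time: 15.68
eef_pos: [0.5473, 0.0907, 0.195]
tcp_rot: [0.999, 0.034, -0.0, -0.0]
contact_force: [-0.6, -0.5, 0.1]
opening: 0.603
t 15.68 tcp [0.5473 0.0907 0.195 ] phi 3.88 zax [-8.e-04  9.e-04 -1.e+00] F [-0.6 -0.5  0.1] op 0.603 tray [-49.2 -61.7 192. ]
```

View pics/s11.png

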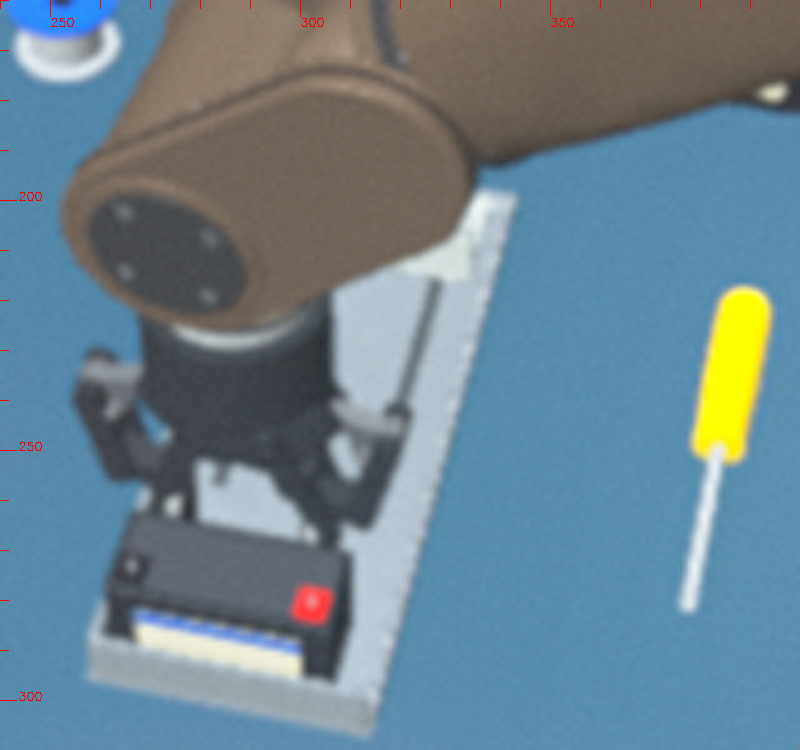

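Pushing well, battery near the end stop, top at (285,270). I'll continue until the force rises.

```bash
python3 -m jog '[{"grip":0.4,"x":0,"y":-3,"z":0,"rx":0,"ry":0,"rz":0},{"grip":0.4,"x":0,"y":-2,"z":0,"rx":0,"ry":0,"rz":0},{"grip":0.4,"x":0,"y":0,"z":0,"rx":0,"ry":0,"rz":0}]'
python3 -m jog '[{"grip":0.4,"x":0,"y":-2,"z":0,"rx":0,"ry":0,"rz":0},{"grip":0.4,"x":0,"y":-2,"z":0,"rx":0,"ry":0,"rz":0},{"grip":0.4,"x":0,"y":0,"z":0,"rx":0,"ry":0,"rz":0}]'
python3 -m jog '[{"grip":0.4,"x":0,"y":-2,"z":0,"rx":0,"ry":0,"rz":0},{"grip":0.4,"x":0,"y":0,"z":0,"rx":0,"ry":0,"rz":0}]'
python3 - <<'E'
from h import *
now()
E
```

```text
time: 15.98
eef_pos: [0.547, 0.095, 0.1948]
tcp_rot: [0.999, 0.034, -0.0, -0.0]
contact_force: [0.2, -0.5, -0.3]
opening: 0.601
time: 16.23
eef_pos: [0.547, 0.0982, 0.1951]
tcp_rot: [0.999, 0.034, -0.0, 0.001]
contact_force: [-0.4, -4.1, -1.4]
opening: 0.598
time: 16.4
eef_pos: [0.5471, 0.0989, 0.1953]
tcp_rot: [0.999, 0.035, -0.0, 0.003]
contact_force: [-1.7, -11.8, -0.3]
opening: 0.599
t 16.4 tcp [0.5471 0.0989 0.1953] phi 4.0 zax [-6.e-04 -6.e-03 -1.e+00] F [ -1.7 -11.8  -0.3] op 0.599 tray [-48.9 -53.5 192.3]
```

```bash
python3 -m jog '[{"grip":0.4,"x":0,"y":-2,"z":0,"rx":0,"ry":0,"rz":0},{"grip":0.4,"x":0,"y":0,"z":0,"rx":0,"ry":0,"rz":0},{"grip":0.4,"x":0,"y":0,"z":0,"rx":0,"ry":0,"rz":0},{"grip":0.4,"x":0,"y":10,"z":0,"rx":0,"ry":0,"rz":0},{"grip":0.4,"x":0,"y":10,"z":0,"rx":0,"ry":0,"rz":0},{"grip":0.4,"x":0,"y":0,"z":-25,"rx":0,"ry":0,"rz":0},{"grip":0.4,"x":0,"y":0,"z":-30,"rx":0,"ry":0,"rz":0},{"grip":0.4,"x":0,"y":0,"z":-35,"rx":0,"ry":0,"rz":0}]'
python3 -m jog '[{"grip":0.2,"x":0,"y":30,"z":0,"rx":0,"ry":0,"rz":6.9},{"grip":0.2,"x":0,"y":30,"z":0,"rx":0,"ry":0,"rz":6.9},{"grip":0.2,"x":0,"y":30,"z":0,"rx":0,"ry":0,"rz":6.9},{"grip":0.2,"x":0,"y":0,"z":0,"rx":0,"ry":0,"rz":6.9},{"grip":0.2,"x":0,"y":0,"z":0,"rx":0,"ry":0,"rz":6.9},{"grip":0.2,"x":0,"y":0,"z":0,"rx":0,"ry":0,"rz":6.9},{"grip":0.2,"x":0,"y":0,"z":0,"rx":0,"ry":0,"rz":6.9},{"grip":0.2,"x":0,"y":0,"z":0,"rx":0,"ry":0,"rz":6.9}]'
python3 -m jog '[{"grip":0.2,"x":0,"y":0,"z":0,"rx":0,"ry":0,"rz":6.9},{"grip":0.2,"x":0,"y":0,"z":0,"rx":0,"ry":0,"rz":6.9},{"grip":0.2,"x":0,"y":0,"z":0,"rx":0,"ry":0,"rz":6.9},{"grip":0.2,"x":0,"y":0,"z":0,"rx":0,"ry":0,"rz":6.9},{"grip":0.2,"x":0,"y":0,"z":0,"rx":0,"ry":0,"rz":5.9},{"grip":0.2,"x":0,"y":0,"z":0,"rx":0,"ry":0,"rz":0}]'
python3 - <<'E'
from h import *
plan([.4194,-.2808,.30],-84.8)
s=read_camera('side');t=read_camera('top')
crop(s,'s12.png',240,100,200,150,4)
crop(t,'t12.png',255,180,260,130,3)
E
```

```text
time: 17.07
eef_pos: [0.5473, 0.0825, 0.2842]
tcp_rot: [0.999, 0.033, -0.002, -0.001]
contact_force: [0.6, -0.1, 0.7]
opening: 0.599
time: 17.73
eef_pos: [0.5433, -0.0068, 0.2852]
tcp_rot: [0.9, -0.436, -0.0, -0.001]
contact_force: [-0.5, -0.3, 0.5]
opening: 0.797
time: 18.23
eef_pos: [0.5433, -0.0066, 0.2852]
tcp_rot: [0.738, -0.675, -0.0, -0.0]
contact_force: [-0.2, -0.7, 0.6]
opening: 0.8
t 18.23 tcp [ 0.5433 -0.0066  0.2852] phi -84.95 zax [ 2.e-04  9.e-04 -1.e+00] F [-0.2 -0.7  0.6] op 0.8 tray [ -59.8 -158.5  282.2]
turn [-0.01  0.05 -0.15] then shift mm [261.8 148.3 -14.8] rows 7.224005383515458 0.02204427549971163
```

View pics/s12.png

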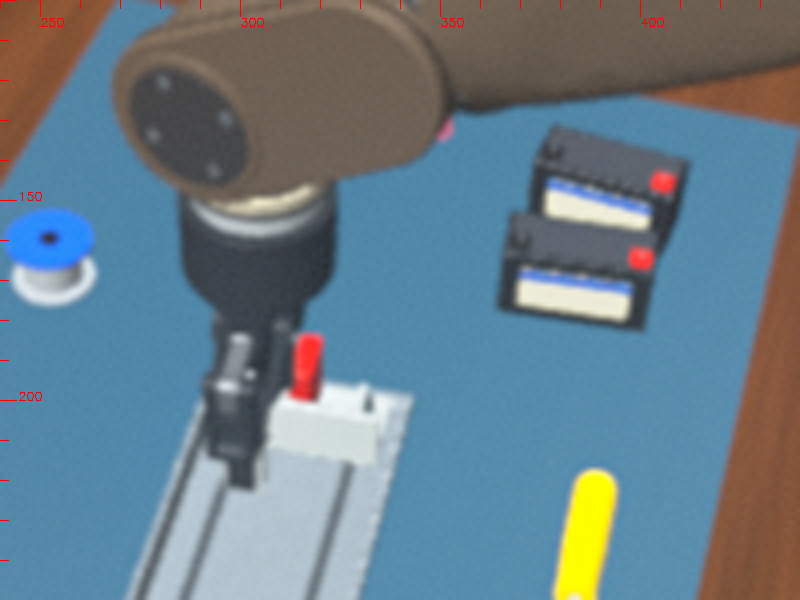

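View pics/t12.png

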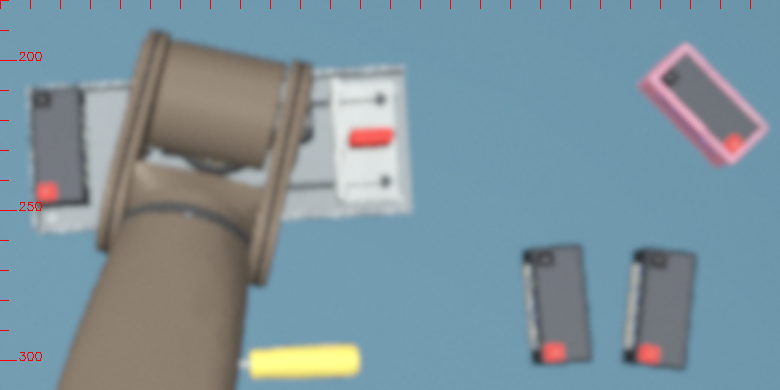

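Battery 1 is home in the corner (top view, cols 267–283). B and C haven't moved. Going to B.

```bash
python3 -m jog '[{"grip":0.2,"x":20,"y":11,"z":-2,"rx":0,"ry":0,"rz":0},{"grip":0.2,"x":32,"y":18,"z":-2,"rx":0,"ry":0,"rz":0},{"grip":0.2,"x":32,"y":18,"z":0,"rx":0,"ry":0,"rz":0},{"grip":0.2,"x":32,"y":18,"z":0,"rx":0,"ry":0,"rz":0},{"grip":0.2,"x":32,"y":18,"z":0,"rx":0,"ry":0,"rz":0},{"grip":0.2,"x":32,"y":18,"z":0,"rx":0,"ry":0,"rz":0},{"grip":0.2,"x":32,"y":18,"z":0,"rx":0,"ry":0,"rz":0},{"grip":0.2,"x":32,"y":18,"z":0,"rx":0,"ry":0,"rz":0}]'
python3 -m jog '[{"grip":0.2,"x":18,"y":-2,"z":0,"rx":0,"ry":0,"rz":0},{"grip":0.2,"x":0,"y":0,"z":0,"rx":0,"ry":0,"rz":0},{"grip":0.2,"x":0,"y":0,"z":0,"rx":0,"ry":0,"rz":0}]'
python3 - <<'E'
from h import *
plan([.4194,-.2808,.188],-84.8)
s=read_camera('side')
crop(s,'s13.png',300,60,160,120,5)
E
```

```text
time: 19.0
eef_pos: [0.4279, -0.2634, 0.2895]
tcp_rot: [0.739, -0.674, 0.0, -0.0]
contact_force: [0.7, 0.2, 0.5]
opening: 0.802
time: 19.25
eef_pos: [0.4323, -0.2805, 0.2893]
tcp_rot: [0.738, -0.675, -0.0, -0.0]
contact_force: [1.0, 0.2, -0.4]
opening: 0.802
t 19.25 tcp [ 0.4323 -0.2805  0.2893] phi -84.87 zax [ 3.e-04  6.e-04 -1.e+00] F [ 1.   0.2 -0.4] op 0.802 tray [-189.2 -424.2  286.3]
turn [-0.02  0.03 -0.07] then shift mm [ -0.9  12.9 101.3] rows 2.4491544229322355 0.011543457205700816
```

View pics/s13.png

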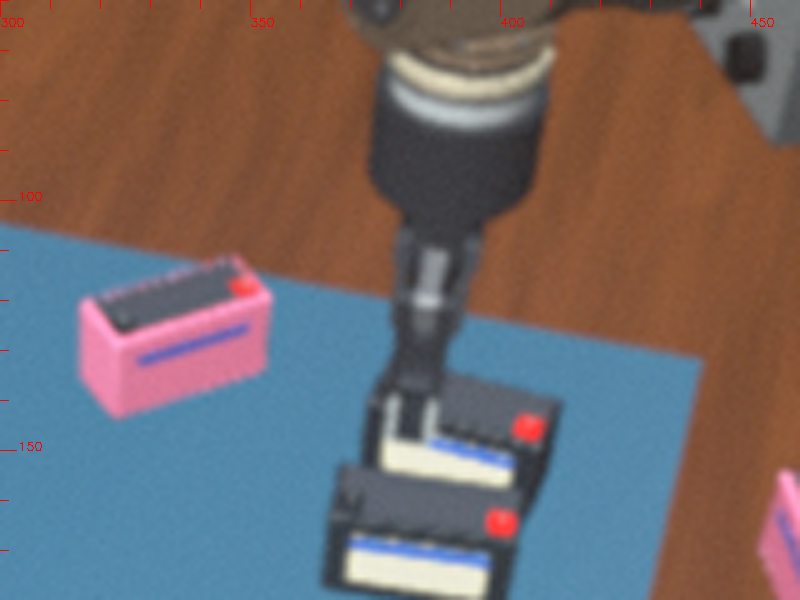

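```bash
python3 -m jog '[{"grip":0.2,"x":-1,"y":13,"z":0,"rx":0,"ry":0,"rz":0},{"grip":0.2,"x":0,"y":0,"z":10,"rx":0,"ry":0,"rz":0},{"grip":0.2,"x":0,"y":0,"z":25,"rx":0,"ry":0,"rz":0},{"grip":0.2,"x":0,"y":0,"z":25,"rx":0,"ry":0,"rz":0},{"grip":0.2,"x":0,"y":0,"z":22,"rx":0,"ry":0,"rz":0},{"grip":0.2,"x":0,"y":0,"z":15,"rx":0,"ry":0,"rz":0},{"grip":0.2,"x":0,"y":0,"z":0,"rx":0,"ry":0,"rz":0}]'
python3 -m jog '[{"grip":1,"x":0,"y":0,"z":0,"rx":0,"ry":0,"rz":0},{"grip":1,"x":0,"y":0,"z":0,"rx":0,"ry":0,"rz":0},{"grip":1,"x":0,"y":0,"z":0,"rx":0,"ry":0,"rz":0},{"grip":1,"x":0,"y":0,"z":0,"rx":0,"ry":0,"rz":0},{"grip":1,"x":0,"y":0,"z":0,"rx":0,"ry":0,"rz":0}]' 70
python3 - <<'E'
from h import *
now()
E
python3 -m jog '[{"grip":1,"x":0,"y":0,"z":-10,"rx":0,"ry":0,"rz":0},{"grip":1,"x":0,"y":0,"z":-25,"rx":0,"ry":0,"rz":0},{"grip":1,"x":0,"y":0,"z":-30,"rx":0,"ry":0,"rz":0},{"grip":1,"x":0,"y":0,"z":-30,"rx":0,"ry":0,"rz":1.2},{"grip":1,"x":0,"y":0,"z":0,"rx":0,"ry":0,"rz":0}]'
python3 - <<'E'
from h import *
p=tr2w(-.055,-.105)
plan([p[0],p[1],.293],-90+3.9)
s=read_camera('side')
crop(s,'s14.png',300,60,160,120,5)
E
```

```text
time: 19.88
eef_pos: [0.4184, -0.2772, 0.1879]
tcp_rot: [0.739, -0.674, -0.004, -0.0]
contact_force: [0.3, 0.1, -0.6]
opening: 0.802
time: 20.3
eef_pos: [0.4202, -0.2805, 0.1938]
tcp_rot: [0.738, -0.674, 0.002, -0.0]
contact_force: [1.2, -1.5, 4.0]
opening: 0.494
t 20.3 tcp [ 0.4202 -0.2805  0.1938] phi -84.83 zax [ 0.0031 -0.0025 -1.    ] F [ 1.2 -1.5  4. ] op 0.494 tray [-201.2 -423.4  190.8]
time: 20.72
eef_pos: [0.4204, -0.2806, 0.2925]
tcp_rot: [0.731, -0.682, 0.004, -0.0]
contact_force: [2.2, -1.4, -6.7]
opening: 0.495
t 20.72 tcp [ 0.4204 -0.2806  0.2925] phi -86.07 zax [ 0.0065 -0.0059 -1.    ] F [ 2.2 -1.4 -6.7] op 0.495 tray [-201.1 -423.5  289.5]
turn [-0.35 -0.36  0.03] then shift mm [-318.5 -146.1   -0.5] rows 8.403577034129999 0.07065060089498447
```

View pics/s14.png

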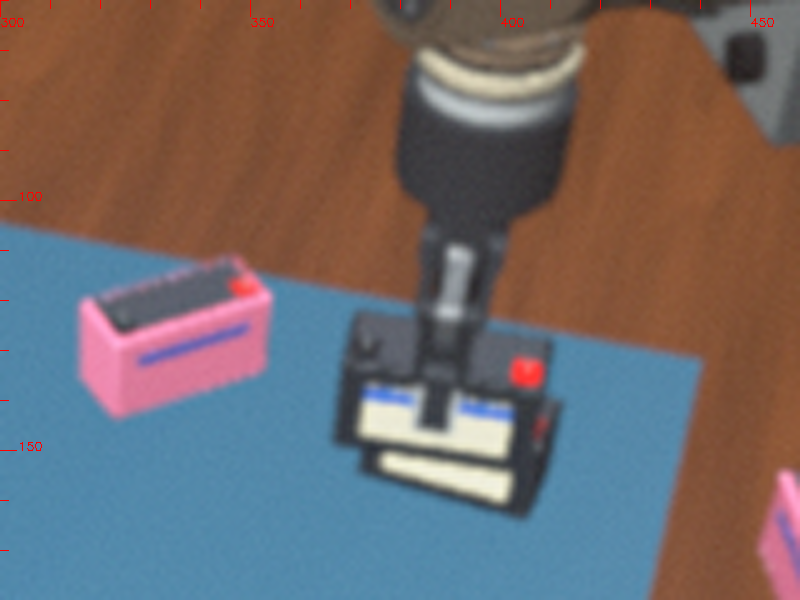

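```bash
python3 -m jog '[{"grip":1,"x":-18,"y":-8,"z":0,"rx":0,"ry":0,"rz":0},{"grip":1,"x":-33,"y":-15,"z":0,"rx":0,"ry":0,"rz":0},{"grip":1,"x":-33,"y":-15,"z":0,"rx":0,"ry":0,"rz":0},{"grip":1,"x":-33,"y":-15,"z":0,"rx":0,"ry":0,"rz":0},{"grip":1,"x":-33,"y":-15,"z":0,"rx":0,"ry":0,"rz":0},{"grip":1,"x":-33,"y":-15,"z":0,"rx":0,"ry":0,"rz":0},{"grip":1,"x":-33,"y":-15,"z":0,"rx":0,"ry":0,"rz":0},{"grip":1,"x":-33,"y":-15,"z":0,"rx":0,"ry":0,"rz":0}]'
python3 -m jog '[{"grip":1,"x":-33,"y":-15,"z":0,"rx":0,"ry":0,"rz":0},{"grip":1,"x":-24,"y":-12,"z":0,"rx":0,"ry":0,"rz":0},{"grip":1,"x":-12,"y":-6,"z":0,"rx":0,"ry":0,"rz":0},{"grip":1,"x":0,"y":0,"z":0,"rx":0,"ry":0,"rz":0},{"grip":1,"x":0,"y":0,"z":0,"rx":0,"ry":0,"rz":0}]'
python3 - <<'E'
from h import *
p=tr2w(-.055,-.105)
plan([p[0],p[1],.200],-90+3.9)
E
```

```text
time: 21.43
eef_pos: [0.5134, -0.0215, 0.2833]
tcp_rot: [0.731, -0.682, -0.003, 0.002]
contact_force: [-0.6, -1.5, -6.9]
opening: 0.497
time: 21.85
eef_pos: [0.542, 0.0478, 0.2844]
tcp_rot: [0.732, -0.682, -0.002, 0.002]
contact_force: [-0.7, -0.2, -6.6]
opening: 0.495
t 21.85 tcp [0.542  0.0478 0.2844] phi -85.93 zax [-5.9e-03 -2.0e-04 -1.0e+00] F [-0.7 -0.2 -6.6] op 0.495 tray [ -57.4 -104.1  281.4]
turn [0.34 0.01 0.17] then shift mm [ 0.9 -2.4 84.4] rows 2.0248467714738014 0.0530121077047478
```

```bash
python3 -m jog '[{"grip":1,"x":0,"y":-2,"z":15,"rx":0,"ry":0,"rz":0},{"grip":1,"x":0,"y":0,"z":20,"rx":0,"ry":0,"rz":0},{"grip":1,"x":0,"y":0,"z":20,"rx":0,"ry":0,"rz":0},{"grip":1,"x":0,"y":0,"z":18,"rx":0,"ry":0,"rz":0},{"grip":1,"x":0,"y":0,"z":6,"rx":0,"ry":0,"rz":0},{"grip":1,"x":0,"y":0,"z":0,"rx":0,"ry":0,"rz":0},{"grip":1,"x":0,"y":0,"z":0,"rx":0,"ry":0,"rz":0}]'
python3 -m jog '[{"grip":1,"x":0,"y":0,"z":3,"rx":0,"ry":0,"rz":0},{"grip":1,"x":0,"y":-3,"z":0,"rx":0,"ry":0,"rz":0},{"grip":1,"x":0,"y":-2,"z":0,"rx":0,"ry":0,"rz":0},{"grip":1,"x":0,"y":0,"z":0,"rx":0,"ry":0,"rz":0}]'
python3 -m jog '[{"grip":1,"x":0,"y":-2,"z":0,"rx":0,"ry":0,"rz":0},{"grip":1,"x":0,"y":0,"z":0,"rx":0,"ry":0,"rz":0}]'
python3 - <<'E'
from h import *
now()
E
```

```text
time: 22.43
eef_pos: [0.5449, 0.0466, 0.2079]
tcp_rot: [0.731, -0.683, -0.0, 0.0]
contact_force: [0.8, 0.7, -6.2]
opening: 0.492
time: 22.77
eef_pos: [0.5508, 0.0478, 0.2061]
tcp_rot: [0.731, -0.682, 0.001, -0.0]
contact_force: [-0.2, 0.2, -7.1]
opening: 0.492
time: 22.93
eef_pos: [0.5517, 0.0481, 0.2051]
tcp_rot: [0.731, -0.682, -0.001, 0.001]
contact_force: [-4.8, -0.3, -5.1]
opening: 0.493
t 22.93 tcp [0.5517 0.0481 0.2051] phi -86.03 zax [-0.0031  0.     -1.    ] F [-4.8 -0.3 -5.1] op 0.493 tray [ -47.7 -104.5  202.1]
```

Fence contact at -47.7, as expected with the 1 mm grasp offset. Lowering about 8 mm to the floor.

```bash
python3 -m jog '[{"grip":1,"x":0,"y":0.5,"z":4,"rx":0,"ry":0,"rz":0},{"grip":1,"x":0,"y":0,"z":3,"rx":0,"ry":0,"rz":0},{"grip":1,"x":0,"y":0,"z":0,"rx":0,"ry":0,"rz":0}]'
python3 -m jog '[{"grip":1,"x":0,"y":0,"z":2,"rx":0,"ry":0,"rz":0},{"grip":1,"x":0,"y":0,"z":0,"rx":0,"ry":0,"rz":0}]'
python3 - <<'E'
from h import *
now()
E
```

```text
time: 23.18
eef_pos: [0.5512, 0.048, 0.1973]
tcp_rot: [0.731, -0.682, -0.0, 0.0]
contact_force: [-2.2, -0.2, -7.5]
opening: 0.495
time: 23.35
eef_pos: [0.5515, 0.0481, 0.197]
tcp_rot: [0.731, -0.682, -0.001, 0.001]
contact_force: [-7.8, -0.1, 0.7]
opening: 0.49
t 23.35 tcp [0.5515 0.0481 0.197 ] phi -86.03 zax [-2.5e-03  2.0e-04 -1.0e+00] F [-7.8 -0.1  0.7] op 0.49 tray [ -47.9 -104.5  194. ]
```

```bash
python3 -m jog '[{"grip":0.3,"x":0,"y":0.5,"z":-1,"rx":0,"ry":0,"rz":0},{"grip":0.3,"x":0,"y":0,"z":0,"rx":0,"ry":0,"rz":0},{"grip":0.3,"x":0,"y":0,"z":0,"rx":0,"ry":0,"rz":0},{"grip":0.3,"x":0,"y":0,"z":0,"rx":0,"ry":0,"rz":0},{"grip":0.3,"x":0,"y":0,"z":-25,"rx":0,"ry":0,"rz":0},{"grip":0.3,"x":0,"y":0,"z":-25,"rx":0,"ry":0,"rz":0},{"grip":0.3,"x":0,"y":0,"z":-25,"rx":0,"ry":0,"rz":0},{"grip":0.3,"x":0,"y":0,"z":-15,"rx":0,"ry":0,"rz":0}]'
python3 -m jog '[{"grip":0.4,"x":28,"y":0,"z":0,"rx":0,"ry":0,"rz":0},{"grip":0.4,"x":28,"y":0,"z":0,"rx":0,"ry":0,"rz":0},{"grip":0.4,"x":0,"y":0,"z":0,"rx":0,"ry":0,"rz":-6.92},{"grip":0.4,"x":0,"y":0,"z":0,"rx":0,"ry":0,"rz":-6.92},{"grip":0.4,"x":0,"y":0,"z":0,"rx":0,"ry":0,"rz":-6.92},{"grip":0.4,"x":0,"y":0,"z":0,"rx":0,"ry":0,"rz":-6.92},{"grip":0.4,"x":0,"y":0,"z":0,"rx":0,"ry":0,"rz":-6.92},{"grip":0.4,"x":0,"y":0,"z":0,"rx":0,"ry":0,"rz":-6.92}]'
python3 -m jog '[{"grip":0.4,"x":0,"y":0,"z":0,"rx":0,"ry":0,"rz":-6.92},{"grip":0.4,"x":0,"y":0,"z":0,"rx":0,"ry":0,"rz":-6.92},{"grip":0.4,"x":0,"y":0,"z":0,"rx":0,"ry":0,"rz":-6.92},{"grip":0.4,"x":0,"y":0,"z":0,"rx":0,"ry":0,"rz":-6.92},{"grip":0.4,"x":0,"y":0,"z":0,"rx":0,"ry":0,"rz":-6.92},{"grip":0.4,"x":0,"y":0,"z":0,"rx":0,"ry":0,"rz":-6.92},{"grip":0.4,"x":0,"y":0,"z":0,"rx":0,"ry":0,"rz":-6.92},{"grip":0.4,"x":0,"y":0,"z":0,"rx":0,"ry":0,"rz":0}]'
python3 - <<'E'
from h import *
p=tr2w(-.049,-.155)
plan([p[0],p[1],.195],3.9)
s=read_camera('side')
crop(s,'s15.png',240,160,160,150,5)
E
```

```text
time: 24.02
eef_pos: [0.5523, 0.0478, 0.2909]
tcp_rot: [0.731, -0.682, 0.002, -0.002]
contact_force: [0.4, 1.0, 0.9]
opening: 0.7
time: 24.68
eef_pos: [0.5554, -0.0081, 0.2879]
tcp_rot: [0.927, -0.376, 0.001, -0.0]
contact_force: [0.7, -0.8, -0.3]
opening: 0.603
time: 25.35
eef_pos: [0.5554, -0.0081, 0.2879]
tcp_rot: [0.999, 0.035, 0.001, 0.0]
contact_force: [0.6, -0.8, -0.5]
opening: 0.601
t 25.35 tcp [ 0.5554 -0.0081  0.2879] phi 4.04 zax [ 2.e-03 -3.e-04 -1.e+00] F [ 0.6 -0.8 -0.5] op 0.601 tray [ -47.9 -160.8  284.9]
turn [ 0.03 -0.11  0.14] then shift mm [-1.1 -5.8 92.9] rows 2.23174652441912 0.02517733706761834
```

View pics/s15.png

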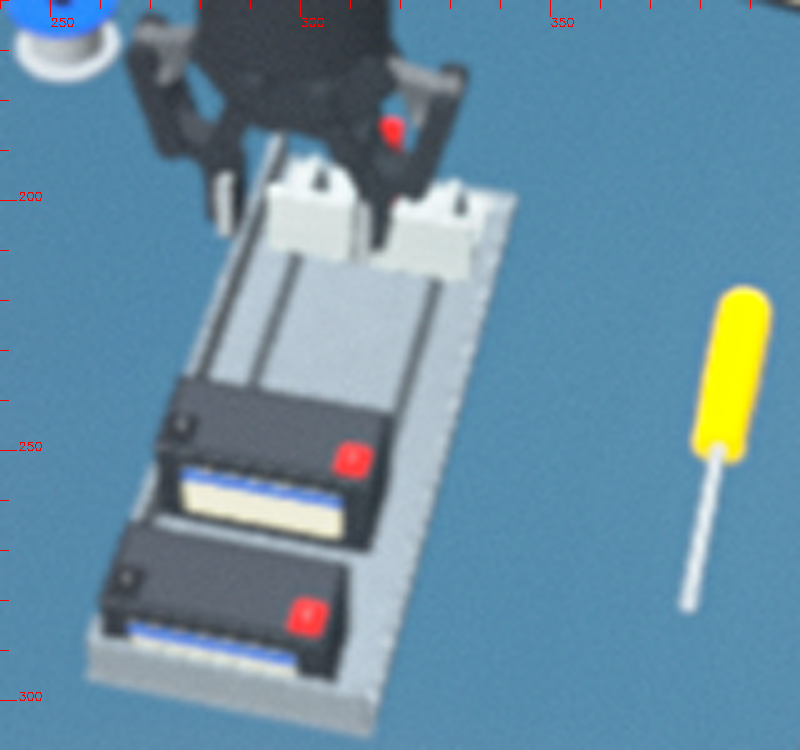

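Battery 1 is home and battery 2 stands about 20 mm off it. Pushing it up tight.

```bash
python3 -m jog '[{"grip":0.4,"x":-1,"y":0,"z":25,"rx":0,"ry":0,"rz":0},{"grip":0.4,"x":0,"y":0,"z":25,"rx":0,"ry":0,"rz":0},{"grip":0.4,"x":0,"y":0,"z":25,"rx":0,"ry":0,"rz":0},{"grip":0.4,"x":0,"y":0,"z":18,"rx":0,"ry":0,"rz":0},{"grip":0.4,"x":0,"y":-8,"z":0,"rx":0,"ry":0,"rz":0},{"grip":0.4,"x":0,"y":-8,"z":0,"rx":0,"ry":0,"rz":0},{"grip":0.4,"x":0,"y":0,"z":0,"rx":0,"ry":0,"rz":0}]'
python3 -m jog '[{"grip":0.4,"x":0,"y":-5,"z":0,"rx":0,"ry":0,"rz":0},{"grip":0.4,"x":0,"y":-5,"z":0,"rx":0,"ry":0,"rz":0},{"grip":0.4,"x":0,"y":-5,"z":0,"rx":0,"ry":0,"rz":0},{"grip":0.4,"x":0,"y":-5,"z":0,"rx":0,"ry":0,"rz":0},{"grip":0.4,"x":0,"y":-5,"z":0,"rx":0,"ry":0,"rz":0},{"grip":0.4,"x":0,"y":-5,"z":0,"rx":0,"ry":0,"rz":0},{"grip":0.4,"x":0,"y":-5,"z":0,"rx":0,"ry":0,"rz":0},{"grip":0.4,"x":0,"y":0,"z":0,"rx":0,"ry":0,"rz":0}]'
python3 -m jog '[{"grip":0.4,"x":0,"y":-4,"z":0,"rx":0,"ry":0,"rz":0},{"grip":0.4,"x":0,"y":-3,"z":0,"rx":0,"ry":0,"rz":0},{"grip":0.4,"x":0,"y":-2,"z":0,"rx":0,"ry":0,"rz":0},{"grip":0.4,"x":0,"y":0,"z":0,"rx":0,"ry":0,"rz":0}]'
python3 -m jog '[{"grip":0.4,"x":0,"y":-2,"z":0,"rx":0,"ry":0,"rz":0},{"grip":0.4,"x":0,"y":0,"z":0,"rx":0,"ry":0,"rz":0}]'
python3 - <<'E'
from h import *
now()
E
```

```text
time: 25.98
eef_pos: [0.5534, 0.0092, 0.1954]
tcp_rot: [0.999, 0.034, 0.001, -0.0]
contact_force: [-0.1, -0.6, 0.6]
opening: 0.603
time: 26.65
eef_pos: [0.5502, 0.0439, 0.1941]
tcp_rot: [0.999, 0.034, -0.0, -0.001]
contact_force: [0.8, -0.3, 0.6]
opening: 0.597
time: 26.98
eef_pos: [0.5496, 0.0523, 0.1939]
tcp_rot: [0.999, 0.034, -0.0, -0.0]
contact_force: [0.4, -0.3, 0.1]
opening: 0.6
time: 27.15
eef_pos: [0.5495, 0.0541, 0.1939]
tcp_rot: [0.999, 0.034, -0.0, -0.0]
contact_force: [0.6, -1.5, -0.0]
opening: 0.602
t 27.15 tcp [0.5495 0.0541 0.1939] phi 3.92 zax [-7.e-04  4.e-04 -1.e+00] F [ 0.6 -1.5 -0. ] op 0.602 tray [-49.5 -98.4 190.9]
```

```bash
python3 -m jog '[{"grip":0.4,"x":0,"y":-2,"z":0,"rx":0,"ry":0,"rz":0},{"grip":0.4,"x":0,"y":-1,"z":0,"rx":0,"ry":0,"rz":0},{"grip":0.4,"x":0,"y":0,"z":0,"rx":0,"ry":0,"rz":0}]'
python3 -m jog '[{"grip":0.4,"x":0,"y":-2,"z":0,"rx":0,"ry":0,"rz":0},{"grip":0.4,"x":0,"y":0,"z":0,"rx":0,"ry":0,"rz":0}]'
python3 -m jog '[{"grip":0.4,"x":0,"y":-2,"z":0,"rx":0,"ry":0,"rz":0},{"grip":0.4,"x":0,"y":0,"z":0,"rx":0,"ry":0,"rz":0}]'
python3 - <<'E'
from h import *
now()
E
```

```text
time: 27.4
eef_pos: [0.5496, 0.0555, 0.194]
tcp_rot: [0.999, 0.035, -0.0, 0.002]
contact_force: [0.5, -9.4, 0.6]
opening: 0.601
time: 27.57
eef_pos: [0.5496, 0.0561, 0.1941]
tcp_rot: [0.999, 0.035, -0.0, 0.004]
contact_force: [-1.0, -17.7, -0.6]
opening: 0.6
time: 27.73
eef_pos: [0.5496, 0.0568, 0.1943]
tcp_rot: [0.999, 0.036, -0.0, 0.006]
contact_force: [-2.0, -24.7, 0.7]
opening: 0.605
t 27.73 tcp [0.5496 0.0568 0.1943] phi 4.08 zax [-5.000e-04 -1.110e-02 -9.999e-01] F [ -2.  -24.7   0.7] op 0.605 tray [-49.2 -95.7 191.3]
```

```bash
python3 -m jog '[{"grip":0.4,"x":0,"y":8,"z":0,"rx":0,"ry":0,"rz":0},{"grip":0.4,"x":0,"y":10,"z":0,"rx":0,"ry":0,"rz":0},{"grip":0.4,"x":0,"y":10,"z":0,"rx":0,"ry":0,"rz":0},{"grip":0.4,"x":0,"y":0,"z":-25,"rx":0,"ry":0,"rz":0},{"grip":0.4,"x":0,"y":0,"z":-30,"rx":0,"ry":0,"rz":0},{"grip":0.4,"x":0,"y":0,"z":-35,"rx":0,"ry":0,"rz":0},{"grip":0.2,"x":0,"y":25,"z":-5,"rx":0,"ry":0,"rz":0},{"grip":0.2,"x":0,"y":30,"z":0,"rx":0,"ry":0,"rz":0}]'
python3 -m jog '[{"grip":0.2,"x":0,"y":0,"z":0,"rx":0,"ry":0,"rz":7.1},{"grip":0.2,"x":0,"y":0,"z":0,"rx":0,"ry":0,"rz":7.1},{"grip":0.2,"x":0,"y":0,"z":0,"rx":0,"ry":0,"rz":7.1},{"grip":0.2,"x":0,"y":0,"z":0,"rx":0,"ry":0,"rz":7.1},{"grip":0.2,"x":0,"y":0,"z":0,"rx":0,"ry":0,"rz":7.1},{"grip":0.2,"x":0,"y":0,"z":0,"rx":0,"ry":0,"rz":7.1},{"grip":0.2,"x":0,"y":0,"z":0,"rx":0,"ry":0,"rz":7.1},{"grip":0.2,"x":0,"y":0,"z":0,"rx":0,"ry":0,"rz":7.1}]'
python3 -m jog '[{"grip":0.2,"x":0,"y":0,"z":0,"rx":0,"ry":0,"rz":7.1},{"grip":0.2,"x":0,"y":0,"z":0,"rx":0,"ry":0,"rz":7.1},{"grip":0.2,"x":0,"y":0,"z":0,"rx":0,"ry":0,"rz":7.1},{"grip":0.2,"x":0,"y":0,"z":0,"rx":0,"ry":0,"rz":7.1},{"grip":0.2,"x":0,"y":0,"z":0,"rx":0,"ry":0,"rz":7.1},{"grip":0.2,"x":0,"y":0,"z":0,"rx":0,"ry":0,"rz":7.1},{"grip":0.2,"x":0,"y":0,"z":0,"rx":0,"ry":0,"rz":0}]'
python3 - <<'E'
from h import *
plan([.4167,-.3646,.30],-96)
t=read_camera('top')
crop(t,'t16.png',255,180,260,130,3)
E
```

```text
time: 28.4
eef_pos: [0.556, -0.0213, 0.2932]
tcp_rot: [0.999, 0.036, 0.004, 0.0]
contact_force: [0.6, -1.3, -0.3]
opening: 0.798
time: 29.07
eef_pos: [0.5548, -0.0218, 0.2889]
tcp_rot: [0.894, -0.448, -0.0, -0.0]
contact_force: [-0.1, -0.2, 0.4]
opening: 0.799
time: 29.65
eef_pos: [0.5548, -0.0218, 0.2889]
tcp_rot: [-0.672, 0.741, 0.001, 0.0]
contact_force: [-0.2, 0.0, 0.6]
opening: 0.797
t 29.65 tcp [ 0.5548 -0.0218  0.2889] phi -95.59 zax [-5.e-04  1.e-03 -1.e+00] F [-0.2  0.   0.6] op 0.797 tray [ -49.4 -174.5  285.9]
turn [0.03 0.05 0.41] then shift mm [355.3 101.5 -11.1] rows 8.865927901427465 0.057798864762818924
```

View pics/t16.png

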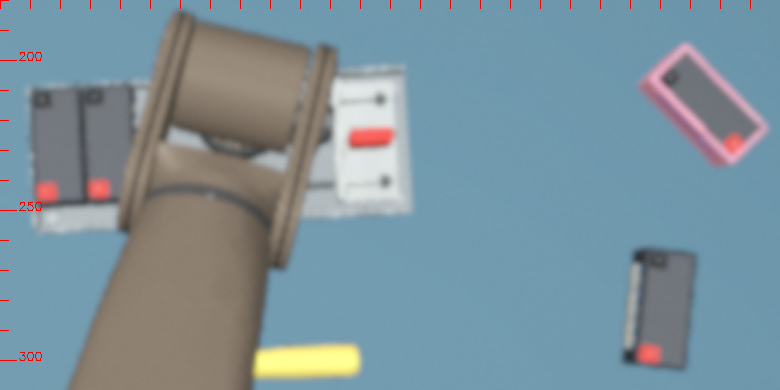

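Batteries 1 and 2 are packed (cols 266–298). C hasn't moved, at about (475,282).

```bash
python3 -m jog '[{"grip":0.2,"x":20,"y":6,"z":-5,"rx":0,"ry":0,"rz":0.4},{"grip":0.2,"x":36,"y":10.5,"z":0,"rx":0,"ry":0,"rz":0},{"grip":0.2,"x":36,"y":10.5,"z":0,"rx":0,"ry":0,"rz":0},{"grip":0.2,"x":36,"y":10.5,"z":0,"rx":0,"ry":0,"rz":0},{"grip":0.2,"x":36,"y":10.5,"z":0,"rx":0,"ry":0,"rz":0},{"grip":0.2,"x":36,"y":10.5,"z":0,"rx":0,"ry":0,"rz":0},{"grip":0.2,"x":36,"y":10.5,"z":0,"rx":0,"ry":0,"rz":0},{"grip":0.2,"x":36,"y":10.5,"z":0,"rx":0,"ry":0,"rz":0}]'
python3 -m jog '[{"grip":0.2,"x":36,"y":10.5,"z":0,"rx":0,"ry":0,"rz":0},{"grip":0.2,"x":32,"y":8,"z":0,"rx":0,"ry":0,"rz":0},{"grip":0.2,"x":15,"y":4,"z":0,"rx":0,"ry":0,"rz":0},{"grip":0.2,"x":0,"y":0,"z":0,"rx":0,"ry":0,"rz":0},{"grip":0.2,"x":0,"y":0,"z":0,"rx":0,"ry":0,"rz":0}]'
python3 - <<'E'
from h import *
plan([.4167,-.3646,.188],-96)
E
```

```text
time: 30.37
eef_pos: [0.4471, -0.2859, 0.2943]
tcp_rot: [-0.671, 0.741, -0.0, 0.0]
contact_force: [0.6, 0.0, 0.7]
opening: 0.802
time: 30.78
eef_pos: [0.417, -0.3649, 0.294]
tcp_rot: [-0.67, 0.742, 0.0, 0.0]
contact_force: [-0.2, -0.2, -0.1]
opening: 0.799
t 30.78 tcp [ 0.417  -0.3649  0.294 ] phi -95.88 zax [ 0.      0.0013 -1.    ] F [-0.2 -0.2 -0.1] op 0.799 tray [-210.1 -507.3  291. ]
turn [0.01 0.07 0.12] then shift mm [ -0.2   0.4 106. ] rows 2.5412168172710037 0.019747901651636833
```

```bash
python3 -m jog '[{"grip":0.2,"x":0,"y":0,"z":12,"rx":0,"ry":0,"rz":0},{"grip":0.2,"x":0,"y":0,"z":25,"rx":0,"ry":0,"rz":0},{"grip":0.2,"x":0,"y":0,"z":25,"rx":0,"ry":0,"rz":0},{"grip":0.2,"x":0,"y":0,"z":25,"rx":0,"ry":0,"rz":0},{"grip":0.2,"x":0,"y":0,"z":15,"rx":0,"ry":0,"rz":0},{"grip":0.2,"x":0,"y":0,"z":0,"rx":0,"ry":0,"rz":0}]'
python3 -m jog '[{"grip":1,"x":0,"y":0,"z":0,"rx":0,"ry":0,"rz":0},{"grip":1,"x":0,"y":0,"z":0,"rx":0,"ry":0,"rz":0},{"grip":1,"x":0,"y":0,"z":0,"rx":0,"ry":0,"rz":0},{"grip":1,"x":0,"y":0,"z":0,"rx":0,"ry":0,"rz":0},{"grip":1,"x":0,"y":0,"z":0,"rx":0,"ry":0,"rz":0}]' 70
python3 - <<'E'
from h import *
now()
E
python3 -m jog '[{"grip":1,"x":0,"y":0,"z":-10,"rx":0,"ry":0,"rz":0},{"grip":1,"x":0,"y":0,"z":-25,"rx":0,"ry":0,"rz":0},{"grip":1,"x":0,"y":0,"z":-30,"rx":0,"ry":0,"rz":0},{"grip":1,"x":0,"y":0,"z":-30,"rx":0,"ry":0,"rz":-5},{"grip":1,"x":0,"y":0,"z":0,"rx":0,"ry":0,"rz":-5},{"grip":1,"x":0,"y":0,"z":0,"rx":0,"ry":0,"rz":0}]'
python3 - <<'E'
from h import *
p=tr2w(-.055,-.148)
plan([p[0],p[1],.290],-90+3.9)
s=read_camera('side')
crop(s,'s17.png',300,60,160,120,5)
E
```

```text
time: 31.28
eef_pos: [0.4165, -0.3611, 0.1872]
tcp_rot: [-0.671, 0.741, 0.005, 0.0]
contact_force: [-0.5, 1.5, -0.8]
opening: 0.804
time: 31.7
eef_pos: [0.4179, -0.3649, 0.1936]
tcp_rot: [-0.67, 0.742, -0.001, 0.0]
contact_force: [1.3, 1.0, 1.6]
opening: 0.491
t 31.7 tcp [ 0.4179 -0.3649  0.1936] phi -95.88 zax [ 0.0023 -0.0016 -1.    ] F [1.3 1.  1.6] op 0.491 tray [-209.3 -507.5  190.6]
time: 32.2
eef_pos: [0.4173, -0.3648, 0.2894]
tcp_rot: [0.733, -0.681, 0.002, 0.0]
contact_force: [-1.2, 0.3, -6.0]
opening: 0.491
t 32.2 tcp [ 0.4173 -0.3648  0.2894] phi -85.8 zax [ 0.002  -0.0024 -1.    ] F [-1.2  0.3 -6. ] op 0.491 tray [-209.9 -507.3  286.4]
turn [-0.1  -0.15  0.3 ] then shift mm [-359.3 -154.9   -0.6] rows 9.382291249985663 0.04906917261273514
```

View pics/s17.png

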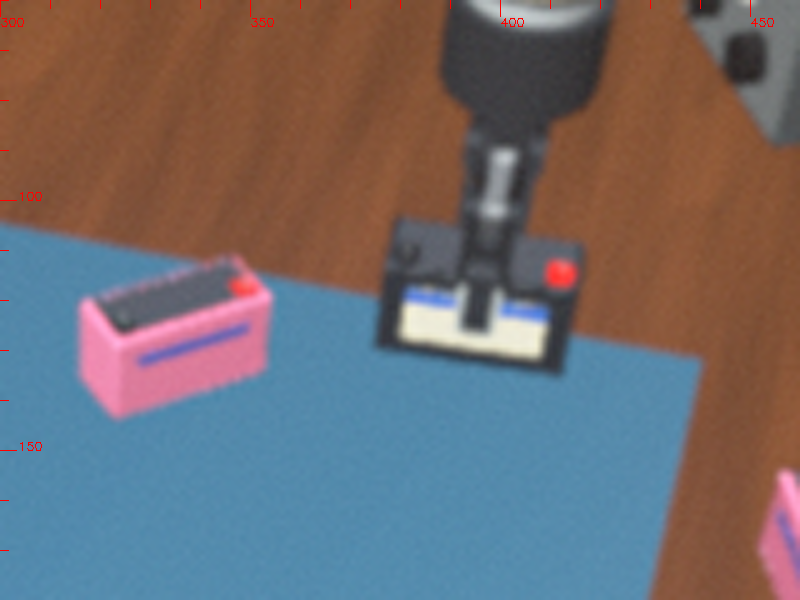

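```bash
python3 -m jog '[{"grip":1,"x":-18,"y":-8,"z":-3,"rx":0,"ry":0,"rz":0.3},{"grip":1,"x":-34,"y":-14.5,"z":0,"rx":0,"ry":0,"rz":0},{"grip":1,"x":-34,"y":-14.5,"z":0,"rx":0,"ry":0,"rz":0},{"grip":1,"x":-34,"y":-14.5,"z":0,"rx":0,"ry":0,"rz":0},{"grip":1,"x":-34,"y":-14.5,"z":0,"rx":0,"ry":0,"rz":0},{"grip":1,"x":-34,"y":-14.5,"z":0,"rx":0,"ry":0,"rz":0},{"grip":1,"x":-34,"y":-14.5,"z":0,"rx":0,"ry":0,"rz":0},{"grip":1,"x":-34,"y":-14.5,"z":0,"rx":0,"ry":0,"rz":0}]'
python3 -m jog '[{"grip":1,"x":-34,"y":-14.5,"z":0,"rx":0,"ry":0,"rz":0},{"grip":1,"x":-34,"y":-14.5,"z":0,"rx":0,"ry":0,"rz":0},{"grip":1,"x":-23,"y":-10,"z":0,"rx":0,"ry":0,"rz":0},{"grip":1,"x":-12,"y":-5,"z":0,"rx":0,"ry":0,"rz":0},{"grip":1,"x":0,"y":0,"z":0,"rx":0,"ry":0,"rz":0},{"grip":1,"x":0,"y":0,"z":0,"rx":0,"ry":0,"rz":0}]'
python3 - <<'E'
from h import *
p=tr2w(-.055,-.148)
plan([p[0],p[1],.200],-90+3.9)
E
```

```text
time: 32.92
eef_pos: [0.5083, -0.0997, 0.2877]
tcp_rot: [0.729, -0.684, -0.003, 0.001]
contact_force: [1.1, -0.7, -5.8]
opening: 0.493
time: 33.42
eef_pos: [0.5456, 0.0042, 0.2883]
tcp_rot: [0.73, -0.683, -0.002, 0.002]
contact_force: [-0.1, 0.6, -6.4]
opening: 0.488
t 33.42 tcp [0.5456 0.0042 0.2883] phi -86.16 zax [-0.0044 -0.     -1.    ] F [-0.1  0.6 -6.4] op 0.488 tray [ -56.8 -147.9  285.3]
turn [ 0.25  0.02 -0.06] then shift mm [ 0.1 -1.8 88.3] rows 2.118461449842607 0.036436621937911626
```

```bash
python3 -m jog '[{"grip":1,"x":0,"y":-1.5,"z":15,"rx":0,"ry":0,"rz":0},{"grip":1,"x":0,"y":0,"z":20,"rx":0,"ry":0,"rz":0},{"grip":1,"x":0,"y":0,"z":20,"rx":0,"ry":0,"rz":0},{"grip":1,"x":0,"y":0,"z":20,"rx":0,"ry":0,"rz":0},{"grip":1,"x":0,"y":0,"z":8,"rx":0,"ry":0,"rz":0},{"grip":1,"x":0,"y":0,"z":0,"rx":0,"ry":0,"rz":0},{"grip":1,"x":0,"y":0,"z":0,"rx":0,"ry":0,"rz":0}]'
python3 -m jog '[{"grip":1,"x":0,"y":0,"z":3,"rx":0,"ry":0,"rz":0},{"grip":1,"x":0,"y":-3,"z":0,"rx":0,"ry":0,"rz":0},{"grip":1,"x":0,"y":-2,"z":0,"rx":0,"ry":0,"rz":0},{"grip":1,"x":0,"y":0,"z":0,"rx":0,"ry":0,"rz":0}]'
python3 -m jog '[{"grip":1,"x":0,"y":-2,"z":0,"rx":0,"ry":0,"rz":0},{"grip":1,"x":0,"y":0,"z":0,"rx":0,"ry":0,"rz":0}]'
python3 - <<'E'
from h import *
now()
E
```

```text
time: 34.0
eef_pos: [0.5476, 0.003, 0.2069]
tcp_rot: [0.73, -0.684, -0.001, 0.0]
contact_force: [0.1, -0.4, -5.8]
opening: 0.493
time: 34.33
eef_pos: [0.553, 0.0041, 0.2048]
tcp_rot: [0.73, -0.683, -0.0, 0.001]
contact_force: [-2.2, -0.2, -4.2]
opening: 0.489
time: 34.5
eef_pos: [0.5539, 0.0044, 0.2038]
tcp_rot: [0.73, -0.683, -0.002, 0.002]
contact_force: [-6.7, -1.1, -3.2]
opening: 0.49
t 34.5 tcp [0.5539 0.0044 0.2038] phi -86.14 zax [-6.1e-03  1.0e-04 -1.0e+00] F [-6.7 -1.1 -3.2] op 0.49 tray [ -48.5 -148.2  200.8]
```

```bash
python3 -m jog '[{"grip":1,"x":0,"y":0.5,"z":4,"rx":0,"ry":0,"rz":0},{"grip":1,"x":0,"y":0,"z":3,"rx":0,"ry":0,"rz":0},{"grip":1,"x":0,"y":0,"z":0,"rx":0,"ry":0,"rz":0}]'
python3 -m jog '[{"grip":1,"x":0,"y":-1,"z":1,"rx":0,"ry":0,"rz":0},{"grip":1,"x":0,"y":0,"z":0,"rx":0,"ry":0,"rz":0}]'
python3 - <<'E'
from h import *
now()
E
```

```text
time: 34.75
eef_pos: [0.5535, 0.0045, 0.197]
tcp_rot: [0.73, -0.683, -0.002, 0.001]
contact_force: [-5.5, -0.8, -5.0]
opening: 0.49
time: 34.92
eef_pos: [0.5542, 0.0045, 0.1969]
tcp_rot: [0.731, -0.683, -0.003, 0.003]
contact_force: [-13.0, -0.4, 5.8]
opening: 0.493
t 34.92 tcp [0.5542 0.0045 0.1969] phi -86.12 zax [-8.6e-03  2.0e-04 -1.0e+00] F [-13.   -0.4   5.8] op 0.493 tray [ -48.2 -148.1  193.9]
```

```bash
python3 -m jog '[{"grip":0.3,"x":0,"y":1,"z":-1,"rx":0,"ry":0,"rz":0},{"grip":0.3,"x":0,"y":0,"z":0,"rx":0,"ry":0,"rz":0},{"grip":0.3,"x":0,"y":0,"z":0,"rx":0,"ry":0,"rz":0},{"grip":0.3,"x":0,"y":0,"z":0,"rx":0,"ry":0,"rz":0},{"grip":0.3,"x":0,"y":0,"z":-25,"rx":0,"ry":0,"rz":0},{"grip":0.3,"x":0,"y":0,"z":-25,"rx":0,"ry":0,"rz":0},{"grip":0.3,"x":0,"y":0,"z":-25,"rx":0,"ry":0,"rz":0},{"grip":0.3,"x":0,"y":0,"z":-15,"rx":0,"ry":0,"rz":0}]'
python3 -m jog '[{"grip":0.4,"x":28,"y":0,"z":0,"rx":0,"ry":0,"rz":0},{"grip":0.4,"x":26,"y":0,"z":0,"rx":0,"ry":0,"rz":0},{"grip":0.4,"x":0,"y":0,"z":0,"rx":0,"ry":0,"rz":-6.92},{"grip":0.4,"x":0,"y":0,"z":0,"rx":0,"ry":0,"rz":-6.92},{"grip":0.4,"x":0,"y":0,"z":0,"rx":0,"ry":0,"rz":-6.92},{"grip":0.4,"x":0,"y":0,"z":0,"rx":0,"ry":0,"rz":-6.92},{"grip":0.4,"x":0,"y":0,"z":0,"rx":0,"ry":0,"rz":-6.92},{"grip":0.4,"x":0,"y":0,"z":0,"rx":0,"ry":0,"rz":-6.92}]'
python3 -m jog '[{"grip":0.4,"x":0,"y":0,"z":0,"rx":0,"ry":0,"rz":-6.92},{"grip":0.4,"x":0,"y":0,"z":0,"rx":0,"ry":0,"rz":-6.92},{"grip":0.4,"x":0,"y":0,"z":0,"rx":0,"ry":0,"rz":-6.92},{"grip":0.4,"x":0,"y":0,"z":0,"rx":0,"ry":0,"rz":-6.92},{"grip":0.4,"x":0,"y":0,"z":0,"rx":0,"ry":0,"rz":-6.92},{"grip":0.4,"x":0,"y":0,"z":0,"rx":0,"ry":0,"rz":-6.92},{"grip":0.4,"x":0,"y":0,"z":0,"rx":0,"ry":0,"rz":-6.92},{"grip":0.4,"x":0,"y":0,"z":0,"rx":0,"ry":0,"rz":0}]'
python3 - <<'E'
from h import *
p=tr2w(-.049,-.20)
plan([p[0],p[1],.195],3.9)
s=read_camera('side')
crop(s,'s18.png',240,160,160,150,5)
E
```

```text
time: 35.58
eef_pos: [0.5556, 0.0042, 0.2909]
tcp_rot: [0.73, -0.683, 0.002, -0.002]
contact_force: [0.8, -0.4, 0.1]
opening: 0.7
time: 36.25
eef_pos: [0.5584, -0.0497, 0.2879]
tcp_rot: [0.926, -0.377, 0.001, -0.0]
contact_force: [0.3, 0.2, 0.0]
opening: 0.602
time: 36.92
eef_pos: [0.5584, -0.0497, 0.2879]
tcp_rot: [0.999, 0.034, 0.001, 0.0]
contact_force: [0.3, -0.4, -0.8]
opening: 0.601
t 36.92 tcp [ 0.5584 -0.0497  0.2879] phi 3.9 zax [ 1.8e-03 -4.0e-04 -1.0e+00] F [ 0.3 -0.4 -0.8] op 0.601 tray [ -47.7 -202.5  284.9]
turn [ 0.03 -0.1  -0.  ] then shift mm [-1.3 -2.5 92.9] rows 2.2279186255945693 0.014501155144842444
```

View pics/s18.png

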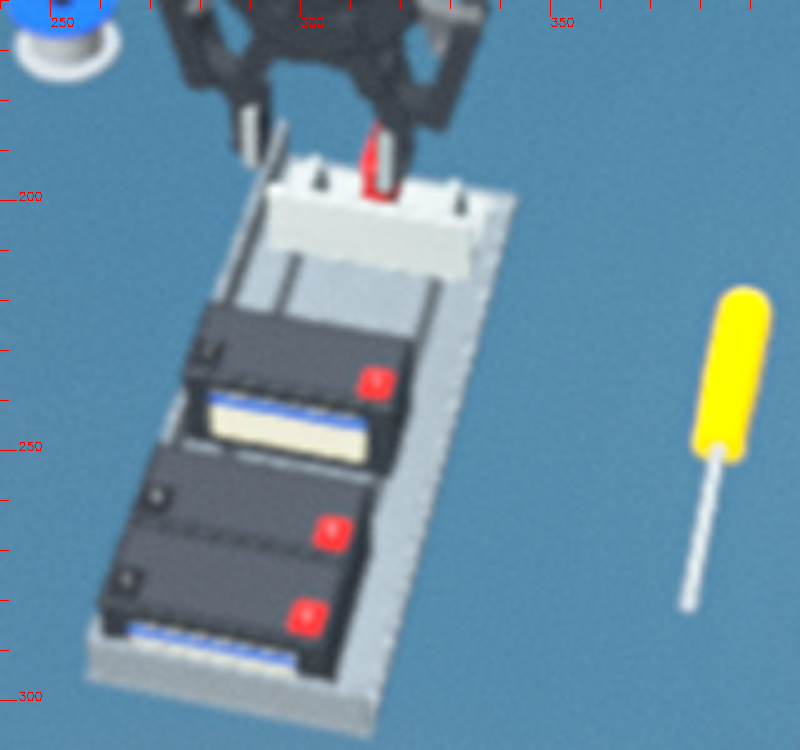

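Batteries 1 and 2 look tight and battery 3 stands behind them. Pushing it up.

```bash
python3 -m jog '[{"grip":0.4,"x":-1,"y":0,"z":25,"rx":0,"ry":0,"rz":0},{"grip":0.4,"x":0,"y":0,"z":25,"rx":0,"ry":0,"rz":0},{"grip":0.4,"x":0,"y":0,"z":25,"rx":0,"ry":0,"rz":0},{"grip":0.4,"x":0,"y":0,"z":18,"rx":0,"ry":0,"rz":0},{"grip":0.4,"x":0,"y":-8,"z":0,"rx":0,"ry":0,"rz":0},{"grip":0.4,"x":0,"y":-8,"z":0,"rx":0,"ry":0,"rz":0},{"grip":0.4,"x":0,"y":0,"z":0,"rx":0,"ry":0,"rz":0}]'
python3 -m jog '[{"grip":0.4,"x":0,"y":-5,"z":0,"rx":0,"ry":0,"rz":0},{"grip":0.4,"x":0,"y":-5,"z":0,"rx":0,"ry":0,"rz":0},{"grip":0.4,"x":0,"y":-5,"z":0,"rx":0,"ry":0,"rz":0},{"grip":0.4,"x":0,"y":-5,"z":0,"rx":0,"ry":0,"rz":0},{"grip":0.4,"x":0,"y":-5,"z":0,"rx":0,"ry":0,"rz":0},{"grip":0.4,"x":0,"y":-5,"z":0,"rx":0,"ry":0,"rz":0},{"grip":0.4,"x":0,"y":-5,"z":0,"rx":0,"ry":0,"rz":0},{"grip":0.4,"x":0,"y":0,"z":0,"rx":0,"ry":0,"rz":0}]'
python3 -m jog '[{"grip":0.4,"x":0,"y":-4,"z":0,"rx":0,"ry":0,"rz":0},{"grip":0.4,"x":0,"y":-3,"z":0,"rx":0,"ry":0,"rz":0},{"grip":0.4,"x":0,"y":-2,"z":0,"rx":0,"ry":0,"rz":0},{"grip":0.4,"x":0,"y":0,"z":0,"rx":0,"ry":0,"rz":0}]'
python3 -m jog '[{"grip":0.4,"x":0,"y":-2,"z":0,"rx":0,"ry":0,"rz":0},{"grip":0.4,"x":0,"y":0,"z":0,"rx":0,"ry":0,"rz":0}]'
python3 - <<'E'
from h import *
now()
E
```

```text
time: 37.55
eef_pos: [0.5564, -0.0324, 0.1954]
tcp_rot: [0.999, 0.033, 0.001, -0.0]
contact_force: [-0.5, 0.7, -0.5]
opening: 0.597
time: 38.22
eef_pos: [0.5533, 0.0023, 0.194]
tcp_rot: [0.999, 0.033, -0.0, -0.001]
contact_force: [0.7, -0.7, 1.1]
opening: 0.602
time: 38.55
eef_pos: [0.5528, 0.0107, 0.1939]
tcp_rot: [0.999, 0.033, -0.0, -0.0]
contact_force: [-0.3, -0.4, 0.7]
opening: 0.6
time: 38.72
eef_pos: [0.5527, 0.0121, 0.1939]
tcp_rot: [0.999, 0.034, -0.0, 0.001]
contact_force: [0.9, -3.7, -0.4]
opening: 0.602
t 38.72 tcp [0.5527 0.0121 0.1939] phi 3.84 zax [-4.0e-04 -1.1e-03 -1.0e+00] F [ 0.9 -3.7 -0.4] op 0.602 tray [ -49.1 -140.5  190.9]
```

```bash
python3 -m jog '[{"grip":0.4,"x":0,"y":-2,"z":0,"rx":0,"ry":0,"rz":0},{"grip":0.4,"x":0,"y":-1,"z":0,"rx":0,"ry":0,"rz":0},{"grip":0.4,"x":0,"y":-2,"z":0,"rx":0,"ry":0,"rz":0},{"grip":0.4,"x":0,"y":0,"z":0,"rx":0,"ry":0,"rz":0}]'
python3 -m jog '[{"grip":0.4,"x":0,"y":-1,"z":0,"rx":0,"ry":0,"rz":0},{"grip":0.4,"x":0,"y":0,"z":0,"rx":0,"ry":0,"rz":0},{"grip":0.4,"x":0,"y":0,"z":0,"rx":0,"ry":0,"rz":0}]'
python3 - <<'E'
from h import *
now()
E
python3 -m jog '[{"grip":0.4,"x":0,"y":8,"z":0,"rx":0,"ry":0,"rz":0},{"grip":0.4,"x":0,"y":10,"z":0,"rx":0,"ry":0,"rz":0},{"grip":0.4,"x":0,"y":10,"z":0,"rx":0,"ry":0,"rz":0},{"grip":0.4,"x":0,"y":0,"z":-25,"rx":0,"ry":0,"rz":0},{"grip":0.4,"x":0,"y":0,"z":-30,"rx":0,"ry":0,"rz":0},{"grip":0.4,"x":0,"y":0,"z":-35,"rx":0,"ry":0,"rz":0},{"grip":0.4,"x":0,"y":0,"z":-20,"rx":0,"ry":0,"rz":3},{"grip":0.4,"x":0,"y":0,"z":0,"rx":0,"ry":0,"rz":0}]'
python3 - <<'E'
from h import *
plan([.4767,.2995,.30],.84)
E
```

```text
time: 39.05
eef_pos: [0.5528, 0.0136, 0.1941]
tcp_rot: [0.999, 0.035, -0.0, 0.005]
contact_force: [-0.8, -21.5, -1.5]
opening: 0.6
time: 39.3
eef_pos: [0.5528, 0.0138, 0.1941]
tcp_rot: [0.999, 0.035, -0.0, 0.006]
contact_force: [0.5, -23.4, -1.9]
opening: 0.6
t 39.3 tcp [0.5528 0.0138 0.1941] phi 3.97 zax [ 4.000e-04 -1.110e-02 -9.999e-01] F [  0.5 -23.4  -1.9] op 0.6 tray [ -48.9 -138.8  191.1]
time: 39.97
eef_pos: [0.5561, -0.0099, 0.3103]
tcp_rot: [1.0, 0.006, 0.005, 0.001]
contact_force: [0.5, -0.7, 0.1]
opening: 0.6
t 39.97 tcp [ 0.5561 -0.0099  0.3103] phi 0.71 zax [ 0.0108 -0.0011 -0.9999] F [ 0.5 -0.7  0.1] op 0.6 tray [ -47.3 -162.7  307.3]
turn [ 0.07 -0.62 -0.13] then shift mm [ -74.9 -310.5   10.3] rows 7.664314520568171 0.08842877739178501
```

```bash
python3 -m jog '[{"grip":0.4,"x":-5,"y":-18,"z":0,"rx":0,"ry":0,"rz":0},{"grip":0.4,"x":-9,"y":-36,"z":0,"rx":0,"ry":0,"rz":0},{"grip":0.4,"x":-9,"y":-36,"z":0,"rx":0,"ry":0,"rz":0},{"grip":0.4,"x":-9,"y":-36,"z":0,"rx":0,"ry":0,"rz":0},{"grip":0.4,"x":-9,"y":-36,"z":0,"rx":0,"ry":0,"rz":0},{"grip":0.4,"x":-9,"y":-36,"z":0,"rx":0,"ry":0,"rz":0},{"grip":0.4,"x":-9,"y":-36,"z":0,"rx":0,"ry":0,"rz":0},{"grip":0.4,"x":-9,"y":-36,"z":0,"rx":0,"ry":0,"rz":0}]'
python3 -m jog '[{"grip":0.4,"x":-7,"y":-25,"z":5,"rx":0,"ry":0,"rz":0},{"grip":0.4,"x":-3,"y":-14,"z":5,"rx":0,"ry":0,"rz":0},{"grip":0.4,"x":0,"y":0,"z":0,"rx":0,"ry":0,"rz":0},{"grip":0.4,"x":0,"y":0,"z":0,"rx":0,"ry":0,"rz":0}]'
python3 - <<'E'
from h import *
plan([.4767,.2995,.175],.84)
t=read_camera('top');s=read_camera('side')
crop(t,'t19.png',255,190,140,80,5)
crop(s,'s19.png',240,160,160,150,5)
E
```

```text
time: 40.63
eef_pos: [0.4814, 0.2609, 0.303]
tcp_rot: [1.0, 0.007, -0.001, -0.0]
contact_force: [0.0, 0.1, 0.8]
opening: 0.602
time: 40.97
eef_pos: [0.4713, 0.2986, 0.2927]
tcp_rot: [1.0, 0.008, -0.001, 0.0]
contact_force: [0.3, 0.2, 0.2]
opening: 0.597
t 40.97 tcp [0.4713 0.2986 0.2927] phi 0.92 zax [-2.8e-03 -9.0e-04 -1.0e+00] F [0.3 0.2 0.2] op 0.597 tray [-110.9  150.9  289.7]
turn [0.05 0.16 0.08] then shift mm [  5.4  -0.8 117.7] rows 2.826577289525422 0.02564538742448358
```

View pics/t19.png

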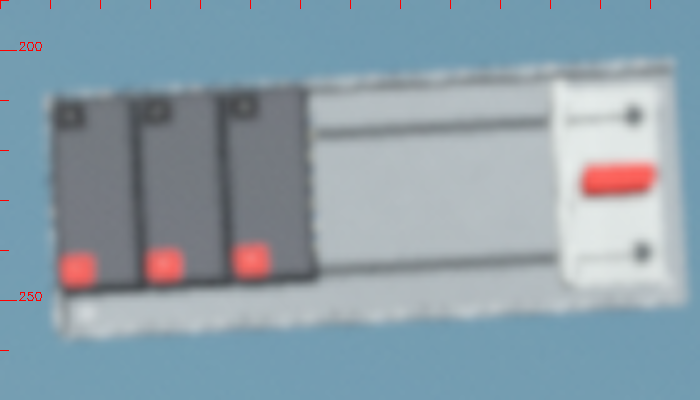

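View pics/s19.png

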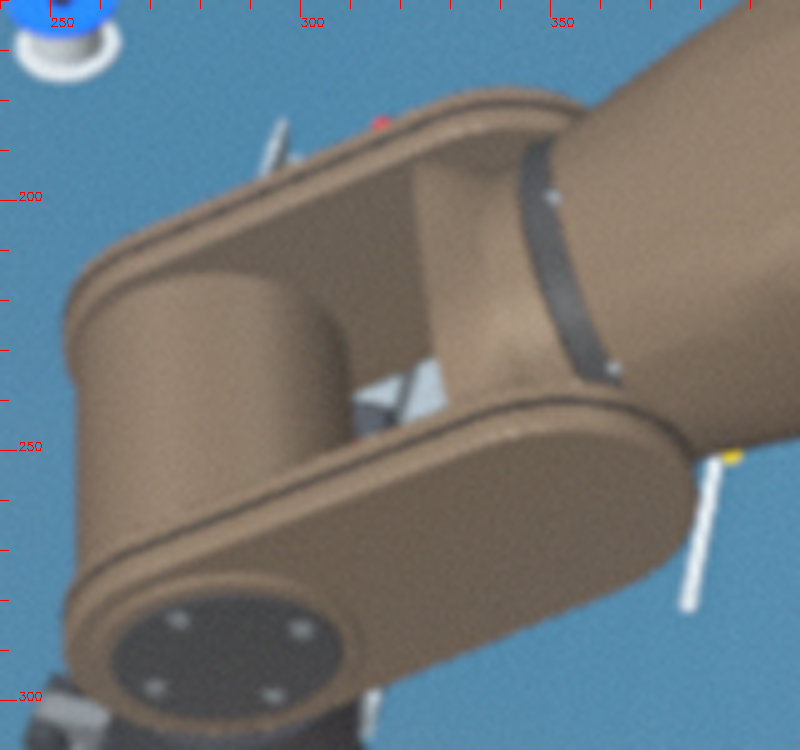

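```bash
python3 -m jog '[{"grip":0.4,"x":5,"y":-1,"z":15,"rx":0,"ry":0,"rz":0},{"grip":0.4,"x":0,"y":0,"z":25,"rx":0,"ry":0,"rz":0},{"grip":0.4,"x":0,"y":0,"z":25,"rx":0,"ry":0,"rz":0},{"grip":0.4,"x":0,"y":0,"z":15,"rx":0,"ry":0,"rz":0},{"grip":0.4,"x":0,"y":0,"z":0,"rx":0,"ry":0,"rz":0},{"grip":0.4,"x":0,"y":0,"z":0,"rx":0,"ry":0,"rz":0}]'
python3 - <<'E'
from h import *
plan([.4767,.2995,.183],.84)
t=read_camera('top');s=read_camera('side')
for k in (1,2,3):
    P=[tr2w(a,-.043*k+.0215+b,.052) for a,b in((0,.0215),(0,-.0215),(-.097,-.0215),(-.097,.0215))]
    print(k,np.round((proj(t,P)+.5-[255,190])*5-.5).tolist())
crop(s,'s20.png',180,280,200,160,4)
E
```

```text
time: 41.57
eef_pos: [0.4773, 0.2981, 0.2136]
tcp_rot: [1.0, 0.006, -0.001, 0.0]
contact_force: [0.1, -0.7, 0.1]
opening: 0.6
t 41.57 tcp [0.4773 0.2981 0.2136] phi 0.69 zax [-1.9e-03 -7.0e-04 -1.0e+00] F [ 0.1 -0.7  0.1] op 0.6 tray [-104.9  150.   210.6]
turn [ 0.04  0.11 -0.15] then shift mm [-0.6 -1.4 30.6] rows 0.7352033873781123 0.026779352384796975
1 [[49.0, 93.0], [135.0, 88.0], [144.0, 283.0], [57.0, 287.0]]
2 [[135.0, 88.0], [221.0, 83.0], [231.0, 278.0], [144.0, 283.0]]
3 [[221.0, 83.0], [308.0, 78.0], [318.0, 273.0], [231.0, 278.0]]
```

View pics/s20.png

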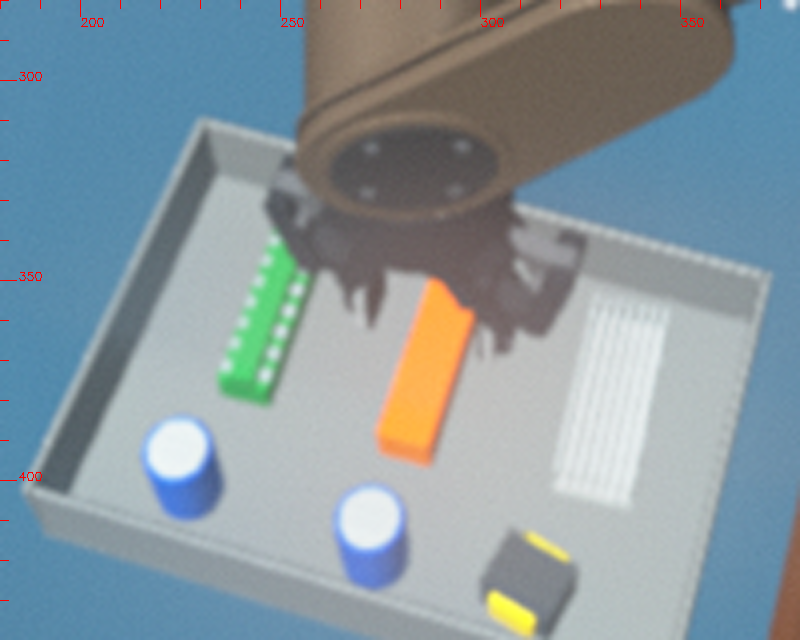

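Run:
```python
from h import *
t=read_camera('top')
crop(t,'t21.png',260,200,66,54,12)
```

```text
(no output)
```

View pics/t21.png

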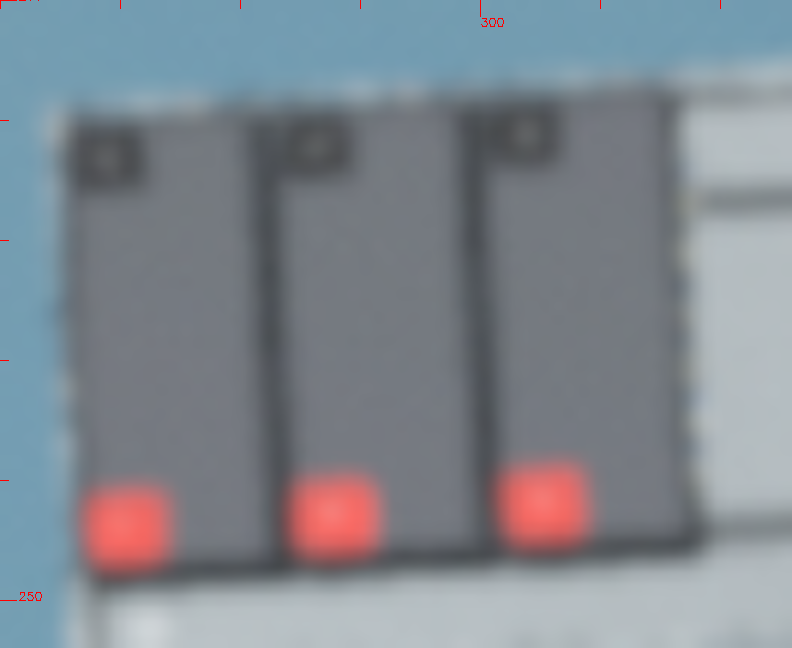

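All three are collinear. The tab line slope of 0.055 matches the fence at 0.054, and the edges match the tight-pack prediction. Now gripping the block.

```bash
python3 -m jog '[{"grip":0.4,"x":0,"y":-1,"z":15,"rx":0,"ry":0,"rz":0},{"grip":0.4,"x":0,"y":0,"z":12,"rx":0,"ry":0,"rz":0},{"grip":0.4,"x":0,"y":0,"z":3,"rx":0,"ry":0,"rz":0},{"grip":0.4,"x":0,"y":0,"z":0,"rx":0,"ry":0,"rz":0},{"grip":0.4,"x":0,"y":0,"z":0,"rx":0,"ry":0,"rz":0}]'
python3 -m jog '[{"grip":1,"x":0,"y":0,"z":0,"rx":0,"ry":0,"rz":0},{"grip":1,"x":0,"y":0,"z":0,"rx":0,"ry":0,"rz":0},{"grip":1,"x":0,"y":0,"z":0,"rx":0,"ry":0,"rz":0},{"grip":1,"x":0,"y":0,"z":0,"rx":0,"ry":0,"rz":0},{"grip":1,"x":0,"y":0,"z":0,"rx":0,"ry":0,"rz":0},{"grip":1,"x":0,"y":0,"z":0,"rx":0,"ry":0,"rz":0}]' 40
python3 - <<'E'
from h import *
now()
E
```

```text
time: 42.13
eef_pos: [0.4771, 0.3002, 0.1843]
tcp_rot: [1.0, 0.007, -0.0, 0.0]
contact_force: [0.6, -0.2, 0.3]
opening: 0.597
time: 42.63
eef_pos: [0.4775, 0.3004, 0.1851]
tcp_rot: [1.0, 0.007, 0.001, -0.0]
contact_force: [0.6, -0.5, 4.2]
opening: 0.278
t 42.63 tcp [0.4775 0.3004 0.1851] phi 0.78 zax [ 1.6e-03  7.0e-04 -1.0e+00] F [ 0.6 -0.5  4.2] op 0.278 tray [-104.6  152.3  182.1]
```

```bash
python3 -m jog '[{"grip":1,"x":0,"y":0,"z":-15,"rx":0,"ry":0,"rz":0},{"grip":1,"x":0,"y":0,"z":-30,"rx":0,"ry":0,"rz":0},{"grip":1,"x":0,"y":0,"z":-30,"rx":0,"ry":0,"rz":0},{"grip":1,"x":0,"y":0,"z":-30,"rx":0,"ry":0,"rz":0},{"grip":1,"x":0,"y":0,"z":-15,"rx":0,"ry":0,"rz":0},{"grip":1,"x":0,"y":0,"z":0,"rx":0,"ry":0,"rz":6.9},{"grip":1,"x":0,"y":0,"z":0,"rx":0,"ry":0,"rz":6.9},{"grip":1,"x":0,"y":0,"z":0,"rx":0,"ry":0,"rz":6.9}]'
python3 -m jog '[{"grip":1,"x":0,"y":0,"z":0,"rx":0,"ry":0,"rz":6.9},{"grip":1,"x":0,"y":0,"z":0,"rx":0,"ry":0,"rz":6.9},{"grip":1,"x":0,"y":0,"z":0,"rx":0,"ry":0,"rz":6.9},{"grip":1,"x":0,"y":0,"z":0,"rx":0,"ry":0,"rz":6.9},{"grip":1,"x":0,"y":0,"z":0,"rx":0,"ry":0,"rz":6.9},{"grip":1,"x":0,"y":0,"z":0,"rx":0,"ry":0,"rz":6.9},{"grip":1,"x":0,"y":0,"z":0,"rx":0,"ry":0,"rz":6.9},{"grip":1,"x":0,"y":0,"z":0,"rx":0,"ry":0,"rz":6.9}]'
python3 -m jog '[{"grip":1,"x":0,"y":0,"z":0,"rx":0,"ry":0,"rz":6.9},{"grip":1,"x":0,"y":0,"z":0,"rx":0,"ry":0,"rz":4.1},{"grip":1,"x":0,"y":0,"z":0,"rx":0,"ry":0,"rz":0}]'
python3 - <<'E'
from h import *
p=tr2w(-.0505,-.180)
plan([p[0],p[1],.290],-90+3.9)
s=read_camera('side');t=read_camera('top')
crop(s,'s22.png',180,220,200,160,4)
crop(t,'t22.png',145,180,160,130,5)
E
```

```text
time: 43.3
eef_pos: [0.4767, 0.3001, 0.304]
tcp_rot: [0.984, -0.176, -0.0, 0.0]
contact_force: [-0.1, -0.1, -1.2]
opening: 0.286
time: 43.97
eef_pos: [0.4766, 0.3, 0.3032]
tcp_rot: [0.791, -0.612, -0.001, 0.001]
contact_force: [-0.0, 0.4, -0.8]
opening: 0.28
time: 44.22
eef_pos: [0.4767, 0.3, 0.3032]
tcp_rot: [0.73, -0.683, -0.0, 0.001]
contact_force: [-0.2, -0.3, -0.1]
opening: 0.281
t 44.22 tcp [0.4767 0.3    0.3032] phi -86.19 zax [-1.9e-03 -7.0e-04 -1.0e+00] F [-0.2 -0.3 -0.1] op 0.281 tray [-105.5  152.   300.2]
turn [ 0.11 -0.03 -0.09] then shift mm [332.  -54.9  13.2] rows 8.075107977493468 0.020559025209176705
```

View pics/s22.png

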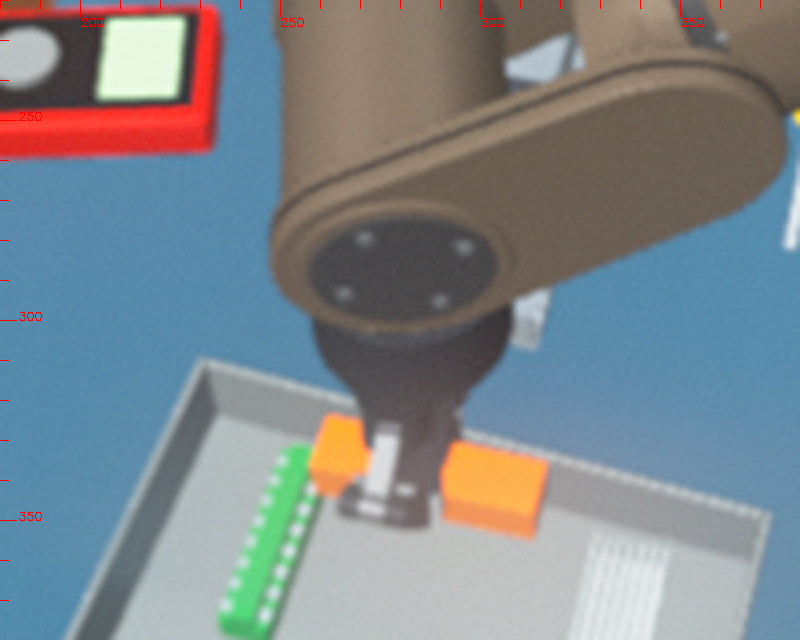

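View pics/t22.png

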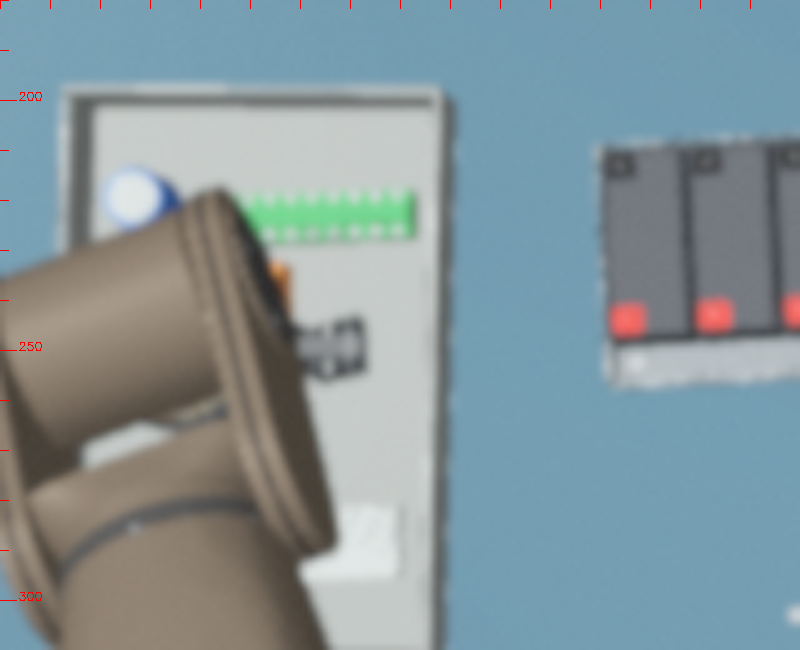

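```bash
python3 -m jog '[{"grip":1,"x":18,"y":-3,"z":0,"rx":0,"ry":0,"rz":0},{"grip":1,"x":36,"y":-6,"z":0,"rx":0,"ry":0,"rz":0},{"grip":1,"x":36,"y":-6,"z":0,"rx":0,"ry":0,"rz":0},{"grip":1,"x":36,"y":-6,"z":0,"rx":0,"ry":0,"rz":0},{"grip":1,"x":36,"y":-6,"z":0,"rx":0,"ry":0,"rz":0},{"grip":1,"x":36,"y":-6,"z":0,"rx":0,"ry":0,"rz":0},{"grip":1,"x":36,"y":-6,"z":0,"rx":0,"ry":0,"rz":0},{"grip":1,"x":36,"y":-6,"z":0,"rx":0,"ry":0,"rz":0}]'
python3 -m jog '[{"grip":1,"x":36,"y":-6,"z":0,"rx":0,"ry":0,"rz":0},{"grip":1,"x":20,"y":-3,"z":0,"rx":0,"ry":0,"rz":0},{"grip":1,"x":6,"y":-1,"z":0,"rx":0,"ry":0,"rz":0},{"grip":1,"x":0,"y":0,"z":0,"rx":0,"ry":0,"rz":0},{"grip":1,"x":0,"y":0,"z":0,"rx":0,"ry":0,"rz":0}]'
python3 - <<'E'
from h import *
p=tr2w(-.0505,-.180)
plan([p[0],p[1],.186],-90+3.9)
s=read_camera('side')
crop(s,'s23.png',240,160,160,150,5)
E
```

```text
time: 44.98
eef_pos: [0.5402, 0.0322, 0.3041]
tcp_rot: [0.731, -0.682, -0.0, 0.0]
contact_force: [0.4, 0.4, -0.1]
opening: 0.283
time: 45.4
eef_pos: [0.5542, -0.0269, 0.3038]
tcp_rot: [0.731, -0.683, -0.001, 0.0]
contact_force: [-0.3, 0.2, -0.6]
opening: 0.283
t 45.4 tcp [ 0.5542 -0.0269  0.3038] phi -86.1 zax [-1.e-03  8.e-04 -1.e+00] F [-0.3  0.2 -0.6] op 0.283 tray [ -50.3 -179.5  300.8]
turn [ 0.05  0.05 -0.  ] then shift mm [  0.5   0.2 117.8] rows 2.826035868235086 0.010276467830033869
```

View pics/s23.png

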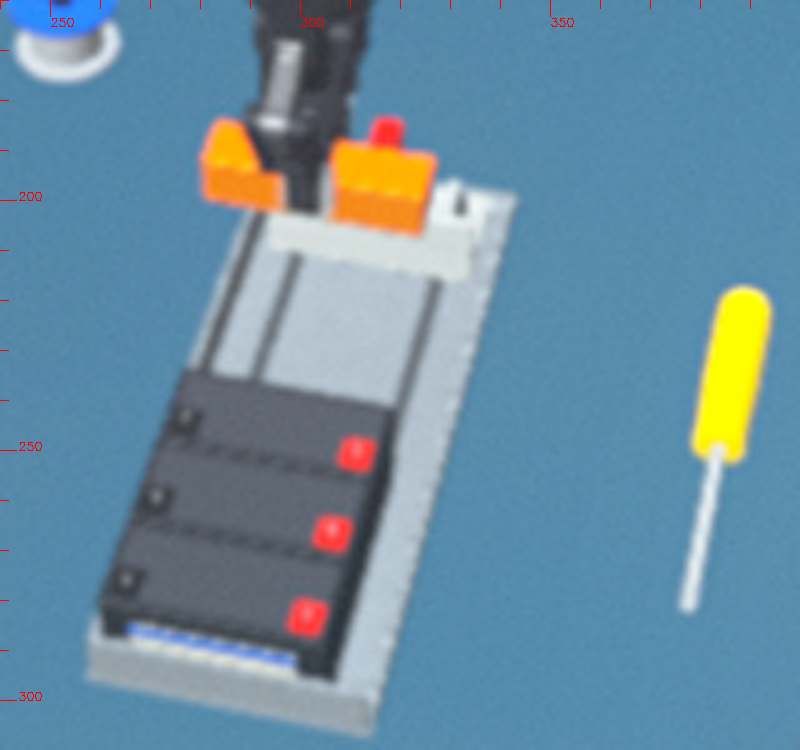

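```bash
python3 -m jog '[{"grip":1,"x":0,"y":0,"z":20,"rx":0,"ry":0,"rz":0},{"grip":1,"x":0,"y":0,"z":30,"rx":0,"ry":0,"rz":0},{"grip":1,"x":0,"y":0,"z":30,"rx":0,"ry":0,"rz":0},{"grip":1,"x":0,"y":0,"z":22,"rx":0,"ry":0,"rz":0},{"grip":1,"x":0,"y":0,"z":10,"rx":0,"ry":0,"rz":0},{"grip":1,"x":0,"y":0,"z":0,"rx":0,"ry":0,"rz":0},{"grip":1,"x":0,"y":0,"z":0,"rx":0,"ry":0,"rz":0}]'
python3 - <<'E'
from h import *
now()
s=read_camera('side')
crop(s,'s24.png',240,160,160,150,5)
E
```

```text
time: 46.03
eef_pos: [0.5546, -0.0264, 0.1925]
tcp_rot: [0.731, -0.682, -0.0, 0.0]
contact_force: [0.7, -0.0, -0.7]
opening: 0.287
t 46.03 tcp [ 0.5546 -0.0264  0.1925] phi -86.03 zax [-2.e-04  2.e-04 -1.e+00] F [ 0.7 -0.  -0.7] op 0.287 tray [ -49.9 -179.   189.5]
```

View pics/s24.png

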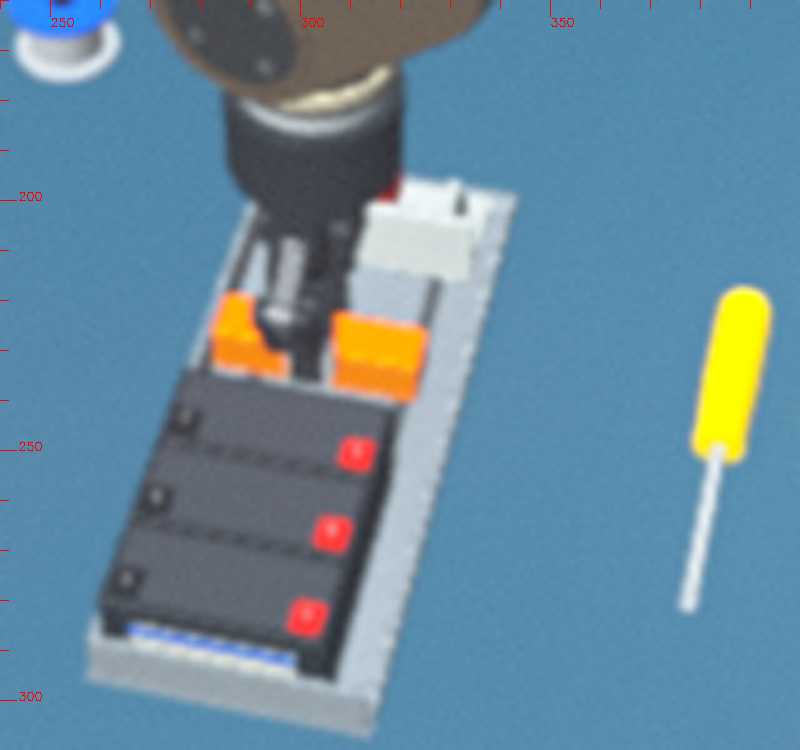

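```bash
python3 -m jog '[{"grip":1,"x":0,"y":0,"z":4,"rx":0,"ry":0,"rz":0},{"grip":1,"x":0,"y":0,"z":3,"rx":0,"ry":0,"rz":0},{"grip":1,"x":0,"y":0,"z":1,"rx":0,"ry":0,"rz":0},{"grip":1,"x":0,"y":0,"z":0,"rx":0,"ry":0,"rz":0}]'
python3 -m jog '[{"grip":1,"x":0,"y":0,"z":1,"rx":0,"ry":0,"rz":0},{"grip":1,"x":0,"y":0,"z":0,"rx":0,"ry":0,"rz":0}]'
python3 -m jog '[{"grip":1,"x":0,"y":0,"z":1,"rx":0,"ry":0,"rz":0},{"grip":1,"x":0,"y":0,"z":0,"rx":0,"ry":0,"rz":0}]'
```

```text
time: 46.42
eef_pos: [0.5545, -0.0273, 0.1845]
tcp_rot: [0.731, -0.683, 0.0, -0.0]
contact_force: [0.1, 0.0, -1.3]
opening: 0.278
time: 46.58
eef_pos: [0.5548, -0.0274, 0.1841]
tcp_rot: [0.731, -0.683, 0.0, -0.0]
contact_force: [-1.5, 1.4, 3.3]
opening: 0.284
time: 46.75
eef_pos: [0.555, -0.0274, 0.1841]
tcp_rot: [0.731, -0.683, 0.0, 0.0]
contact_force: [-3.6, 0.8, 9.5]
opening: 0.282
```

```bash
python3 -m jog '[{"grip":0.5,"x":0,"y":0,"z":-1,"rx":0,"ry":0,"rz":0},{"grip":0.5,"x":0,"y":0,"z":0,"rx":0,"ry":0,"rz":0},{"grip":0.5,"x":0,"y":0,"z":0,"rx":0,"ry":0,"rz":0},{"grip":0.5,"x":0,"y":0,"z":-20,"rx":0,"ry":0,"rz":0},{"grip":0.5,"x":0,"y":0,"z":-30,"rx":0,"ry":0,"rz":0},{"grip":0.5,"x":0,"y":0,"z":-30,"rx":0,"ry":0,"rz":0},{"grip":0.5,"x":0,"y":0,"z":-30,"rx":0,"ry":0,"rz":0},{"grip":0.5,"x":15,"y":1,"z":0,"rx":0,"ry":0,"rz":0}]'
python3 -m jog '[{"grip":0.4,"x":35,"y":2,"z":0,"rx":0,"ry":0,"rz":-6.92},{"grip":0.4,"x":35,"y":-2,"z":0,"rx":0,"ry":0,"rz":-6.92},{"grip":0.4,"x":18,"y":-4,"z":0,"rx":0,"ry":0,"rz":-6.92},{"grip":0.4,"x":0,"y":0,"z":0,"rx":0,"ry":0,"rz":-6.92},{"grip":0.4,"x":0,"y":0,"z":0,"rx":0,"ry":0,"rz":-6.92},{"grip":0.4,"x":0,"y":0,"z":0,"rx":0,"ry":0,"rz":-6.92},{"grip":0.4,"x":0,"y":0,"z":0,"rx":0,"ry":0,"rz":-6.92},{"grip":0.4,"x":0,"y":0,"z":0,"rx":0,"ry":0,"rz":-6.92}]'
python3 -m jog '[{"grip":0.4,"x":0,"y":0,"z":0,"rx":0,"ry":0,"rz":-6.92},{"grip":0.4,"x":0,"y":0,"z":0,"rx":0,"ry":0,"rz":-6.92},{"grip":0.4,"x":0,"y":0,"z":0,"rx":0,"ry":0,"rz":-6.92},{"grip":0.4,"x":0,"y":0,"z":0,"rx":0,"ry":0,"rz":-6.92},{"grip":0.4,"x":0,"y":0,"z":0,"rx":0,"ry":0,"rz":-6.92},{"grip":0.4,"x":0,"y":0,"z":0,"rx":0,"ry":0,"rz":0},{"grip":0.4,"x":0,"y":0,"z":0,"rx":0,"ry":0,"rz":0}]'
python3 - <<'E'
from h import *
p=tr2w(-.057,-.282)
plan([p[0],p[1],.195],3.9)
s=read_camera('side')
crop(s,'s25.png',240,140,160,150,5)
E
```

```text
time: 47.42
eef_pos: [0.5565, -0.0415, 0.3]
tcp_rot: [0.731, -0.682, 0.005, -0.003]
contact_force: [2.0, 0.2, 1.1]
opening: 0.5
time: 48.08
eef_pos: [0.5725, -0.1275, 0.2926]
tcp_rot: [0.965, -0.263, -0.0, -0.0]
contact_force: [-0.9, 0.8, -0.4]
opening: 0.596
time: 48.67
eef_pos: [0.5725, -0.1273, 0.2928]
tcp_rot: [0.999, 0.032, -0.0, -0.0]
contact_force: [-0.9, -0.4, 0.6]
opening: 0.601
t 48.67 tcp [ 0.5725 -0.1273  0.2928] phi 3.66 zax [-5.e-04  2.e-04 -1.e+00] F [-0.9 -0.4  0.6] op 0.601 tray [ -38.8 -280.9  289.8]
turn [-0.01  0.03 -0.24] then shift mm [-18.2   1.1  97.8] rows 2.3859722314820515 0.03381628166766322
```

View pics/s25.png

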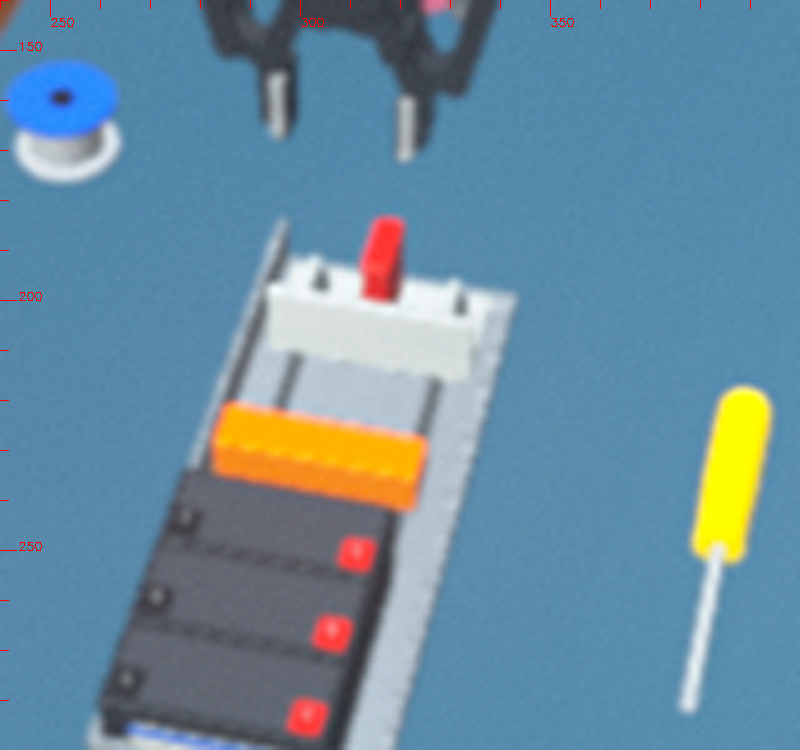

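Block lies flat and square at (304,231). Gripping the clamp fin.

```bash
python3 -m jog '[{"grip":0.4,"x":-18,"y":1,"z":10,"rx":0,"ry":0,"rz":-0.2},{"grip":0.4,"x":0,"y":0,"z":25,"rx":0,"ry":0,"rz":0},{"grip":0.4,"x":0,"y":0,"z":25,"rx":0,"ry":0,"rz":0},{"grip":0.4,"x":0,"y":0,"z":25,"rx":0,"ry":0,"rz":0},{"grip":0.4,"x":0,"y":0,"z":10,"rx":0,"ry":0,"rz":0},{"grip":0.4,"x":0,"y":0,"z":0,"rx":0,"ry":0,"rz":0},{"grip":0.4,"x":0,"y":0,"z":0,"rx":0,"ry":0,"rz":0}]' 40
python3 -m jog '[{"grip":1,"x":0,"y":0,"z":0,"rx":0,"ry":0,"rz":0},{"grip":1,"x":0,"y":0,"z":0,"rx":0,"ry":0,"rz":0},{"grip":1,"x":0,"y":0,"z":0,"rx":0,"ry":0,"rz":0},{"grip":1,"x":0,"y":0,"z":0,"rx":0,"ry":0,"rz":0},{"grip":1,"x":0,"y":0,"z":0,"rx":0,"ry":0,"rz":0},{"grip":1,"x":0,"y":0,"z":0,"rx":0,"ry":0,"rz":0}]' 40
python3 - <<'E'
from h import *
now()
E
```

```text
time: 49.3
eef_pos: [0.5549, -0.1295, 0.1982]
tcp_rot: [0.999, 0.035, -0.0, -0.0]
contact_force: [-0.9, 0.2, 0.2]
opening: 0.604
time: 49.8
eef_pos: [0.5553, -0.1298, 0.2]
tcp_rot: [0.999, 0.035, 0.001, 0.001]
contact_force: [-3.0, 0.2, 5.7]
opening: 0.161
t 49.8 tcp [ 0.5553 -0.1298  0.2   ] phi 4.04 zax [ 0.0014 -0.001  -1.    ] F [-3.   0.2  5.7] op 0.161 tray [ -56.2 -282.3  197. ]
```

```bash
python3 -m jog '[{"grip":1,"x":0,"y":-8,"z":0,"rx":0,"ry":0,"rz":0},{"grip":1,"x":0,"y":-10,"z":0,"rx":0,"ry":0,"rz":0},{"grip":1,"x":0,"y":-10,"z":0,"rx":0,"ry":0,"rz":0},{"grip":1,"x":0,"y":-10,"z":0,"rx":0,"ry":0,"rz":0},{"grip":1,"x":0,"y":-10,"z":0,"rx":0,"ry":0,"rz":0},{"grip":1,"x":0,"y":-6,"z":0,"rx":0,"ry":0,"rz":0},{"grip":1,"x":0,"y":-4,"z":0,"rx":0,"ry":0,"rz":0},{"grip":1,"x":0,"y":-4,"z":0,"rx":0,"ry":0,"rz":0}]'
python3 -m jog '[{"grip":1,"x":0,"y":-4,"z":0,"rx":0,"ry":0,"rz":0},{"grip":1,"x":0,"y":-4,"z":0,"rx":0,"ry":0,"rz":0},{"grip":1,"x":0,"y":-4,"z":0,"rx":0,"ry":0,"rz":0},{"grip":1,"x":0,"y":-4,"z":0,"rx":0,"ry":0,"rz":0},{"grip":1,"x":0,"y":-4,"z":0,"rx":0,"ry":0,"rz":0},{"grip":1,"x":0,"y":-4,"z":0,"rx":0,"ry":0,"rz":0},{"grip":1,"x":0,"y":-4,"z":0,"rx":0,"ry":0,"rz":0},{"grip":1,"x":0,"y":0,"z":0,"rx":0,"ry":0,"rz":0}]'
python3 - <<'E'
from h import *
now()
s=read_camera('side')
crop(s,'s26.png',240,160,160,150,5)
E
```

```text
time: 50.47
eef_pos: [0.5509, -0.0684, 0.2]
tcp_rot: [0.999, 0.036, 0.001, 0.002]
contact_force: [-3.3, -4.6, 6.1]
opening: 0.162
time: 51.13
eef_pos: [0.549, -0.0401, 0.2]
tcp_rot: [0.999, 0.035, 0.001, 0.001]
contact_force: [-2.1, -1.1, 6.0]
opening: 0.156
t 51.13 tcp [ 0.549  -0.0401  0.2   ] phi 4.07 zax [ 0.0019 -0.002  -1.    ] F [-2.1 -1.1  6. ] op 0.156 tray [ -56.4 -192.4  197. ]
```

View pics/s26.png

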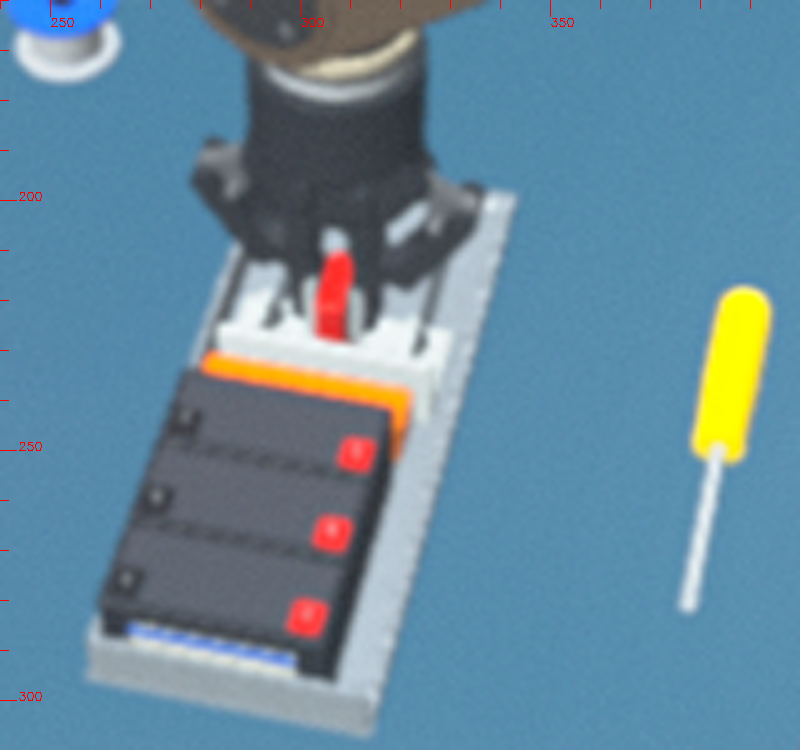

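Clamp is pushing the block squarely. Continuing in small steps until the force rises.

```bash
python3 -m jog '[{"grip":1,"x":0,"y":-3,"z":0,"rx":0,"ry":0,"rz":0},{"grip":1,"x":0,"y":-2,"z":0,"rx":0,"ry":0,"rz":0},{"grip":1,"x":0,"y":0,"z":0,"rx":0,"ry":0,"rz":0}]'
python3 -m jog '[{"grip":1,"x":0,"y":-2,"z":0,"rx":0,"ry":0,"rz":0},{"grip":1,"x":0,"y":0,"z":0,"rx":0,"ry":0,"rz":0}]'
python3 -m jog '[{"grip":1,"x":0,"y":-2,"z":0,"rx":0,"ry":0,"rz":0},{"grip":1,"x":0,"y":0,"z":0,"rx":0,"ry":0,"rz":0}]'
python3 - <<'E'
from h import *
now()
E
```

```text
time: 51.43
eef_pos: [0.5487, -0.0354, 0.2]
tcp_rot: [0.999, 0.035, 0.001, 0.001]
contact_force: [-3.1, -2.2, 6.2]
opening: 0.156
time: 51.6
eef_pos: [0.5485, -0.0335, 0.2]
tcp_rot: [0.999, 0.035, 0.001, 0.001]
contact_force: [-3.0, -3.4, 6.7]
opening: 0.156
time: 51.77
eef_pos: [0.5485, -0.0324, 0.2]
tcp_rot: [0.999, 0.036, 0.001, 0.003]
contact_force: [-2.8, -8.4, 5.8]
opening: 0.159
t 51.77 tcp [ 0.5485 -0.0324  0.2   ] phi 4.1 zax [ 0.0021 -0.005  -1.    ] F [-2.8 -8.4  5.8] op 0.159 tray [ -56.4 -184.6  197. ]
```

```bash
python3 -m jog '[{"grip":1,"x":0,"y":-2,"z":0,"rx":0,"ry":0,"rz":0},{"grip":1,"x":0,"y":-1,"z":0,"rx":0,"ry":0,"rz":0},{"grip":1,"x":0,"y":0,"z":0,"rx":0,"ry":0,"rz":0},{"grip":1,"x":0,"y":0,"z":0,"rx":0,"ry":0,"rz":0}]'
python3 -m jog '[{"grip":0.7,"x":0,"y":0,"z":0,"rx":0,"ry":0,"rz":0},{"grip":0.4,"x":0,"y":0,"z":0,"rx":0,"ry":0,"rz":0},{"grip":0.4,"x":0,"y":0,"z":0,"rx":0,"ry":0,"rz":0},{"grip":0.4,"x":0,"y":0,"z":0,"rx":0,"ry":0,"rz":0},{"grip":0.4,"x":0,"y":0,"z":-20,"rx":0,"ry":0,"rz":0},{"grip":0.4,"x":0,"y":0,"z":-30,"rx":0,"ry":0,"rz":0},{"grip":0.4,"x":0,"y":0,"z":-40,"rx":0,"ry":0,"rz":0},{"grip":0.4,"x":0,"y":0,"z":-40,"rx":0,"ry":0,"rz":0}]'
python3 -m jog '[{"grip":0.4,"x":0,"y":30,"z":0,"rx":0,"ry":0,"rz":0},{"grip":0.4,"x":0,"y":40,"z":0,"rx":0,"ry":0,"rz":0},{"grip":0.4,"x":0,"y":40,"z":0,"rx":0,"ry":0,"rz":0},{"grip":0.4,"x":0,"y":40,"z":0,"rx":0,"ry":0,"rz":0},{"grip":0.4,"x":0,"y":40,"z":0,"rx":0,"ry":0,"rz":0},{"grip":0.4,"x":0,"y":20,"z":0,"rx":0,"ry":0,"rz":0},{"grip":0.4,"x":0,"y":0,"z":0,"rx":0,"ry":0,"rz":0},{"grip":0.4,"x":0,"y":0,"z":0,"rx":0,"ry":0,"rz":0}]'
python3 - <<'E'
from h import *
now()
s=read_camera('side');t=read_camera('top')
crop(s,'s27.png',245,170,100,125,6)
crop(t,'t27.png',255,195,140,70,5)
cv2.imwrite('pics/t27f.png',t['frame'][:,:,::-1])
cv2.imwrite('pics/s27f.png',s['frame'][:,:,::-1])
E
```

```text
time: 52.1
eef_pos: [0.5484, -0.0315, 0.2]
tcp_rot: [0.999, 0.036, 0.001, 0.005]
contact_force: [-2.3, -18.5, 3.7]
opening: 0.156
time: 52.77
eef_pos: [0.5469, -0.027, 0.3283]
tcp_rot: [0.999, 0.036, -0.001, -0.001]
contact_force: [1.5, -0.2, -0.3]
opening: 0.601
time: 53.43
eef_pos: [0.5623, -0.2378, 0.3278]
tcp_rot: [0.999, 0.034, -0.0, -0.0]
contact_force: [-0.7, 0.5, -1.0]
opening: 0.604
t 53.43 tcp [ 0.5623 -0.2378  0.3278] phi 3.95 zax [-4.e-04  1.e-03 -1.e+00] F [-0.7  0.5 -1. ] op 0.604 tray [ -56.6 -390.5  324.8]
```

View pics/s27.png

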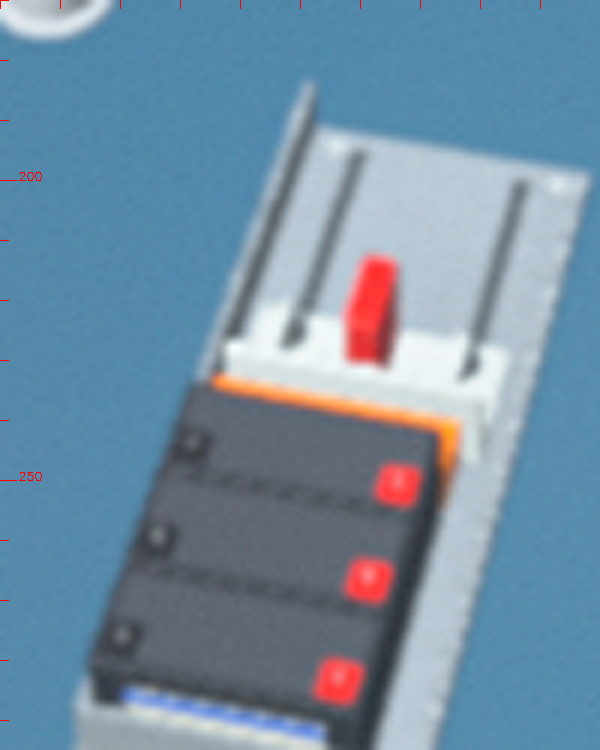

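View pics/t27.png

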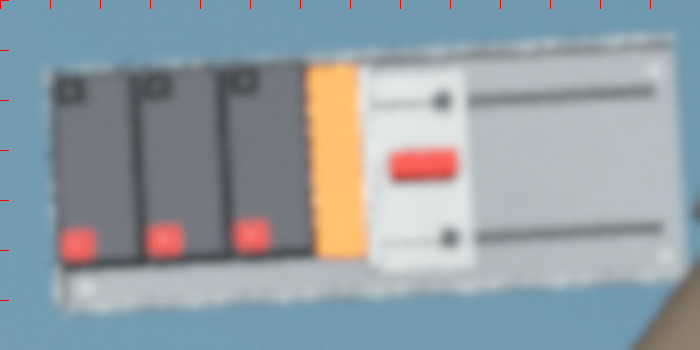

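View pics/s27f.png

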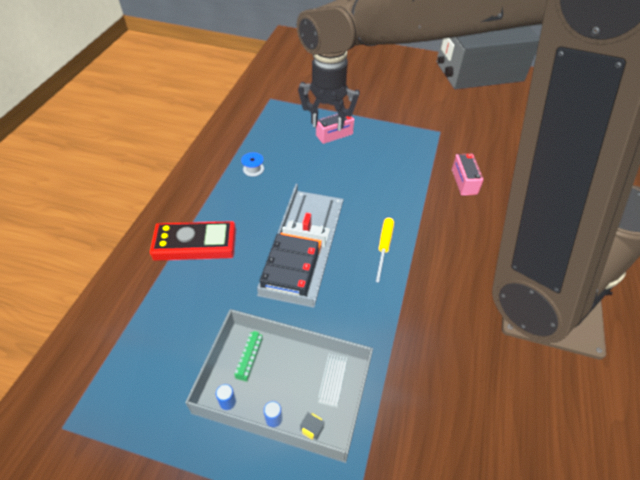

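Run:
```python
from h import *
t=read_camera('top');s=read_camera('side')
f=lambda cam,P,x0,y0,k:np.round((proj(cam,P)+.5-[x0,y0])*k-.5).tolist()
B=[tr2w(-.0505+a,-.1415+b,.025) for a,b in((.048,.0125),(.048,-.0125),(-.048,-.0125),(-.048,.0125))]
print('block top',f(t,B,255,195,5)); print('block side',f(s,B,245,170,6))
B3=[tr2w(a,-.1075+b,.052) for a,b in((0,.0215),(0,-.0215),(-.097,-.0215),(-.097,.0215))]
print('b3 top',f(t,B3,255,195,5),'side',f(s,B3,245,170,6))
G=[tr2w(-.057+a,-.184+b,.056) for a,b in((.007,.018),(.007,-.018),(-.007,-.018),(-.007,.018))]
print('fin',f(t,G,255,195,5))
now()
```

```text
block top [[310.0, 65.0], [359.0, 63.0], [369.0, 252.0], [319.0, 255.0]]
block side [[200.0, 427.0], [218.0, 377.0], [464.0, 423.0], [449.0, 474.0]]
b3 top [[221.0, 58.0], [308.0, 53.0], [318.0, 248.0], [231.0, 253.0]] side [[156.0, 469.0], [190.0, 380.0], [446.0, 428.0], [419.0, 520.0]]
fin [[388.0, 149.0], [461.0, 145.0], [462.0, 173.0], [389.0, 177.0]]
t 53.63 tcp [ 0.5624 -0.2356  0.328 ] phi 4.15 zax [-5.e-04  7.e-04 -1.e+00] F [-0.7 -0.2 -0. ] op 0.601 tray [ -56.3 -388.3  325. ]
```

Run:
```python
from h import *
t=read_camera('top')
im=t['frame'][:,:,::-1][200:254,260:346]
im=cv2.resize(im,None,fx=9,fy=9,interpolation=cv2.INTER_CUBIC)
def poly(P,col):
    p=((proj(t,P)+.5-[260,200])*9-.5).astype(np.int32); cv2.polylines(im,[p.reshape(-1,1,2)],True,col,1)
for k in(1,2,3): poly([tr2w(a,-.043*k+.0215+b,.052) for a,b in((0,.0215),(0,-.0215),(-.097,-.0215),(-.097,.0215))],(0,255,0))
poly([tr2w(-.0505+a,-.1415+b,.025) for a,b in((.048,.0125),(.048,-.0125),(-.048,-.0125),(-.048,.0125))],(255,0,0))
poly([tr2w(-.057+a,-.184+b,.056) for a,b in((.007,.018),(.007,-.018),(-.007,-.018),(-.007,.018))],(255,255,0))
poly([tr2w(a,b,.03) for a,b in((0,0),(0,-.3),(.004,-.3),(.004,0))],(255,0,255))
cv2.imwrite('pics/t28.png',im)
```

```text
(no output)
```

View pics/t28.png

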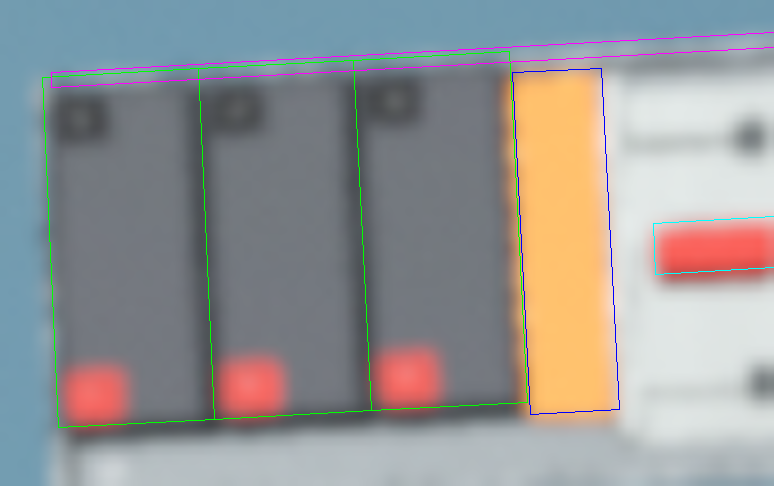

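The overlay shows the same offset of about 0.8 px on fence, row, block and fin, which is within camera calibration. Relative to the fence, everything is tight and flush. Handing in.

```bash
python3 -c "
from plant import sign_off
print(sign_off())"
```

```text
the job is handed in; nothing more can be done
None
```

I loaded all three batteries into the tray, laid the orange filler block against the last one, slid the clamp up snug and handed the job in at about 54 s. The hand-in gives no verdict, so I don't know the official result.

**What I did:** I drew the clamp back to about 252 mm from the end stop before loading anything. Each battery was gripped, pressed flush to the fence and set down. I then pushed it tight with the two fingertips, to about 12 N or slightly more for the first and 23–25 N for the other two. The first was home in the corner before the second came in. The block came from the bin and was set flat about 38 mm from the row. The clamp then pushed it up to about 18 N, and the gripper retreated clear of everything.

**Last checks:**
- **Row:** The pusher stopped 53.5, 96 and 139 mm from the end stop, within about 1 mm of the expected places. In the pictures the row is collinear with the fence.
- **Block and clamp:** They show no gap in the pictures. The clamp stopped within about 1 mm of the predicted place.
- **Other things:** The heat sink, terminal strip, capacitors and transformer are still in the bin. The multimeter, screwdriver and solder reel looked unmoved.

**Disagreement:** in the top view everything sat about 2 mm towards the robot of where I projected it. The fence, fin and block showed the same offset, so I took it as camera calibration error. Any true gap between batteries and fence was checked only by contact force and relative to the fence in the image.

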